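# Hang the washed microphone grilles and go over them with the UV lamp

## Robot

A 6-joint arm with a two-finger parallel gripper is mounted at the origin on the work surface. World frame = base frame: x ahead of the robot, y to its left, z up, the work surface at z = 0. Lengths are in m, angles in rad, forces in N, time in s.
With the tool pointing down it reaches from about 0.375 to 0.9 m from the base axis. Payload 3.1 kg.
Tool frame: the origin (TCP) lies at the very end of the fingers, on their centre line; the grasp point (between the pads) lies 19 mm behind it (hold_point_z is the distance from the TCP to the grasp point, in m); x points along the fingers, y is the direction in which the jaws open and shut, and the axes are right-handed (so a half turn about x gives the same grasp; the last joint's range is limited). The gripper opens to 87 mm and grips with 3 to 60 N. Pads are 19 mm wide; open, the fingers measure 117 mm over their backs; the gripper's body (75 mm by 190 mm) begins 51 mm behind the grasp point.
Start: joints at [-1.304, 0.527, 1.433, -0, 1.181, -0.178], TCP at [0.27, -0.564, 0.191] pointing down, gripper open.
Joint ranges: [-3.08, 3.08], [-0.75, 2.2], [0.22, 2.44], [-1.43, 4.57], [0, 2.65], [-2.85, 2.85]. Speed limits (rad/s): [2.79, 2.79, 3.14, 3.14, 3.14, 3.14].

## Interface

Orientations are given as a unit quaternion [x, y, z, w].
In Python, from rig import * gives the robot as it stands.
- The arm moves only by the tool send_rows, never from a script. Its argument "steps" is a list that holds one entry, the list of rows, each a list of 6 numbers: the shift along the tool's x, y, z in cm, then the turn, a rotation vector about the tool's x, y, z in units of 6 degrees (1.0 is 6 degrees). In form: [[[x, y, z, wx, wy, wz], ...]]. A call has 1 to 8 rows; each row shifts and turns the pose as measured when the row begins, along the tool's axes as they then stand; what a row does not reach is not made up. A row lasts 1/12 s, in which the tool goes at most 41.7 mm and 7.16 degrees, less where a joint would pass 70% of its speed; a pose out of reach is approached as far as the arm can. A call is refused whole if a number of a shift passes 4.17 or a number of a turn 1, either way. A call with a gripper value outside its range is refused whole. "gripper" is the closure, from 0 (fully open) to 1 (shut), set as the call begins (left out, the last holds). The fingers move at their own pace and stop on an object; "force" is the grip in N (left out, the last holds). Time passes only in rows, so rows that do not move let the fingers close. It gives the time, the measured TCP pose, the force and the opening at its end, in the units of the state.
- get_obs(): the state, without advancing time (a new reading comes with each control period).
- camera(name): name is "scene" or "top" or "wrist"; returns (picture, depth): 400x640x3 uint8, red, green, blue; 400x640 float32, m along the optical axis (not along the pixel's ray), 0 where there is no reading.
- camera_params(name): a dict with "intrinsics" (3x3 intrinsics, pixels), "position" and "attitude" of the camera in the world; the wrist camera has in their place "T_tool_cam" (4x4, takes a point from camera to tool coordinates, whose origin is the TCP and whose axes are the tool frame's). Camera axes: x right, y down, z forward; pixel columns grow to the right and rows downward; lengths in m; the calibration is good to about 2 mm. A picture is of the moment at which its call begins: read the wrist's pose just before it. camera_params takes no time and is no camera call.
- hand_in(): hands the job in, once; it reports no verdict.
The state is a dict: "time": time; "q": joint angles; "joint_velocities": joint speeds; "joint_torque": joint torques, N m; "position": TCP position; "tool_rot": TCP orientation; "ft_force": force on the tool from outside, world axes, zero at the start; "moment": the same for the moment, N m; "grip_width": finger opening in m.
Only numpy, scipy, OpenCV 4.12 (cv2) and the standard library are available. Lean on these libraries where they do the work, as an engineer would, in place of code of your own. Each camera call takes 0.05 s, during which the arm holds its last target.

## Task

The washed microphone grilles lie on the drain mat: hang every one of them upside down on the drying rack, each on the peg made for its length (longest on the tallest peg, and so on). Then take the UV lamp from its cradle and work along the row from the tallest peg to the shortest, at each grille holding the lamp steadily on target for three seconds: aimed straight at the middle of the mesh, its window about 8 cm from it. Finally lay the lamp back in its cradle as it was, and leave everything else on the table where it is.

Things in the scene. Friction and masses are not known exactly. Their poses are not given: they have to be found in the camera images.
- grille_a: The longest microphone grille: rigid steel mesh cup, 135 mm long, 56 mm outer diameter, wall 4 mm, bore 48 mm, about 94 g; closed by a flat cap at one end; open at the other, the mouth, with an eight-sided collar (61 mm over corners). Origin half way along its axis (the middle of the mesh); x axis towards the closed end: up once hung. May be absent.
- grille_a_seat (a point): Centre of the inner face of the closed end of the longest grille, 63.5 mm from its origin along x: rests on the top of the peg when hung.
- peg_a (a point): Centre of the top of the tallest peg of the rack, for the longest grille; 161 mm above the table. The peg has a mushroom head 32 mm wide (10 mm high, its rim bevelled to a flat top 22 mm wide) on a 14 mm stem. With the right grille hung on it the rim stays 12 mm above the board.
- grille_b: The second longest microphone grille: rigid steel mesh cup, 115 mm long, 56 mm outer diameter, wall 4 mm, bore 48 mm, about 86 g; closed by a flat cap at one end; open at the other, the mouth, with an eight-sided collar (61 mm over corners). Origin half way along its axis (the middle of the mesh); x axis towards the closed end: up once hung. May be absent.
- grille_b_seat (a point): Centre of the inner face of the closed end of the second longest grille, 53.5 mm from its origin along x: rests on the top of the peg when hung.
- peg_b (a point): Centre of the top of the second tallest peg of the rack, for the second longest grille; 141 mm above the table. The peg has a mushroom head 32 mm wide (10 mm high, its rim bevelled to a flat top 22 mm wide) on a 14 mm stem. With the right grille hung on it the rim stays 12 mm above the board.
- grille_c: The third longest microphone grille: rigid steel mesh cup, 95 mm long, 56 mm outer diameter, wall 4 mm, bore 48 mm, about 78 g; closed by a flat cap at one end; open at the other, the mouth, with an eight-sided collar (61 mm over corners). Origin half way along its axis (the middle of the mesh); x axis towards the closed end: up once hung. May be absent.
- grille_c_seat (a point): Centre of the inner face of the closed end of the third longest grille, 43.5 mm from its origin along x: rests on the top of the peg when hung.
- peg_c (a point): Centre of the top of the third tallest peg of the rack, for the third longest grille; 121 mm above the table. The peg has a mushroom head 32 mm wide (10 mm high, its rim bevelled to a flat top 22 mm wide) on a 14 mm stem. With the right grille hung on it the rim stays 12 mm above the board.
- grille_d: The shortest microphone grille: rigid steel mesh cup, 75 mm long, 56 mm outer diameter, wall 4 mm, bore 48 mm, about 70 g; closed by a flat cap at one end; open at the other, the mouth, with an eight-sided collar (61 mm over corners). Origin half way along its axis (the middle of the mesh); x axis towards the closed end: up once hung. May be absent.
- grille_d_seat (a point): Centre of the inner face of the closed end of the shortest grille, 33.5 mm from its origin along x: rests on the top of the peg when hung.
- peg_d (a point): Centre of the top of the shortest peg of the rack, for the shortest grille; 101 mm above the table. The peg has a mushroom head 32 mm wide (10 mm high, its rim bevelled to a flat top 22 mm wide) on a 14 mm stem. With the right grille hung on it the rim stays 12 mm above the board.
- rack: Drying rack, fixed: white board 90 mm (x) by 440 mm (y), 18 mm thick, with four upright pegs in a row along its y axis, 110 mm apart, at y = +165, +55, -55 and -165 mm, tallest at +y. Origin under the board's centre; z up.
- lamp: UV hand lamp, 200 mm long, 320 g, rigid: white handle 30 mm wide and 34 mm high (x from -80 to +55 mm), then a grey head 60 mm wide and 48 mm high (x from 55 to 120 mm) with the lamp window on its front end. Origin on the lamp's axis at its point of balance, on the handle: hold it there; x axis along the beam, z up. It lights by itself when lifted off the cradle.
- lamp_window (a point): Centre of the lamp window, 120 mm ahead of the lamp's origin; same axes as the lamp: the beam leaves along +x.
- cradle: Charging cradle of the lamp, fixed, open above: base plate 180 x 90 x 8 mm with two forks (10 mm thick, at x = -65 and +42 mm), each a saddle 30 mm above the table between two cheeks up to 55 mm, flared from 37 mm apart at the foot to 47 mm at the top. The lamp's handle lies in both forks; grip it from above between them. Origin on the table under the seat; x along the lying lamp's beam.
- drain_mat: Black ribbed drain mat, fixed, 190 mm (x) by 620 mm (y), 4 mm thick, origin under its centre. At the start the grilles lie on it on their sides, mouths towards the robot's side of the table (x axes within about 20 degrees of straight ahead), axes 32 mm above the table; the flats of the collar stop them rolling.
- cradle_seat (a point): Where the lamp's origin is when it lies home in the cradle, 47 mm above the table.
- mug: White mug, 92 mm tall, 80 mm wide. Not part of the job: leave it where it is. Origin at its underside.
- bottle: Clear water bottle, 205 mm tall, 64 mm wide. Not part of the job: leave it where it is. Origin at its underside.
- tape: Roll of black tape lying flat, 110 mm wide, 48 mm high. Not part of the job: leave it where it is. Origin at its underside.
- timer: White desk timer, 60 x 85 x 34 mm high. Not part of the job: leave it where it is. Origin at its underside.
- brush: Flat cleaning brush with a wooden handle, lying along its x axis, 150 mm long, 42 mm wide, 20 mm high. Not part of the job: leave it where it is. Origin at its underside.
- case: Grey padded case, 140 x 85 x 50 mm high. Not part of the job: leave it where it is. Origin at its underside.

How it is judged:
On the way, in this order (a step that is already met when the one before it is completed fails the run):
1. every grille present hangs upside down on its own peg, let go (distance between grille_a_seat and peg_a below 0.016 m and angle between each of grille_a, grille_b, grille_c, grille_d's own x axis and vertical below 0.15 rad and distance between grille_b_seat and peg_b below 0.016 m and distance between grille_c_seat and peg_c below 0.016 m and distance between grille_d_seat and peg_d below 0.016 m and contact force between the fingers and grille_a below 0.1 N and contact force between the fingers and grille_b below 0.1 N and contact force between the fingers and grille_c below 0.1 N and contact force between the fingers and grille_d below 0.1 N), for 0.3 s.
2. the lamp is held on target for 2 s: its beam within 20 mm of the middle of the longest grille on its peg, its window 55 to 165 mm from that middle (distance between grille_a_seat and peg_a below 0.016 m and angle between grille_a's own x axis and vertical below 0.15 rad and x of grille_a in the frame of lamp_window between 0.055 and 0.165 m and y of grille_a in the frame of lamp_window between -0.02 and 0.02 m and z of grille_a in the frame of lamp_window between -0.02 and 0.02 m), for 2 s.
3. the lamp is held on target for 2 s: its beam within 20 mm of the middle of the second longest grille on its peg, its window 55 to 165 mm from that middle (distance between grille_b_seat and peg_b below 0.016 m and angle between grille_b's own x axis and vertical below 0.15 rad and x of grille_b in the frame of lamp_window between 0.055 and 0.165 m and y of grille_b in the frame of lamp_window between -0.02 and 0.02 m and z of grille_b in the frame of lamp_window between -0.02 and 0.02 m), for 2 s.
4. the lamp is held on target for 2 s: its beam within 20 mm of the middle of the third longest grille on its peg, its window 55 to 165 mm from that middle (distance between grille_c_seat and peg_c below 0.016 m and angle between grille_c's own x axis and vertical below 0.15 rad and x of grille_c in the frame of lamp_window between 0.055 and 0.165 m and y of grille_c in the frame of lamp_window between -0.02 and 0.02 m and z of grille_c in the frame of lamp_window between -0.02 and 0.02 m), for 2 s.
5. the lamp is held on target for 2 s: its beam within 20 mm of the middle of the shortest grille on its peg, its window 55 to 165 mm from that middle (distance between grille_d_seat and peg_d below 0.016 m and angle between grille_d's own x axis and vertical below 0.15 rad and x of grille_d in the frame of lamp_window between 0.055 and 0.165 m and y of grille_d in the frame of lamp_window between -0.02 and 0.02 m and z of grille_d in the frame of lamp_window between -0.02 and 0.02 m), for 2 s.
At the end, for the whole second after the job is handed in: Each grille present hangs at rest on the peg of its length, closed end up (axis within 0.15 rad of vertical, inner end within 16 mm of the peg top's centre); the lamp lies at rest in its cradle as at first (origin within 12 mm of home, same way round within 0.15 rad) (distance between grille_a_seat and peg_a below 0.016 m and angle between each of grille_a, grille_b, grille_c, grille_d's own x axis and vertical below 0.15 rad and distance between grille_b_seat and peg_b below 0.016 m and distance between grille_c_seat and peg_c below 0.016 m and distance between grille_d_seat and peg_d below 0.016 m and linear speed of each of grille_a, grille_b, grille_c, grille_d below 0.03 m/s and distance between lamp and cradle_seat below 0.012 m and angle between the x axis of lamp and the x axis of cradle, either way round below 0.15 rad and x of lamp_window in the frame of cradle above 0.1 m and angle between lamp's own z axis and vertical below 0.15 rad and linear speed of lamp below 0.02 m/s); the robot touches nothing.
It fails at once if a thing that is not part of the job is pushed more than 4 cm (distance of any of mug, bottle, tape, timer, brush, case from where it was at the start of the episode above 0.04 m).
It fails at once if a thing that is not part of the job is tipped over (angle between any of mug, bottle, tape, timer, brush, case's own z axis and vertical above 0.5 rad).
Of grille_a, grille_b, grille_c, grille_d only 3 to 4 are there at a start; the rules pass over those that are not, and their reading is None.
At some moment in a run one of grille_a, grille_b, grille_c, grille_d may be knocked a few centimetres aside while the robot is not near it.
It also fails if it takes over 210 s, if anything falls off the work surface, if the arm or the gripper's body presses on something with over 40 N, if the wrist force passes 120 N, or if a joint passes its speed limit or range.

## Working session

There is one attempt and no reset: what is moved stays moved. The work goes in short steps, Python scripts to look and compute and a tool call to move; the robot and the scene stay as the last step left them, time stands still between calls to the robot, and variables do not carry over. Pictures are saved under pics/ and viewed, and the job is handed in when it is done.

Besides the shell and the picture viewer there is one more tool, called after "Emit:" as name(argument=value, ...) on one line, values as JSON. send_rows: Moves the arm, as the interface text tells. Its arguments: {"type":"object","properties":{"steps":{"type":"array"},"gripper":{"type":"number"},"force":{"type":"number"}},"required":["steps"]}

```bash
ls; mkdir -p pics
python3 - <<'E'
from rig import *
import cv2,numpy as np
o=get_obs();print(o)
for n in ["scene","top","wrist"]:
    p,d=camera(n);cv2.imwrite(f"pics/{n}0.png",p[:,:,::-1]);np.save(f"pics/{n}0.npy",d);print(n,camera_params(n))
E
```

```text
pics
{'time': 0.0, 'q': array([-1.30349480e+00,  5.28476287e-01,  1.43387329e+00, -2.99962915e-05,
        1.18141162e+00, -1.78480245e-01]), 'joint_velocities': array([-6.97695555e-04,  2.72876412e-05, -2.07873407e-03, -4.56393951e-04,
       -7.20384334e-04,  9.15317371e-04]), 'joint_torque': array([ 5.84028803e-04, -4.40039957e+01, -1.76591957e+01,  6.32832572e-02,
        5.82221069e-02, -1.64950793e-04]), 'position': array([ 0.26929368, -0.56313098,  0.18997473]), 'tool_rot': array([-0.68956959, -0.15707524,  0.68965726, -0.15554424]), 'ft_force': array([-0.33722147,  0.17956841,  0.79949086]), 'moment': array([ 0.0296587 ,  0.00132471, -0.02109455]), 'grip_width': 0.08711513585287543}
scene {'intrinsics': array([[382.55457091,   0.        , 327.99867358],
       [  0.        , 382.55457091, 195.42400409],
       [  0.        ,   0.        ,   1.        ]]), 'position': array([0.95671671, 0.58680539, 1.20608315]), 'attitude': array([ 0.26012544,  0.92302803, -0.27050952, -0.08472671])}
top {'intrinsics': array([[456.07227393,   0.        , 312.82501593],
       [  0.        , 456.07227393, 201.05488869],
       [  0.        ,   0.        ,   1.        ]]), 'position': array([ 0.42894031, -0.02171869,  1.87988822]), 'attitude': array([ 0.70727761, -0.705653  ,  0.02674038, -0.03312366])}
wrist {'intrinsics': array([[298.69063418,   0.        , 317.945084  ],
       [  0.        , 298.69063418, 198.8034264 ],
       [  0.        ,   0.        ,   1.        ]]), 'T_tool_cam': array([[-3.84825836e-04, -3.01444378e-01,  9.53483686e-01,
        -1.94268294e-01],
       [ 9.99999925e-01, -1.51952668e-04,  3.55559864e-04,
        -1.11303710e-05],
       [ 3.77028680e-05,  9.53483751e-01,  3.01444414e-01,
        -8.30907855e-02],
       [ 0.00000000e+00,  0.00000000e+00,  0.00000000e+00,
         1.00000000e+00]])}
```

View pics/top0.png

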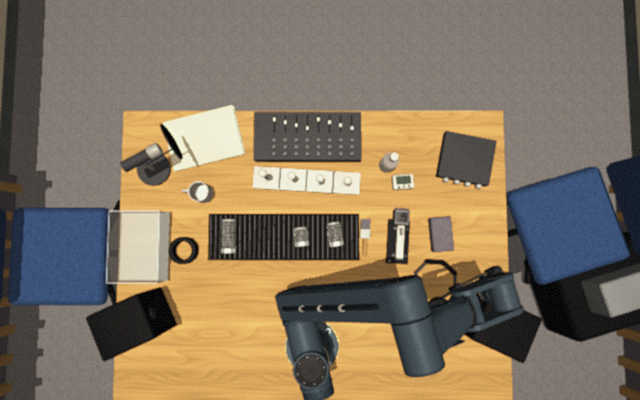

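View pics/scene0.png

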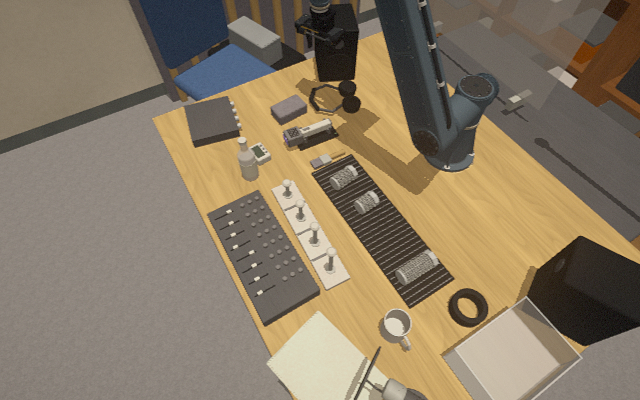

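View pics/wrist0.png

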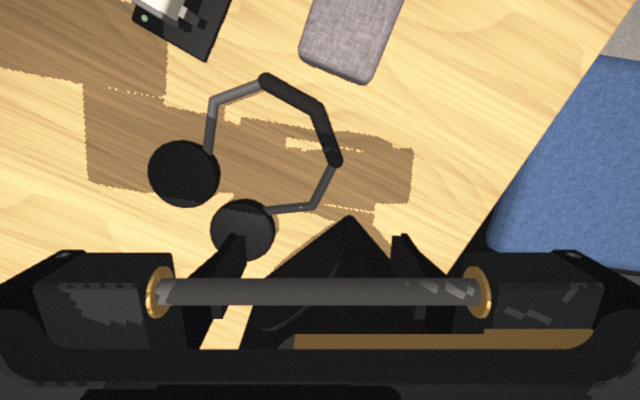

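Top view: rack at (253-360, 180), with the tallest peg to the left. The mat spans (208-360, 237) and holds three grilles, at (229,236), (301,237) and (335,235). The lamp and cradle are at (400,236). Next I'll enlarge this.

```bash
cat > h.py <<'E'
import numpy as np,cv2
from scipy.spatial.transform import Rotation as R
from rig import *
def pose(n,o=None):
    c=camera_params(n)
    if n=="wrist":
        o=o or get_obs();T=np.eye(4);T[:3,:3]=R.from_quat(o['tool_rot']).as_matrix();T[:3,3]=o['position'];return c['intrinsics'],T@c['T_tool_cam']
    T=np.eye(4);T[:3,:3]=R.from_quat(c['attitude']).as_matrix();T[:3,3]=c['position'];return c['intrinsics'],T
def ray(KT,u,v,z):
    "point on the pixel ray at world height z"
    K,T=KT;d=T[:3,:3]@np.linalg.solve(K,[u,v,1]);c=T[:3,3];return c+d*(z-c[2])/d[2]
def cloud(KT,d):
    K,T=KT;v,u=np.mgrid[:d.shape[0],:d.shape[1]];p=np.stack([(u-K[0,2])*d/K[0,0],(v-K[1,2])*d/K[1,1],d],-1)
    return p@T[:3,:3].T+T[:3,3]
def proj(KT,P):
    K,T=KT;p=T[:3,:3].T@(np.array(P)-T[:3,3]);p=K@p;return p[:2]/p[2]
E
python3 - <<'E'
from h import *
p=cv2.imread("pics/top0.png");c=p[155:270,195:450];cv2.imwrite("pics/topcrop.png",cv2.resize(c,None,fx=3,fy=3,interpolation=cv2.INTER_CUBIC))
d=np.load("pics/top0.npy");KT=pose("top");P=cloud(KT,d)
for name,(u,v) in dict(table=(290,200),mat=(270,240),ga=(229,236),gs=(301,237),gm=(335,235)).items(): print(name,P[v,u])
# grilles: points above mat
X=P[...,0];Y=P[...,1];Z=P[...,2]
m=(Z>0.02)&(Z<0.09);m[:210]=0;m[262:]=0;m[:,:208]=0;m[:,362:]=0
n,l,s,ce=cv2.connectedComponentsWithStats(m.astype(np.uint8))
for i in range(1,n):
    if s[i,4]>30:
        q=P[l==i];xy=q[:,:2];c=cv2.minAreaRect(xy.astype(np.float32));print(s[i],c,q[:,2].max())
# pegs
m=(Z>0.05)&(Z<0.2);m[:150]=0;m[200:]=0;m[:,:245]=0;m[:,370:]=0
n,l,s,ce=cv2.connectedComponentsWithStats(m.astype(np.uint8))
for i in range(1,n):
    if s[i,4]>8:
        q=P[l==i];t=q[q[:,2]>q[:,2].max()-.012];print('peg',s[i],t.mean(0),q[:,2].max())
E
```

```text
table [0.59213302 0.08959025 0.00660211]
mat [0.42750945 0.17084564 0.00240818]
ga [0.4429834  0.32827929 0.06195358]
gs [0.43975143 0.04144606 0.06452624]
gm [ 0.42894031 -0.02171869  1.87988822]
[221 220  15  34 478] ((0.4412672221660614, 0.33801206946372986), (0.1321851909160614, 0.06103821471333504), 0.568854033946991) 0.07447341778259498
[326 222  17  26 327] ((0.45115867257118225, -0.0910077691078186), (0.09524281322956085, 0.055201489478349686), 8.122114181518555) 0.06989060364967181
[293 227  16  20 258] ((0.44087904691696167, 0.04493210092186928), (0.07480888068675995, 0.05545339733362198), 6.837858200073242) 0.06893279150863862
peg [253 150 108  11 704] [ 0.77283683 -0.01167358  0.06490796] 0.07257840202533616
peg [258 169   9  10  63] [0.68242458 0.18984972 0.16234227] 0.16997242924649747
peg [287 172   8   9  56] [0.67547119 0.07965929 0.1426568 ] 0.14927708084139146
peg [316 174   8   9  50] [ 0.66779289 -0.02859338  0.12552197] 0.13335001097919874
peg [343 177   9   8  53] [ 0.66147115 -0.1412231   0.1048984 ] 0.11429429560538007
```

View pics/topcrop.png

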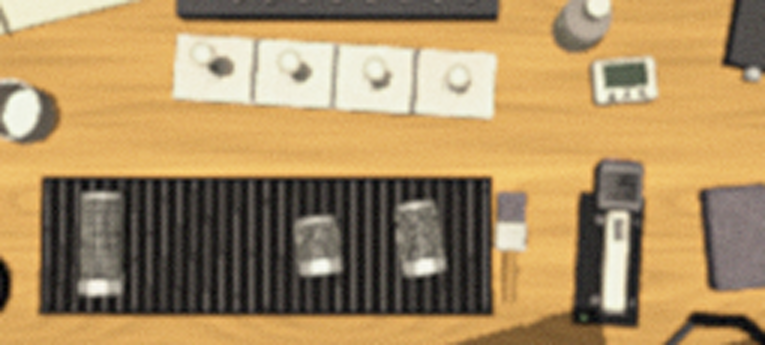

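Of the three grilles, the measured lengths are 132, 95 and 75 mm, so a, c and d are present and b is absent. Mouths (white collars) face the robot. Before I move, I'll check the tool axes.

Run:
```python
from h import *
import rig;print([x for x in dir(rig) if x[0]!='_'])
o=get_obs();print(R.from_quat(o['tool_rot']).as_matrix().round(3), pose("wrist")[1].round(3))
d=np.load("pics/top0.npy");KT=pose("top");P=cloud(KT,d);Z=P[...,2]
# lamp & obstacles
for n,(a,b,c,e),zz in [("lamp",(385,205,412,265),.02),("bottle",(378,145,405,175),.05),("timer",(390,172,416,192),.02),("mug",(185,180,216,206),.05),("brush",(360,215,371,258),.012),("case",(428,214,456,255),.025),("mixer",(250,110,364,160),.03)]:
    m=np.zeros_like(Z,bool);m[b:e,a:c]=1;m&=(Z>zz)&(Z<.3);q=P[m]
    print(n,m.sum(),q.min(0).round(3),q.max(0).round(3),cv2.minAreaRect(q[:,:2].astype(np.float32)))
```

```text
['Unreachable', 'camera', 'camera_params', 'get_obs', 'hand_in', 'hold_point_z']
[[-0.     0.431 -0.902]
 [ 0.002 -0.902 -0.431]
 [-1.    -0.002 -0.   ]] [[ 0.431 -0.86  -0.272  0.344]
 [-0.902 -0.411 -0.129 -0.528]
 [-0.001  0.301 -0.954  0.384]
 [ 0.     0.     0.     1.   ]]
lamp 599 [ 0.354 -0.386  0.02 ] [ 0.556 -0.317  0.083] ((0.45456868410110474, -0.3550674021244049), (0.06832202523946762, 0.2032061219215393), 87.58914947509766)
bottle 278 [ 0.704 -0.336  0.051] [ 0.765 -0.273  0.215] ((0.7334791421890259, -0.3029271364212036), (0.06246297433972359, 0.057103231549263), 53.06484603881836)
timer 311 [ 0.635 -0.415  0.02 ] [ 0.698 -0.326  0.054] ((0.6661956906318665, -0.3707042336463928), (0.060434114187955856, 0.0874703973531723), 5.331726551055908)
mug 177 [0.578 0.411 0.051] [0.656 0.505 0.104] ((0.6187260746955872, 0.450639933347702), (0.08086949586868286, 0.07936789095401764), 40.6807975769043)
brush 252 [ 0.368 -0.234  0.012] [ 0.514 -0.196  0.034] ((0.44094979763031006, -0.214813232421875), (0.038199275732040405, 0.1463032066822052), 89.74500274658203)
case 776 [ 0.381 -0.566  0.025] [ 0.522 -0.472  0.065] ((0.452908456325531, -0.5183821320533752), (0.13953280448913574, 0.08580675721168518), 4.846340179443359)
mixer 5051 [ 0.753 -0.197  0.033] [0.953 0.241 0.075] ((0.8519394397735596, 0.02144743502140045), (0.19875450432300568, 0.4387485682964325), 0.40624409914016724)
```

```bash
cat >> h.py <<'E'
def toolR(psi=0.,pitch=0.,d=None):
    """psi: yaw of the tool's plane (world, rad); pitch 0=down, pi/2=forward; camera on the far/upper side"""
    x=np.array([np.sin(pitch),0,-np.cos(pitch)]);y=np.array([0,-1.,0]);z=np.cross(x,y)
    return R.from_euler('z',psi).as_matrix()@np.stack([x,y,z],1)
def plan(p,Rt,N,o=None,src=None):
    o=o or get_obs();p0=np.array(o['position']);R0=R.from_quat(o['tool_rot']).as_matrix()
    if src: p0,R0=src
    w=R.from_matrix(R0.T@Rt).as_rotvec()/N
    A=np.zeros((3,3));Rk=R0.copy()
    for k in range(N): A+=Rk;Rk=Rk@R.from_rotvec(w).as_matrix()
    s=np.linalg.solve(A,np.array(p)-p0)
    row=np.r_[s*100,np.degrees(w)/6];print(N,'x',[round(float(v),2) for v in row],'|shift|',round(np.linalg.norm(s)*1000,1),'mm rot',round(np.degrees(np.linalg.norm(w)),2));return row
import json,os
def log():
    o=get_obs()
    with open('log.jsonl','a') as f: f.write(json.dumps({k:np.array(v).tolist() for k,v in o.items()})+'\n')
    M=R.from_quat(o['tool_rot']).as_matrix()
    print('t',round(float(o['time']),2),'p',o['position'].round(4),'q',o['q'].round(3),'x',M[:,0].round(3),'y',M[:,1].round(3),'F',o['ft_force'].round(1),'w',round(float(o['grip_width']),4))
    return o
E
python3 - <<'E'
from h import *
log();plan([.46,.0,.30],toolR(0),18)
E
```

```text
t 0.15 p [ 0.2693 -0.5633  0.1902] q [-1.304  0.528  1.434 -0.     1.181 -0.178] x [-0.     0.002 -1.   ] y [ 0.431 -0.902 -0.002] F [0.2 0.2 0.3] w 0.0868
18 x [-0.61, -2.82, -1.77, 0.24, 0.0, 0.0] |shift| 33.9 mm rot 1.42
```

Emit:
send_rows(steps=[[[-0.61,-2.82,-1.77,0.24,0,0],[-0.61,-2.82,-1.77,0.24,0,0],[-0.61,-2.82,-1.77,0.24,0,0],[-0.61,-2.82,-1.77,0.24,0,0],[-0.61,-2.82,-1.77,0.24,0,0],[-0.61,-2.82,-1.77,0.24,0,0],[-0.61,-2.82,-1.77,0.24,0,0],[-0.61,-2.82,-1.77,0.24,0,0]]])

```text
time: 0.82
position: [0.3223, -0.2985, 0.2354]
tool_rot: [-0.702, -0.081, 0.704, -0.078]
ft_force: [0.7, -0.2, 0.6]
grip_width: 0.0871
```

Run:
```python
from h import *
log();plan([.46,.0,.30],toolR(0),8)
```

```text
t 0.82 p [ 0.3223 -0.2985  0.2354] q [-1.002  0.217  1.814 -0.     1.116  0.344] x [-0.003  0.004 -1.   ] y [ 0.222 -0.975 -0.005] F [ 0.7 -0.2  0.6] w 0.0871
8 x [-0.8, -3.49, -2.18, 0.27, 0.0, 0.01] |shift| 42.0 mm rot 1.61
```

Emit:
send_rows(steps=[[[-0.8,-3.5,-2.1,0.27,0,0],[-0.8,-3.5,-2.1,0.27,0,0],[-0.8,-3.5,-2.1,0.27,0,0],[-0.8,-3.5,-2.1,0.27,0,0],[-0.8,-3.5,-2.1,0.27,0,0],[-0.8,-3.5,-2.1,0.27,0,0],[-0.8,-3.5,-2.1,0.27,0,0],[-0.8,-3.5,-2.1,0.27,0,0]]])

```text
time: 1.48
position: [0.4501, 0.0021, 0.3003]
tool_rot: [-0.705, 0.005, 0.709, 0.009]
ft_force: [1.4, -0.8, -0.1]
grip_width: 0.0868
```

Run:
```python
from h import *
o=log();p,d=camera("wrist");cv2.imwrite("pics/w1.png",p[:,:,::-1]);np.savez("pics/w1.npz",d=d,T=pose("wrist",o)[1])
```

```text
t 1.48 p [0.4501 0.0021 0.3003] q [-0.248  0.158  1.691  0.004  1.298  1.342] x [-0.005  0.005 -1.   ] y [-0.02  -1.    -0.005] F [ 1.4 -0.8 -0.1] w 0.0868
```

View pics/w1.png

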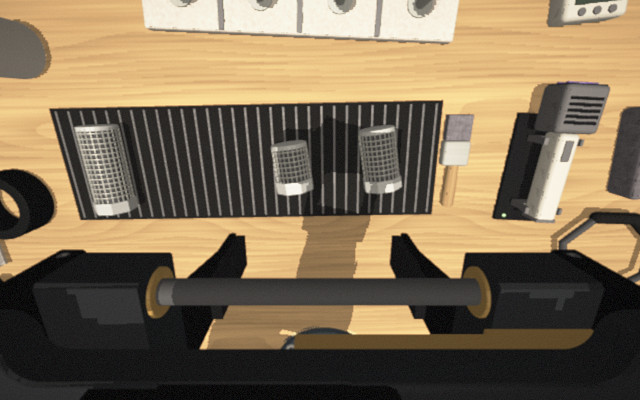

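The wrist view confirms three grilles on the mat at about (107,170), (291,167) and (380,160), with their collars toward the robot. I'll make a small sideways tilt to get data for fitting the arm's kinematics.

Emit:
send_rows(steps=[[[-0.5,0,0,0,0,-1],[-0.5,0,0,0,0,-1],[-0.5,0,0,0,0,-1],[-0.5,0,0,0,0,-1],[0,0,0,0,0,-1],[0,0,0,0,0,-1]]])

```text
time: 2.03
position: [0.4571, 0.0162, 0.3273]
tool_rot: [0.674, 0.237, -0.663, -0.223]
ft_force: [-0.4, -0.0, -1.0]
grip_width: 0.0873
```

Run:
```python
from h import *
log()
```

```text
t 2.03 p [0.4571 0.0162 0.3273] q [-0.625  0.269  1.671  0.528  1.616  0.835] x [ 0.008  0.615 -0.788] y [ 0.023 -0.788 -0.615] F [-0.4 -0.  -1. ] w 0.0873
```

Emit:
send_rows(steps=[[[-1,0,0,0,-1,0],[-1,0,0,0,-1,0],[-1,0,0,0,-1,0],[-1,0,0,0,-1,0]]])

```text
time: 2.37
position: [0.455, -0.0141, 0.3554]
tool_rot: [-0.51, -0.278, 0.794, 0.179]
ft_force: [0.1, -0.4, 0.2]
grip_width: 0.0869
```

Run:
```python
from h import *
log()
from scipy.optimize import least_squares
L=[json.loads(l) for l in open('log.jsonl')]
def ry(a): return R.from_euler('y',a).as_matrix()
def rz(a): return R.from_euler('z',a).as_matrix()
def fk(x,q):
    h,r0,lat,L2,a3,L3,Lt,w1,w2,a2=x
    M=rz(q[0]);p=M@[r0,lat,h];M=M@ry(q[1]);p=p+M@[a2,0,L2];M=M@ry(q[2]);p=p+M@[a3,0,L3];M=M@rz(q[3]);p=p+M@[0,w1,0];M=M@ry(q[4]);p=p+M@[w2,0,Lt];M=M@rz(q[5])
    return p,M
x0=[.3,0,.11,.4,0,.4,.3,0,0,0]
def res(x):
    r=[]
    for l in L: r+=list(fk(x,l['q'])[0]-l['position'])
    return np.r_[r,1e-3*(x-x0)]
s=least_squares(res,x0);print(s.x.round(4),np.abs(s.fun[:-10]).max())
for l in L:
    print((fk(s.x,l['q'])[1].T@R.from_quat(l['tool_rot']).as_matrix()).round(2).tolist())
```

```text
t 2.37 p [ 0.455  -0.0141  0.3554] q [-0.509  0.47   1.339  0.334  2.042  0.952] x [-0.417  0.567 -0.71 ] y [-0.001 -0.781 -0.624] F [ 0.1 -0.4  0.2] w 0.0869
[ 0.2742 -0.      0.111   0.588   0.1141  0.3917  0.3371 -0.      0.
  0.    ] 4.403445463818656e-07
[[-0.0, -1.0, -0.0], [0.0, 0.0, -1.0], [1.0, -0.0, 0.0]]
[[-0.0, -1.0, -0.0], [0.0, 0.0, -1.0], [1.0, -0.0, 0.0]]
[[0.0, -1.0, -0.0], [0.0, 0.0, -1.0], [1.0, 0.0, 0.0]]
[[0.0, -1.0, -0.0], [-0.0, 0.0, -1.0], [1.0, 0.0, 0.0]]
[[0.0, -1.0, -0.0], [0.0, 0.0, -1.0], [1.0, -0.0, 0.0]]
```

```bash
cat > kin.py <<'E'
from h import *
h,lat,L2,a3,L3,Lt=.2742,.111,.588,.1141,.3917,.3371
LO=np.array([-3.08,-.75,.22,-1.43,0,-2.85]);HI=np.array([3.08,2.2,2.44,4.57,2.65,2.85])
C=np.array([[0,-1,0],[0,0,-1],[1,0,0.]])
def ry(a): return R.from_euler('y',a).as_matrix()
def rz(a): return R.from_euler('z',a).as_matrix()
def fk(q):
    M=rz(q[0]);p=M@[0,lat,h];M=M@ry(q[1]);p=p+M@[0,0,L2];M=M@ry(q[2]);p=p+M@[a3,0,L3];M=M@rz(q[3]);M=M@ry(q[4]);p=p+M@[0,0,Lt];M=M@rz(q[5])
    return p,M@C
def wrap(a,lo,hi):
    c=(lo+hi)/2;return c+(a-c+np.pi)%(2*np.pi)-np.pi
def ik(p,Rt,flip=False):
    w=np.array(p)-Lt*Rt[:,0]
    r=np.hypot(w[0],w[1])
    if r<=lat: return None
    f=np.sqrt(r*r-lat*lat); az=np.arctan2(w[1],w[0]); q1=az-np.arctan2(lat,f)
    z=w[2]-h; D=np.hypot(f,z); LL=np.hypot(a3,L3); g=np.arctan2(a3,L3)
    c=(D*D-L2*L2-LL*LL)/(2*L2*LL)
    if abs(c)>1: return None
    e=np.arccos(c)  # bend of the virtual forearm
    q3=e-g; q2=np.arctan2(f,z)-np.arctan2(LL*np.sin(e),L2+LL*np.cos(e))
    M=(rz(q1)@ry(q2)@ry(q3)).T@Rt@C.T
    # M = rz(q4) ry(q5) rz(q6)
    q5=np.arctan2(np.hypot(M[0,2],M[1,2]),M[2,2]); q4=np.arctan2(M[1,2],M[0,2]); q6=np.arctan2(M[2,1],-M[2,0])
    q=np.array([q1,q2,q3,q4,q5,q6])
    for i in (0,3,5): q[i]=wrap(q[i],LO[i],HI[i])
    return q
def margin(q): return -9 if q is None else float(np.minimum(q-LO,HI-q).min())
E
python3 - <<'E'
from kin import *
for l in open('log.jsonl'):
    l=json.loads(l);print(np.abs(ik(np.array(l['position']),R.from_quat(l['tool_rot']).as_matrix())-l['q']).max())
pegs=dict(a=(.682,.19,.0975,.135),c=(.668,-.03,.0775,.095),d=(.6615,-.141,.0675,.075))
for g,(x,y,z,l) in pegs.items():
  for pitch in (50,60,75,90):
    s=''
    for yaw in range(-75,80,15):
        Rt=toolR(np.radians(yaw),np.radians(pitch)); ms=[]
        for dz in (0.0,.09,l+.02):
            P=np.array([x,y,z+.01+dz])+Rt[:,0]*.019
            ms.append(margin(ik(P,Rt)))
        s+=f'{min(ms):6.2f}'
    print(g,pitch,s)
print(margin(ik([.44,.338,.013],toolR(0,np.radians(-30)))),ik([.44,.338,.013],toolR(0,np.radians(-30))))
Rt=toolR(0,np.radians(60));
for g,(x,y,z,l) in pegs.items(): print(ik(np.array([x,y,z+.1])+Rt[:,0]*.019,Rt))
E
```

```text
8.139481402724691e-05
0.00010532250882566707
0.00010010927906112244
9.011918451418133e-05
9.396059011024249e-05
a 50   0.07  0.00 -0.06 -0.13 -0.18 -0.12  0.17  0.46  0.57  0.70  0.86
a 60   0.15  0.14 -0.01 -0.08  0.21  0.38  0.37  0.41  0.51  0.66  0.84
a 75   0.22  0.06 -0.12  0.15  0.47  0.34  0.29  0.33  0.46  0.63  0.83
a 90   0.02 -0.11  0.04  0.35  0.45  0.32  0.26  0.31  0.44  0.62  0.83
c 50   0.15  0.05 -0.09  0.19  0.25  0.34  0.40  0.50  0.63  0.80  0.97
c 60   0.17 -0.14  0.07  0.40  0.30  0.28  0.33  0.45  0.61  0.79  0.99
c 75  -0.00 -0.05  0.33  0.34  0.22  0.19  0.26  0.40  0.58  0.79  0.98
c 90  -0.13  0.10  0.44  0.34  0.22  0.18  0.25  0.40  0.58  0.80  0.81
d 50   0.16 -0.08  0.10  0.33  0.35  0.39  0.47  0.60  0.75  0.92  1.10
d 60  -0.01 -0.04  0.46  0.35  0.30  0.32  0.42  0.56  0.74  0.93  1.03
d 75  -0.14  0.20  0.42  0.28  0.21  0.24  0.36  0.53  0.73  0.94  0.87
d 90   0.01  0.32  0.43  0.29  0.22  0.25  0.37  0.54  0.75  0.89  0.70
1.0092313093936247 [0.34685403 0.89364918 1.36870246 0.17400433 1.37952869 1.84076869]
[ 0.18725566  0.61780419  2.00737946  3.45762362  0.54537456 -1.74893631]
[-0.36212587  0.64567666  2.15393298  2.66571269  0.73379672 -1.39245167]
[-0.62370612  0.67426083  2.11375066  2.3365965   0.77777098 -1.27844361]
```

Run:
```python
from h import *
KT=pose("top")
for (u,v),z in zip([(203,54),(291,63),(375,72),(458,78)],[.159,.139,.119,.099]):
    print(ray(KT,(u+.5)/3-.5+195,(v+.5)/3-.5+155,z).round(4))
f=np.load("pics/w1.npz");d=f['d'];K=camera_params("wrist")['intrinsics'];P=cloud((K,f['T']),d)
Z=P[...,2]
print('mat',[P[v,u].round(3) for u,v in [(160,160),(240,200)]],'table',P[80,300].round(3))
import itertools
for n,(u0,v0,u1,v1) in dict(a=(60,110,150,225),d=(265,130,320,205),c=(345,112,412,202),lamp=(490,75,620,225)).items():
    m=np.zeros_like(Z,bool);m[v0:v1,u0:u1]=1;m&=(Z>.018)&(Z<.12);k,l,s,_=cv2.connectedComponentsWithStats(m.astype(np.uint8));i=1+s[1:,4].argmax();q=P[l==i]
    print(n,len(q),q[:,2].max().round(3))
    for zt in (.02,.035,.05):
        t=q[q[:,2]>zt];c=cv2.minAreaRect(t[:,:2].astype(np.float32));print('   ',zt,np.round(c[0],4),np.round(c[1],4),round(c[2],1), cv2.boxPoints(c).round(3).tolist())
p=cv2.imread("pics/w1.png");cv2.imwrite("pics/w1c.png",cv2.resize(p[95:230,40:420],None,fx=2,fy=2,interpolation=cv2.INTER_CUBIC))
```

```text
[0.6832 0.1867 0.159 ]
[0.6747 0.076  0.139 ]
[ 0.6659 -0.032   0.119 ]
[ 0.6608 -0.1409  0.099 ]
mat [array([0.449, 0.265, 0.005]), array([0.378, 0.139, 0.006])] table [0.568 0.029 0.002]
a 3837 0.063
    0.02 [0.4425 0.3363] [0.0579 0.1355] 89.9 [[0.375, 0.3070000112056732], [0.5099999904632568, 0.3070000112056732], [0.5099999904632568, 0.36500000953674316], [0.375, 0.36500000953674316]]
    0.035 [0.4425 0.3363] [0.0578 0.1355] 89.8 [[0.375, 0.30799999833106995], [0.5099999904632568, 0.3070000112056732], [0.5099999904632568, 0.36500000953674316], [0.375, 0.36500000953674316]]
    0.05 [0.4423 0.3361] [0.1354 0.0454] 0.7 [[0.37400001287460327, 0.3580000102519989], [0.375, 0.31299999356269836], [0.5099999904632568, 0.3140000104904175], [0.5099999904632568, 0.36000001430511475]]
d 1861 0.062
    0.02 [0.4404 0.0455] [0.0756 0.0564] 6.5 [[0.4000000059604645, 0.0689999982714653], [0.4059999883174896, 0.013000000268220901], [0.48100000619888306, 0.02199999988079071], [0.4749999940395355, 0.07800000160932541]]
    0.035 [0.4404 0.0455] [0.0756 0.0564] 6.5 [[0.4000000059604645, 0.06899999
[... 974 characters left out ...]
174454], [0.49399998784065247, -0.05999999865889549]]
lamp 6422 0.074
    0.02 [ 0.4532 -0.3506] [0.0614 0.2041] 86.4 [[0.3490000069141388, -0.375], [0.5529999732971191, -0.3880000114440918], [0.5569999814033508, -0.32600000500679016], [0.3529999852180481, -0.31299999356269836]]
    0.035 [ 0.4532 -0.3506] [0.0614 0.2041] 86.4 [[0.3490000069141388, -0.375], [0.5529999732971191, -0.3880000114440918], [0.5569999814033508, -0.32600000500679016], [0.3529999852180481, -0.31299999356269836]]
    0.05 [ 0.4532 -0.3506] [0.0614 0.2041] 86.4 [[0.3490000069141388, -0.375], [0.5529999732971191, -0.3880000114440918], [0.5569999814033508, -0.32600000500679016], [0.3529999852180481, -0.31299999356269836]]
```

View pics/w1c.png

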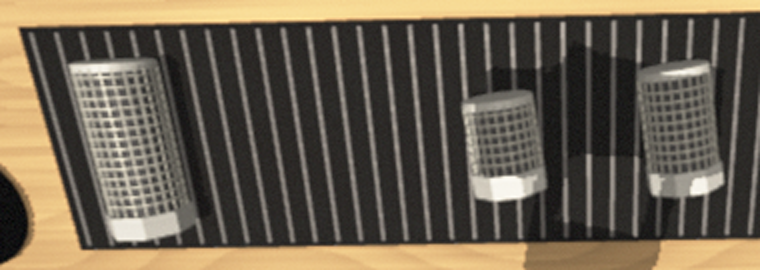

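Measured lengths of 135.4, 95.6 and 75.6 mm agree with a, c and d. Their centres are a (0.442,0.336) at yaw 0°, d (0.440,0.045) at yaw 6.3° and c (0.4505,-0.090) at yaw 8.7°. Next I'll plan the approach to c.

```bash
cat >> kin.py <<'E'
D=np.radians
def graspTCP(P,Rt): return np.array(P)+.019*Rt[:,0]
def rows(qs,q0=None,p0=None):
    """rows (shift cm, turn /6deg) through a list of joint targets from current"""
    o=get_obs();pa,Ra=o['position'],R.from_quat(o['tool_rot']).as_matrix();out=[]
    for q in qs:
        pb,Rb=fk(q);out.append(np.r_[Ra.T@(pb-pa)*100,np.degrees(R.from_matrix(Ra.T@Rb).as_rotvec())/6]);pa,Ra=pb,Rb
    return np.array(out)
def show(rw):
    print('max shift',np.linalg.norm(rw[:,:3],axis=1).max().round(2),'max turn',np.linalg.norm(rw[:,3:],axis=1).max().round(2),np.abs(rw[:,3:]).max().round(2))
    for i in range(0,len(rw),8): print('[['+', '.join('['+', '.join(f'{v:.2f}' for v in r)+']' for r in rw[i:i+8])+']]')
def checkscrew(p,Rt,N):
    "joint course of a constant-row move"
    r=plan(p,Rt,N);o=get_obs();pa,Ra=o['position'],R.from_quat(o['tool_rot']).as_matrix();qp=o['q'];mx=0;mm=9
    for k in range(N):
        pa=pa+Ra@r[:3]/100;Ra=Ra@R.from_rotvec(D(r[3:]*6)).as_matrix();q=ik(pa,Ra);mm=min(mm,margin(q));mx=np.maximum(mx,np.abs(q-qp));qp=q
    print('max dq/row',mx.round(3),'lim ~.163,.183; margin',round(mm,2),'end q',q.round(2))
E
python3 - <<'E'
from kin import *
Rt=toolR(D(8.7),D(-25)); g=[.4584,-.0888,.032]
print(graspTCP(g,Rt).round(4)); print(ik(graspTCP(g,Rt),Rt).round(3))
checkscrew(graspTCP(np.array(g)-.09*Rt[:,0],Rt),Rt,8)
E
```

```text
[ 0.4505 -0.09    0.0148]
[-0.303  0.783  1.645 -0.208  1.119  1.246]
8 x [2.35, 2.08, -1.42, 0.18, -0.07, 0.8] |shift| 34.4 mm rot 4.95
max dq/row [0.038 0.042 0.031 0.076 0.095 0.057] lim ~.163,.183; margin 0.7 end q [-0.28  0.69  1.52 -0.18  1.34  1.22]
```

Emit:
send_rows(steps=[[[2.35,2.08,-1.42,0.18,-0.07,0.8],[2.35,2.08,-1.42,0.18,-0.07,0.8],[2.35,2.08,-1.42,0.18,-0.07,0.8],[2.35,2.08,-1.42,0.18,-0.07,0.8],[2.35,2.08,-1.42,0.18,-0.07,0.8],[2.35,2.08,-1.42,0.18,-0.07,0.8],[2.35,2.08,-1.42,0.18,-0.07,0.8],[2.35,2.08,-1.42,0.18,-0.07,0.8]]], gripper=0, force=30)

```text
time: 3.03
position: [0.5001, -0.0974, 0.0885]
tool_rot: [-0.54, -0.03, 0.838, -0.076]
ft_force: [-0.7, -0.2, 0.5]
grip_width: 0.0871
```

Run:
```python
from kin import *
o=log();p,d=camera("wrist");cv2.imwrite("pics/w2.png",p[:,:,::-1])
Rt=toolR(D(8.7),D(-25)); g=[.4584,-.0888,.032]
plan(graspTCP(g,Rt),Rt,4)
```

```text
t 3.03 p [ 0.5001 -0.0974  0.0885] q [-0.277  0.71   1.498 -0.21   1.318  1.233] x [-0.405 -0.095 -0.909] y [ 0.16  -0.987  0.032] F [-0.7 -0.2  0.5] w 0.0871
4 x [2.03, -0.39, 0.32, -0.01, -0.0, -0.08] |shift| 20.9 mm rot 0.47
```

View pics/w2.png

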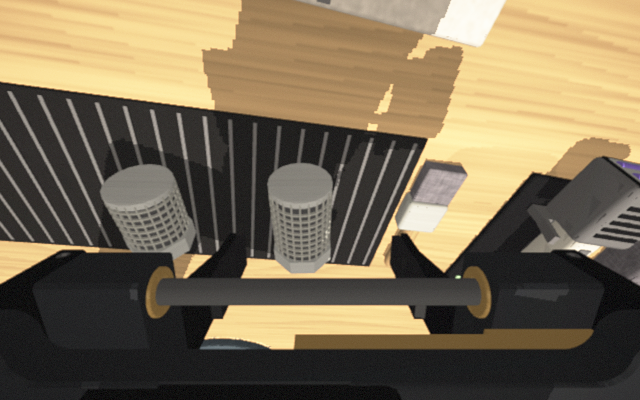

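Grille c sits between the fingers (columns 235-400) with its cap at (300,180), so I'll descend.

Emit:
send_rows(steps=[[[2.03,-0.39,0.32,0,0,-0.08],[2.03,-0.39,0.32,0,0,-0.08],[2.03,-0.39,0.32,0,0,-0.08],[2.03,-0.39,0.32,0,0,-0.08],[0,0,0,0,0,0]]])

```text
time: 3.5
position: [0.4476, -0.0876, 0.0113]
tool_rot: [-0.535, -0.044, 0.842, -0.06]
ft_force: [-0.9, 0.6, 0.1]
grip_width: 0.087
```

Run:
```python
from kin import *
o=log()
Rt=toolR(D(8.7),D(-25)); g=[.4584,-.0888,.032]
plan(graspTCP(g,Rt),Rt,1)
```

```text
t 3.5 p [ 0.4476 -0.0876  0.0113] q [-0.306  0.788  1.65  -0.199  1.115  1.24 ] x [-0.421 -0.053 -0.905] y [ 0.148 -0.989 -0.011] F [-0.9  0.6  0.1] w 0.087
1 x [-0.42, 0.28, -0.07, 0.01, 0.02, 0.11] |shift| 5.1 mm rot 0.65
```

Emit:
send_rows(steps=[[[-0.4,0.25,0,0,0,0.1],[0,0,0,0,0,0],[0,0,0,0,0,0],[0,0,0,0,0,0],[0,0,0,0,0,0],[0,0,0,0,0,0]]], gripper=1, force=30)

```text
time: 4.0
position: [0.4559, -0.0921, 0.02]
tool_rot: [-0.539, -0.04, 0.839, -0.064]
ft_force: [0.8, 0.4, -0.0]
grip_width: 0.0546
```

Run:
```python
from kin import *
o=log()
```

```text
t 4.0 p [ 0.4559 -0.0921  0.02  ] q [-0.304  0.775  1.635 -0.206  1.128  1.242] x [-0.411 -0.065 -0.909] y [ 0.151 -0.989  0.002] F [ 0.8  0.4 -0. ] w 0.0546
```

Emit:
send_rows(steps=[[[0,0,0,0,0,0],[0,0,0,0,0,0],[0,0,0,0,0,0]]])

```text
time: 4.25
position: [0.4556, -0.0911, 0.0231]
tool_rot: [-0.538, -0.04, 0.84, -0.064]
ft_force: [-1.2, -0.6, 8.5]
grip_width: 0.0406
```

Run:
```python
from kin import *
o=log()
p,d=camera("wrist");cv2.imwrite("pics/w3.png",p[:,:,::-1])
```

```text
t 4.25 p [ 0.4556 -0.0911  0.0231] q [-0.303  0.771  1.634 -0.205  1.137  1.242] x [-0.413 -0.064 -0.909] y [ 0.15  -0.989  0.002] F [-1.2 -0.6  8.5] w 0.0406
```

View pics/w3.png

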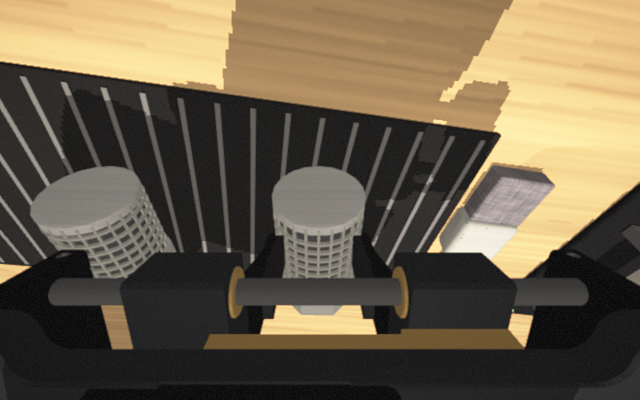

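The fingers closed on the upper half of the cup and are sliding upward (width 41 mm, force 8.5 N). I'll reopen and regrip lower.

Emit:
send_rows(steps=[[[0,0,0,0,0,0],[0,0,0,0,0,0],[0,0,0,0,0,0],[0,0,0,0,0,0],[0,0,0,0,0,0],[0,0,0,0,0,0]]], gripper=0)

```text
time: 4.8
position: [0.4564, -0.0915, 0.0242]
tool_rot: [-0.539, -0.04, 0.839, -0.065]
ft_force: [0.6, 0.4, 0.8]
grip_width: 0.072
```

Run:
```python
from kin import *
o=log()
p,d=camera("wrist");cv2.imwrite("pics/w4.png",p[:,:,::-1]);P=cloud(pose("wrist",o),d);Z=P[...,2]
print('mat',P[100,240],P[150,400],'cap',P[190,315])
m=np.zeros_like(Z,bool);m[140:240,250:380]=1;m&=(Z>.02)&(Z<.12);q=P[m];print(q.max(0),q.min(0),cv2.minAreaRect(q[:,:2].astype(np.float32)))
```

```text
t 4.8 p [ 0.4564 -0.0915  0.0242] q [-0.302  0.769  1.633 -0.206  1.137  1.242] x [-0.411 -0.066 -0.909] y [ 0.151 -0.989  0.003] F [0.6 0.4 0.8] w 0.072
mat [ 0.53392007 -0.03570019  0.00501592] [ 0.51533704 -0.13553625  0.00443523] cap [ 0.49642861 -0.08368962  0.03077026]
[ 0.50161598 -0.04849583  0.06072524] [ 0.45621106 -0.12410518  0.02003218] ((0.48192039132118225, -0.08499117195606232), (0.0375853106379509, 0.07571615278720856), 15.510456085205078)
```

View pics/w4.png

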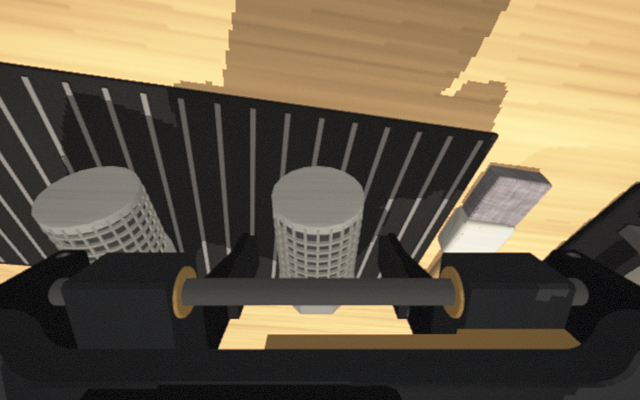

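Emit:
send_rows(steps=[[[0.6,0,0,0,0,0],[0.5,0,0,0,0,0],[0,0,0,0,0,0],[0,0,0,0,0,0]]])

```text
time: 5.18
position: [0.451, -0.0922, 0.0126]
tool_rot: [-0.538, -0.04, 0.839, -0.064]
ft_force: [-0.8, -0.3, 0.3]
grip_width: 0.0864
```

Run:
```python
from kin import *
o=log()
```

```text
t 5.18 p [ 0.451  -0.0922  0.0126] q [-0.306  0.784  1.649 -0.21   1.107  1.246] x [-0.412 -0.065 -0.909] y [ 0.151 -0.989  0.003] F [-0.8 -0.3  0.3] w 0.0864
```

Emit:
send_rows(steps=[[[0,0,0,0,0,0],[0,0,0,0,0,0],[0,0,0,0,0,0],[0,0,0,0,0,0],[0,0,0,0,0,0],[0,0,0,0,0,0],[0,0,0,0,0,0]]], gripper=1)

```text
time: 5.77
position: [0.451, -0.0922, 0.0124]
tool_rot: [-0.538, -0.04, 0.839, -0.064]
ft_force: [-0.1, 0.3, -1.4]
grip_width: 0.0553
```

Run:
```python
from kin import *
o=log()
```

```text
t 5.77 p [ 0.451  -0.0922  0.0124] q [-0.306  0.784  1.649 -0.21   1.107  1.245] x [-0.412 -0.065 -0.909] y [ 0.151 -0.989  0.002] F [-0.1  0.3 -1.4] w 0.0553
```

```bash
cat >> kin.py <<'E'
def path(q1,N,mid=None,q0=None):
    "joint-space path, smooth ends, optional via offset (added as bump)"
    q0=get_obs()['q'] if q0 is None else q0
    s=np.arange(1,N+1)/N
    # trapezoid-ish profile
    a=.15;t=s;f=np.where(t<a,t*t/(2*a),np.where(t>1-a,(1-a)-(1-t)**2/(2*a),t-a/2))/(1-a)
    qs=q0+f[:,None]*(q1-q0)
    if mid is not None: qs=qs+np.sin(np.pi*f)[:,None]**2*np.array(mid)
    dq=np.abs(np.diff(np.vstack([q0,qs]),axis=0)).max(0)
    print('dq/row',dq.round(3),'marg',round(min(margin(q) for q in qs),2))
    return qs
def low(qs,off,L):
    "lowest z of a grille (grasp at off from the middle towards the cap; tool tilt 25deg) and track"
    for i,q in enumerate(qs):
        if i%3==2 or i==len(qs)-1:
            p,M=fk(q);g=p-.019*M[:,0];ax=np.cos(D(25))*-M[:,2]+0*M[:,0]
            ax=R.from_rotvec(M[:,1]*0).as_matrix()@(M[:,0]*np.sin(D(-25))-M[:,2]*np.cos(D(25)))
            mo=g-ax*(off+L/2);ca=g+ax*(L/2-off)
            print(i,'p',p.round(3),'mouth',mo.round(3),'cap',ca.round(3),'w',(p-Lt*M[:,0]).round(2))
E
python3 - <<'E'
from kin import *
o=get_obs();M=R.from_quat(o['tool_rot']).as_matrix()
# liftoff
pl=o['position']+[0,0,.16]; ql=ik(pl,M);print(ql.round(2))
Rt=toolR(0,D(65));gh=np.array([.667,-.030,.1915+.03]);qh=ik(graspTCP(gh,Rt),Rt);print(qh.round(2))
r=plan(pl,M,8)
qs=path(qh,26,q0=ql);low(qs,.008,.095)
E
```

```text
[-0.31  0.55  1.56 -0.19  1.43  1.18]
[-0.38  0.59  2.18  2.66  0.8  -1.38]
8 x [-1.82, 0.0, 0.83, 0.0, 0.0, 0.0] |shift| 20.0 mm rot 0.0
dq/row [0.003 0.002 0.028 0.129 0.029 0.116] marg 0.26
2 p [ 0.454 -0.043  0.158] mouth [ 0.406 -0.055  0.171] cap [ 0.499 -0.037  0.178] w [ 0.58 -0.07  0.47]
5 p [0.476 0.072 0.148] mouth [0.429 0.053 0.147] cap [0.517 0.071 0.177] w [ 0.56 -0.07  0.44]
8 p [0.523 0.16  0.17 ] mouth [0.478 0.145 0.152] cap [0.555 0.149 0.207] w [ 0.53 -0.06  0.42]
11 p [0.585 0.202 0.206] mouth [0.546 0.196 0.174] cap [0.604 0.182 0.248] w [ 0.5  -0.06  0.4 ]
14 p [0.648 0.194 0.239] mouth [0.619 0.196 0.198] cap [0.652 0.169 0.283] w [ 0.47 -0.05  0.39]
17 p [0.695 0.142 0.255] mouth [0.676 0.147 0.209] cap [0.685 0.12  0.299] w [ 0.44 -0.05  0.37]
20 p [0.711 0.061 0.246] mouth [0.696 0.065 0.198] cap [0.692 0.049 0.291] w [ 0.41 -0.04  0.36]
23 p [ 0.692 -0.015  0.22 ] mouth [ 0.675 -0.014  0.172] cap [ 0.674 -0.017  0.267] w [ 0.38 -0.03  0.36]
25 p [ 0.684 -0.03   0.213] mouth [ 0.667 -0.03   0.166] cap [ 0.667 -0.03   0.261] w [ 0.38 -0.03  0.36]
```

Emit:
send_rows(steps=[[[-1.8,0,0.83,0,0,0],[-1.8,0,0.83,0,0,0],[-1.8,0,0.83,0,0,0],[-1.8,0,0.83,0,0,0],[-1.8,0,0.83,0,0,0],[-1.8,0,0.83,0,0,0],[-1.8,0,0.83,0,0,0],[-1.8,0,0.83,0,0,0]]])

```text
time: 6.43
position: [0.4473, -0.0905, 0.1729]
tool_rot: [-0.534, -0.042, 0.842, -0.063]
ft_force: [0.5, -0.0, -1.1]
grip_width: 0.0549
```

Run:
```python
from kin import *
o=log();p,d=camera("wrist");cv2.imwrite("pics/w5.png",p[:,:,::-1])
Rt=toolR(0,D(65));gh=np.array([.667,-.030,.1915+.03]);qh=ik(graspTCP(gh,Rt),Rt)
qs=path(qh,28);show(rows(qs))
```

```text
t 6.43 p [ 0.4473 -0.0905  0.1729] q [-0.306  0.546  1.563 -0.188  1.436  1.176] x [-0.421 -0.061 -0.905] y [ 0.151 -0.989 -0.004] F [ 0.5 -0.  -1.1] w 0.0549
dq/row [0.003 0.002 0.026 0.12  0.027 0.108] marg 0.26
max shift 3.84 max turn 1.35 1.0
[[[0.13, -0.47, -0.15, -0.11, 0.05, -0.13], [0.35, -1.38, -0.46, -0.32, 0.17, -0.37], [0.55, -2.24, -0.84, -0.51, 0.31, -0.61], [0.71, -2.99, -1.33, -0.67, 0.49, -0.81], [0.78, -3.28, -1.82, -0.75, 0.67, -0.89], [0.74, -2.94, -2.08, -0.69, 0.77, -0.81], [0.69, -2.55, -2.28, -0.63, 0.84, -0.70], [0.63, -2.15, -2.43, -0.57, 0.91, -0.58]]]
[[[0.55, -1.72, -2.53, -0.52, 0.95, -0.46], [0.46, -1.29, -2.59, -0.47, 0.99, -0.32], [0.37, -0.86, -2.59, -0.42, 1.00, -0.19], [0.27, -0.43, -2.54, -0.38, 1.00, -0.05], [0.16, -0.00, -2.44, -0.34, 0.97, 0.09], [0.05, 0.40, -2.30, -0.30, 0.93, 0.22], [-0.06, 0.79, -2.11, -0.27, 0.88, 0.34], [-0.17, 1.15, -1.89, -0.24, 0.80, 0.46]]]
[[[-0.28, 1.48, -1.62, -0.21, 0.72, 0.56], [-0.39, 1.78, -1.32, -0.19, 0.62, 0.66], [-0.49, 2.04, -0.99, -0.17, 0.51, 0.74], [-0.58, 2.26, -0.64, -0.16, 0.40, 0.80], [-0.67, 2.44, -0.28, -0.15, 0.28, 0.85], [-0.75, 2.58, 0.10, -0.14, 0.16, 0.88], [-0.81, 2.66, 0.49, -0.13, 0.04, 0.89], [-0.87, 2.70, 0.87, -0.13, -0.08, 0.89]]]
[[[-0.74, 2.27, 1.02, -0.11, -0.16, 0.73], [-0.53, 1.61, 0.90, -0.08, -0.16, 0.51], [-0.31, 0.96, 0.60, -0.05, -0.11, 0.30], [-0.10, 0.32, 0.21, -0.02, -0.04, 0.10]]]
```

View pics/w5.png

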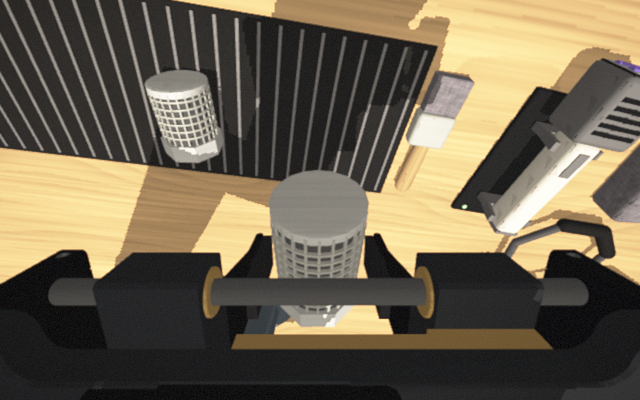

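Grille c is held in line with the hand, cap at (318,205). The turn per row is slightly over the limit, so I'll replan with more rows.

Run:
```python
from kin import *
Rt=toolR(0,D(65));gh=np.array([.667,-.030,.1915+.03]);qh=ik(graspTCP(gh,Rt),Rt)
qs=path(qh,32);show(rows(qs)[:16])
```

```text
dq/row [0.003 0.002 0.023 0.105 0.024 0.094] marg 0.26
max shift 3.33 max turn 1.17 0.88
[[[0.10, -0.36, -0.11, -0.08, 0.04, -0.10], [0.27, -1.06, -0.35, -0.24, 0.12, -0.29], [0.43, -1.73, -0.62, -0.39, 0.23, -0.47], [0.57, -2.34, -0.97, -0.53, 0.35, -0.64], [0.69, -2.83, -1.39, -0.64, 0.51, -0.77], [0.70, -2.78, -1.68, -0.64, 0.62, -0.76], [0.67, -2.50, -1.86, -0.59, 0.68, -0.69], [0.62, -2.20, -2.01, -0.55, 0.74, -0.61]]]
[[[0.57, -1.89, -2.12, -0.51, 0.79, -0.52], [0.51, -1.57, -2.21, -0.46, 0.83, -0.42], [0.45, -1.24, -2.25, -0.42, 0.86, -0.32], [0.38, -0.91, -2.27, -0.39, 0.87, -0.22], [0.30, -0.58, -2.25, -0.35, 0.88, -0.11], [0.22, -0.25, -2.20, -0.32, 0.87, -0.01], [0.14, 0.07, -2.12, -0.29, 0.85, 0.10], [0.05, 0.38, -2.00, -0.26, 0.81, 0.20]]]
```

Emit:
send_rows(steps=[[[0.1,-0.36,-0.11,-0.08,0.04,-0.1],[0.27,-1.06,-0.35,-0.24,0.12,-0.29],[0.43,-1.73,-0.62,-0.39,0.23,-0.47],[0.57,-2.34,-0.97,-0.53,0.35,-0.64],[0.69,-2.83,-1.39,-0.64,0.51,-0.77],[0.7,-2.78,-1.68,-0.64,0.62,-0.76],[0.67,-2.5,-1.86,-0.59,0.68,-0.69],[0.62,-2.2,-2.01,-0.55,0.74,-0.61]]])

```text
time: 7.15
position: [0.4833, 0.0973, 0.1514]
tool_rot: [-0.631, -0.333, 0.699, 0.045]
ft_force: [-0.3, 0.4, -1.3]
grip_width: 0.0548
```

Emit:
send_rows(steps=[[[0.57,-1.89,-2.12,-0.51,0.79,-0.52],[0.51,-1.57,-2.21,-0.46,0.83,-0.42],[0.45,-1.24,-2.25,-0.42,0.86,-0.32],[0.38,-0.91,-2.27,-0.39,0.87,-0.22],[0.3,-0.58,-2.25,-0.35,0.88,-0.11],[0.22,-0.25,-2.2,-0.32,0.87,0],[0.14,0.07,-2.12,-0.29,0.85,0.1],[0.05,0.38,-2,-0.26,0.81,0.2]]])

```text
time: 7.82
position: [0.6065, 0.2169, 0.2191]
tool_rot: [0.814, 0.43, -0.367, -0.135]
ft_force: [0.7, -0.5, -0.7]
grip_width: 0.0553
```

Run:
```python
from kin import *
log()
Rt=toolR(0,D(65));gh=np.array([.667,-.030,.1915+.03]);qh=ik(graspTCP(gh,Rt),Rt)
qs=path(qh,18);show(rows(qs)); low(qs,.008,.095)
```

```text
t 7.82 p [0.6065 0.2169 0.2191] q [-0.338  0.593  1.899  1.313  1.128 -0.183] x [ 0.361  0.799 -0.48 ] y [ 0.601 -0.594 -0.536] F [ 0.7 -0.5 -0.7] w 0.0553
dq/row [0.002 0.    0.018 0.088 0.022 0.078] marg 0.26
max shift 2.31 max turn 0.73 0.67
[[[-0.00, 0.14, -0.31, -0.04, 0.12, 0.06], [-0.05, 0.45, -0.90, -0.12, 0.36, 0.18], [-0.14, 0.86, -1.38, -0.19, 0.55, 0.34], [-0.22, 1.12, -1.38, -0.19, 0.56, 0.43], [-0.27, 1.29, -1.22, -0.18, 0.51, 0.48], [-0.32, 1.44, -1.05, -0.16, 0.45, 0.53], [-0.38, 1.58, -0.87, -0.15, 0.39, 0.57], [-0.42, 1.70, -0.68, -0.14, 0.33, 0.60]]]
[[[-0.47, 1.81, -0.48, -0.13, 0.27, 0.63], [-0.51, 1.90, -0.27, -0.13, 0.20, 0.65], [-0.55, 1.97, -0.06, -0.12, 0.13, 0.66], [-0.58, 2.02, 0.15, -0.11, 0.07, 0.67], [-0.61, 2.05, 0.37, -0.11, 0.00, 0.67], [-0.64, 2.07, 0.58, -0.10, -0.06, 0.67], [-0.66, 2.07, 0.79, -0.10, -0.13, 0.66], [-0.61, 1.86, 0.90, -0.09, -0.17, 0.59]]]
[[[-0.36, 1.13, 0.64, -0.05, -0.13, 0.35], [-0.12, 0.37, 0.23, -0.02, -0.05, 0.12]]]
2 p [0.632 0.209 0.231] mouth [0.602 0.21  0.191] cap [0.639 0.182 0.274] w [ 0.47 -0.05  0.38]
5 p [0.673 0.177 0.246] mouth [0.649 0.182 0.202] cap [0.668 0.151 0.29 ] w [ 0.45 -0.05  0.37]
8 p [0.7   0.128 0.251] mouth [0.682 0.134 0.204] cap [0.687 0.107 0.295] w [ 0.43 -0.04  0.36]
11 p [0.71  0.068 0.244] mouth [0.694 0.072 0.196] cap [0.692 0.055 0.29 ] w [ 0.41 -0.04  0.36]
14 p [0.699 0.004 0.227] mouth [0.683 0.006 0.179] cap [ 0.68  -0.     0.274] w [ 0.39 -0.03  0.36]
17 p [ 0.684 -0.03   0.213] mouth [ 0.667 -0.03   0.166] cap [ 0.667 -0.03   0.261] w [ 0.38 -0.03  0.36]
```

Tracking is good. I'll continue the swing.

Emit:
send_rows(steps=[[[0,0.14,-0.31,-0.04,0.12,0.06],[-0.05,0.45,-0.9,-0.12,0.36,0.18],[-0.14,0.86,-1.38,-0.19,0.55,0.34],[-0.22,1.12,-1.38,-0.19,0.56,0.43],[-0.27,1.29,-1.22,-0.18,0.51,0.48],[-0.32,1.44,-1.05,-0.16,0.45,0.53],[-0.38,1.58,-0.87,-0.15,0.39,0.57],[-0.42,1.7,-0.68,-0.14,0.33,0.6]]])

```text
time: 8.48
position: [0.6908, 0.1429, 0.2401]
tool_rot: [0.931, 0.271, -0.222, -0.1]
ft_force: [-0.1, -0.2, -0.7]
grip_width: 0.055
```

Emit:
send_rows(steps=[[[-0.47,1.81,-0.48,-0.13,0.27,0.63],[-0.51,1.9,-0.27,-0.13,0.2,0.65],[-0.55,1.97,-0.06,-0.12,0.13,0.66],[-0.58,2.02,0.15,-0.11,0.07,0.67],[-0.61,2.05,0.37,-0.11,0,0.67],[-0.64,2.07,0.58,-0.1,-0.06,0.67],[-0.66,2.07,0.79,-0.1,-0.13,0.66],[-0.61,1.86,0.9,-0.09,-0.17,0.59]]])

```text
time: 9.15
position: [0.682, -0.0237, 0.2004]
tool_rot: [0.974, 0.006, -0.226, -0.004]
ft_force: [0.8, -0.6, -1.1]
grip_width: 0.0549
```

Run:
```python
from kin import *
o=log()
for n in ("wrist","scene","top"):
    p,d=camera(n);cv2.imwrite(f"pics/h1_{n}.png",p[:,:,::-1]);np.save(f"pics/h1_{n}.npy",d)
print(pose("wrist",o)[1].tolist())
Rt=toolR(0,D(65));gh=np.array([.667,-.030,.1915+.03]);
plan(graspTCP(gh,Rt),Rt,2)
p=cv2.imread("pics/h1_scene.png");cv2.imwrite("pics/h1_sc.png",cv2.resize(p[150:310,230:430],None,fx=4,fy=3.7,interpolation=cv2.INTER_CUBIC))
```

```text
t 9.15 p [ 0.682  -0.0237  0.2004] q [-0.371  0.611  2.182  2.649  0.8   -1.377] x [ 0.898  0.014 -0.44 ] y [ 0.01  -1.    -0.012] F [ 0.8 -0.6 -1.1] w 0.0549
[[0.010248355418571711, -0.6899073950680116, 0.7238250876017515, 0.5443995174687257], [-0.9998818995300605, 0.001220104717851924, 0.015319867383051158, -0.027134855268307778], [-0.011452432203310683, -0.723896606964659, -0.6898134126136432, 0.36102180695512603], [0.0, 0.0, 0.0, 1.0]]
2 x [-0.19, 0.38, -0.6, -0.03, 0.08, 0.09] |shift| 7.4 mm rot 0.75
```

View pics/h1_wrist.png

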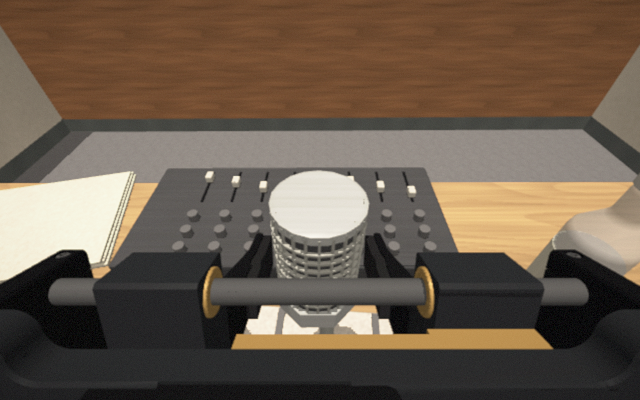

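View pics/h1_sc.png

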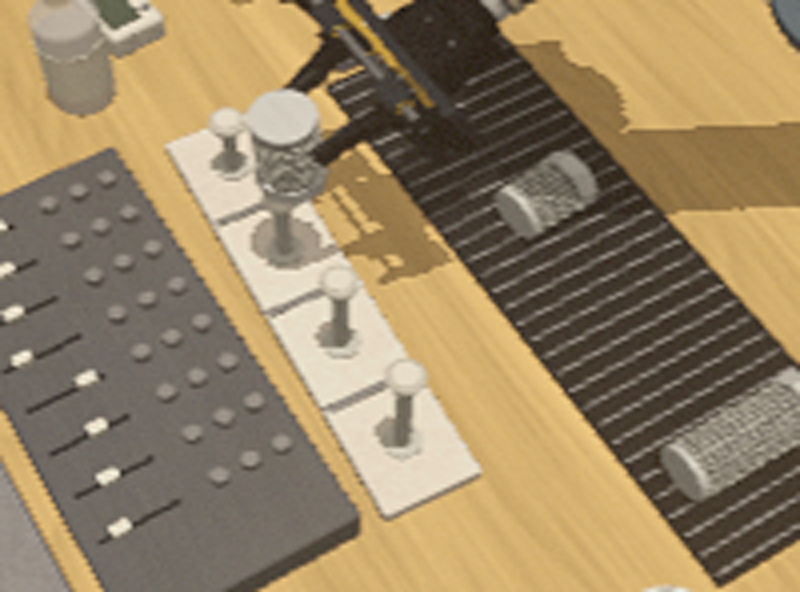

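Grille c is held upright above peg c, cap at (318,205) in the wrist view. Next I'll measure the held cap and the pegs in the scene view.

Run:
```python
from kin import *
o=get_obs();KT=pose("wrist",o);P=cloud(KT,np.load("pics/h1_wrist.npy"))
uu=P[180:230,285:352].reshape(-1,3);t=uu[(uu[:,2]>uu[:,2].max()-.02)]
zc=np.median(t[:,2]);t=t[abs(t[:,2]-zc)<.006];c,(w,h_),a=cv2.minAreaRect(t[:,:2].astype(np.float32));print('cap',c,w,h_,zc, len(t))
A=np.c_[t[:,:2],np.ones(len(t))];print('cap plane',np.linalg.lstsq(A,t[:,2],rcond=None)[0])
KS=pose("scene");S=cloud(KS,np.load("pics/h1_scene.npy"))
import math
# heads in scene: crop->pixel
for n,(cu,cv_),z in [('d',(229,128),.101),('b',(339,286),.141),('a',(407,380),.161)]:
    u=cu/4+230;v=cv_/3.7+150
    q=S[int(v)-8:int(v)+9,int(u)-8:int(u)+9].reshape(-1,3);q=q[(q[:,2]>z-.013)&(q[:,2]<z+.012)]
    print(n,round(u,1),round(v,1),len(q),((q.min(0)+q.max(0))/2).round(4),q.mean(0).round(4),'ray',ray(KS,u,v,z-.003).round(4), q.max(0)-q.min(0))
KT=pose("top");P=cloud(KT,np.load("pics/top0.npy"))
```

```text
cap (0.5444946885108948, -0.026554210111498833) 0.0 0.0 0.36143274383940316 12
cap plane [ 0.15171238 -0.00739879  0.27862969]
d 287.2 184.6 59 [ 0.6634 -0.1383  0.0983] [ 0.6635 -0.1365  0.0979] ray [ 0.663  -0.1268  0.098 ] [0.03088269 0.0291289  0.01377114]
b 314.8 227.3 74 [0.677  0.081  0.1369] [0.678  0.0821 0.1385] ray [0.6774 0.0876 0.138 ] [0.02919648 0.02890576 0.01279455]
a 331.8 252.7 87 [0.6829 0.1899 0.1569] [0.6843 0.1918 0.1585] ray [0.6829 0.1967 0.158 ] [0.02970556 0.03344027 0.01689167]
```

Run:
```python
from kin import *
o=get_obs();KT=pose("wrist",o);d=np.load("pics/h1_wrist.npy");P=cloud(KT,d)
m=np.zeros(d.shape,bool);m[172:238,268:370]=1;m&=(d>0.1)&(P[...,2]>.15)
q=P[m];print(len(q));z=np.median(q[:,2]);print(z)
t=q[abs(q[:,2]-z)<.008];print(len(t),t.min(0),t.max(0),(t.min(0)+t.max(0))/2)
A=np.c_[t[:,:2],np.ones(len(t))];print('cap plane',np.linalg.lstsq(A,t[:,2],rcond=None)[0])
x=R.from_quat(o['tool_rot']).as_matrix()[:,0];print('grasp pt',o['position']-.019*x)
```

```text
5870
0.2491893712605145
5635 [ 0.63568504 -0.05072212  0.24122115] [0.68911506 0.00390638 0.25203114] [ 0.66240005 -0.02340787  0.24662614]
cap plane [0.0039913  0.02380002 0.24693423]
grasp pt [ 0.66534301 -0.02255501  0.20940492]
```

Emit:
send_rows(steps=[[[0.3,0.28,-0.15,0,0,0],[0.3,0.28,-0.15,0,0,0],[0,0,0,0,0,0],[0,0,0,0,0,0]]])

```text
time: 9.63
position: [0.6919, -0.0266, 0.2016]
tool_rot: [0.975, 0.012, -0.224, -0.006]
ft_force: [0.5, 0.5, -1.0]
grip_width: 0.055
```

```bash
cat >> kin.py <<'E'
def cap(o=None):
    o=o or get_obs();KT=pose("wrist",o);p,d=camera("wrist");P=cloud(KT,d)
    m=np.zeros(d.shape,bool);m[100:238,268:370]=1;m&=(d>0.1)&(P[...,2]>.08)&(d<.4)
    q=P[m];z=np.median(q[:,2]);t=q[abs(q[:,2]-z)<.008];A=np.c_[t[:,:2],np.ones(len(t))]
    print('cap',((t.min(0)+t.max(0))/2).round(4),'z',round(float(z),4),'size',(t.max(0)-t.min(0)).round(3),'slope',np.linalg.lstsq(A,t[:,2],rcond=None)[0][:2].round(3))
    return p
def w2t(v,o=None):
    o=o or get_obs();print('tool cm',(R.from_quat(o['tool_rot']).as_matrix().T@np.array(v)*100).round(2))
E
python3 - <<'E'
from kin import *
o=log();cap(o);w2t([0,0,-.01])
E
```

```text
t 9.63 p [ 0.6919 -0.0266  0.2016] q [-0.378  0.614  2.158  2.616  0.788 -1.349] x [ 0.9    0.025 -0.436] y [ 0.02  -1.    -0.016] F [ 0.5  0.5 -1. ] w 0.055
cap [ 0.6726 -0.028   0.2469] z 0.2496 size [0.056 0.055 0.01 ] slope [0.005 0.026]
tool cm [0.44 0.02 0.9 ]
```

Emit:
send_rows(steps=[[[0.35,0.05,1.4,0,0,0],[0.6,0.05,1.35,0,0,0],[0.66,0.03,1.36,0,0,0],[0.66,0.03,1.36,0,0,0],[0,0,0,0,0,0]]])

```text
time: 10.1
position: [0.6914, -0.0275, 0.1445]
tool_rot: [0.976, 0.012, -0.219, -0.004]
ft_force: [-0.2, 0.4, -0.0]
grip_width: 0.0551
```

Run:
```python
from kin import *
o=log();cap(o);
p,d=camera("scene");cv2.imwrite("pics/h2.png",cv2.resize(p[150:310,230:430,::-1],None,fx=4,fy=3.7,interpolation=cv2.INTER_CUBIC))
```

```text
t 10.1 p [ 0.6914 -0.0275  0.1445] q [-0.383  0.774  2.179  2.684  0.958 -1.464] x [ 0.904  0.026 -0.427] y [ 0.022 -1.    -0.014] F [-0.2  0.4 -0. ] w 0.0551
cap [ 0.6718 -0.0288  0.1894] z 0.1923 size [0.055 0.055 0.01 ] slope [0.013 0.023]
```

View pics/h2.png

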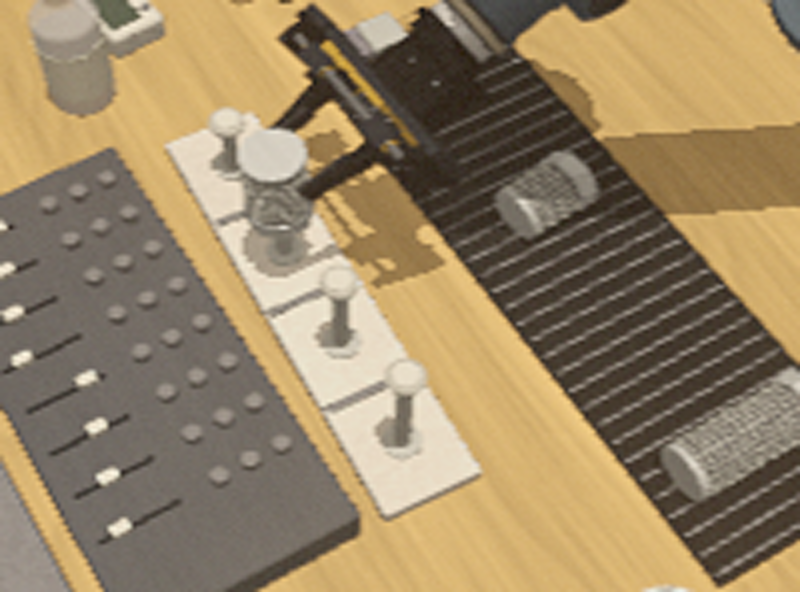

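Emit:
send_rows(steps=[[[0.4,0.02,1.25,0,0,0],[0.42,0.02,1.24,0,0,0],[0.55,0.02,1.18,0,0,0],[0.55,0.02,1.18,0,0,0],[0.4,0,0.8,0,0,0],[0,0,0,0,0,0]]])

```text
time: 10.7
position: [0.6934, -0.0278, 0.0948]
tool_rot: [0.978, 0.013, -0.208, -0.002]
ft_force: [-0.2, 0.2, -0.4]
grip_width: 0.0554
```

Run:
```python
from kin import *
o=log();cap(o);
```

```text
t 10.7 p [ 0.6934 -0.0278  0.0948] q [-0.385  0.925  2.177  2.721  1.115 -1.544] x [ 0.913  0.026 -0.407] y [ 0.024 -1.    -0.009] F [-0.2  0.2 -0.4] w 0.0554
cap [ 0.6731 -0.0289  0.1396] z 0.1422 size [0.055 0.055 0.011] slope [0.035 0.02 ]
```

Emit:
send_rows(steps=[[[0.1,0,0.6,0,-0.1,0],[0.1,0,0.6,0,-0.1,0],[0.1,0,0.55,0,-0.1,0],[0,0,0,0,0,0]]])

```text
time: 11.08
position: [0.6897, -0.0278, 0.0812]
tool_rot: [0.975, 0.013, -0.222, -0.0]
ft_force: [0.1, 0.4, -1.2]
grip_width: 0.055
```

Run:
```python
from kin import *
o=log();cap(o);
```

```text
t 11.08 p [ 0.6897 -0.0278  0.0812] q [-0.384  0.938  2.175  2.723  1.097 -1.551] x [ 0.901  0.025 -0.433] y [ 0.025 -1.    -0.007] F [ 0.1  0.4 -1.2] w 0.055
cap [ 0.6704 -0.0287  0.1262] z 0.1292 size [0.055 0.055 0.01 ] slope [0.008 0.017]
```

Emit:
send_rows(steps=[[[0.15,0,0.35,0,0,0],[0.05,0,0.1,0,0,0],[0,0,0,0,0,0]]])

```text
time: 11.38
position: [0.6902, -0.0279, 0.0777]
tool_rot: [0.975, 0.013, -0.22, -0.0]
ft_force: [0.1, -0.9, 0.1]
grip_width: 0.0552
```

Run:
```python
from kin import *
o=log();cap(o);
```

```text
t 11.38 p [ 0.6902 -0.0279  0.0777] q [-0.384  0.95   2.173  2.726  1.111 -1.556] x [ 0.903  0.025 -0.429] y [ 0.025 -1.    -0.006] F [ 0.1 -0.9  0.1] w 0.0552
cap [ 0.6709 -0.0289  0.1227] z 0.1257 size [0.056 0.054 0.01 ] slope [0.017 0.016]
```

Emit:
send_rows(steps=[[[0,0,0,0,0,0],[0,0,0,0,0,0],[0,0,0,0,0,0],[0,0,0,0,0,0],[0,0,0,0,0,0]]], gripper=0.1)

```text
time: 11.85
position: [0.6906, -0.0279, 0.0785]
tool_rot: [0.976, 0.013, -0.219, -0.0]
ft_force: [0.0, -0.1, 0.2]
grip_width: 0.0764
```

Run:
```python
from kin import *
o=log();p=cap(o);cv2.imwrite("pics/h3.png",p[:,:,::-1])
```

```text
t 11.85 p [ 0.6906 -0.0279  0.0785] q [-0.384  0.95   2.173  2.726  1.112 -1.556] x [ 0.904  0.025 -0.427] y [ 0.025 -1.    -0.006] F [ 0.  -0.1  0.2] w 0.0764
cap [ 0.671  -0.0288  0.1226] z 0.1256 size [0.055 0.054 0.01 ] slope [0.017 0.008]
```

View pics/h3.png

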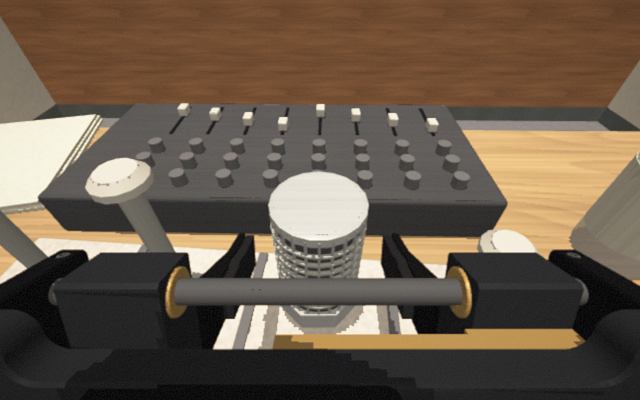

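Grille c hangs on its peg. I'll retreat and plan the swing back toward d.

Emit:
send_rows(steps=[[[-2,0,0,0,0,0],[-3,0,0,0,0,0],[-3,0,-0.5,0,0,0],[-3,0,-1.5,0,0,0],[-2,0,-2.5,0,0,0],[-1,0,-3,0,0,0],[0,0,-2,0,0,0]]])

```text
time: 12.48
position: [0.5987, -0.0304, 0.2201]
tool_rot: [0.974, 0.013, -0.225, -0.004]
ft_force: [1.2, 0.3, -0.1]
grip_width: 0.0785
```

Run:
```python
from kin import *
o=log();p,d=camera("wrist");cv2.imwrite("pics/h4.png",p[:,:,::-1])
Rt=toolR(D(6.3),D(-25));g=np.array([.4484,.046,.032]);qh=ik(graspTCP(g,Rt)+[0.03,0,.13],Rt);print(qh.round(2))
qs=path(qh,32);show(rows(qs)[:16]);low(qs,.008,.04)
```

```text
t 12.48 p [ 0.5987 -0.0304  0.2201] q [-0.513  0.552  2.382  2.531  0.942 -1.424] x [ 0.898  0.026 -0.439] y [ 0.022 -1.    -0.014] F [ 1.2  0.3 -0.1] w 0.0785
[-0.08  0.61  1.53 -0.08  1.43  1.41]
dq/row [0.016 0.002 0.031 0.096 0.018 0.104] marg 0.07
max shift 2.96 max turn 0.93 0.87
[[[0.12, -0.29, -0.15, 0.03, 0.03, -0.09], [0.34, -0.87, -0.42, 0.08, 0.08, -0.26], [0.55, -1.46, -0.64, 0.14, 0.12, -0.45], [0.74, -2.06, -0.74, 0.19, 0.12, -0.63], [0.92, -2.63, -0.69, 0.24, 0.07, -0.82], [0.96, -2.78, -0.42, 0.26, -0.02, -0.87], [0.93, -2.69, -0.09, 0.26, -0.13, -0.86], [0.90, -2.57, 0.23, 0.26, -0.23, -0.84]]]
[[[0.86, -2.41, 0.53, 0.27, -0.33, -0.80], [0.82, -2.21, 0.80, 0.27, -0.43, -0.75], [0.76, -1.99, 1.05, 0.28, -0.52, -0.68], [0.70, -1.74, 1.27, 0.28, -0.61, -0.61], [0.64, -1.47, 1.45, 0.29, -0.68, -0.53], [0.56, -1.18, 1.60, 0.30, -0.75, -0.43], [0.48, -0.87, 1.72, 0.31, -0.80, -0.33], [0.39, -0.56, 1.79, 0.33, -0.84, -0.22]]]
2 p [ 0.615 -0.004  0.233] mouth [ 0.598 -0.004  0.212] cap [ 0.597 -0.007  0.252] w [ 0.31 -0.04  0.37]
5 p [0.635 0.073 0.248] mouth [0.618 0.073 0
[... 211 characters left out ...]
.198 0.264] w [ 0.42 -0.04  0.37]
14 p [0.553 0.254 0.226] mouth [0.531 0.247 0.214] cap [0.554 0.234 0.244] w [ 0.45 -0.03  0.38]
17 p [0.506 0.26  0.197] mouth [0.483 0.248 0.191] cap [0.514 0.242 0.215] w [ 0.49 -0.02  0.39]
20 p [0.467 0.234 0.167] mouth [0.445 0.22  0.168] cap [0.481 0.221 0.185] w [ 0.52 -0.    0.4 ]
23 p [0.447 0.182 0.143] mouth [0.426 0.169 0.152] cap [0.465 0.174 0.161] w [0.56 0.02 0.42]
26 p [0.449 0.112 0.134] mouth [0.43  0.103 0.149] cap [0.469 0.11  0.152] w [0.59 0.04 0.43]
29 p [0.466 0.056 0.142] mouth [0.446 0.053 0.159] cap [0.486 0.057 0.159] w [0.61 0.06 0.45]
31 p [0.47  0.045 0.145] mouth [0.451 0.043 0.162] cap [0.49  0.047 0.162] w [0.61 0.06 0.45]
```

View pics/h4.png

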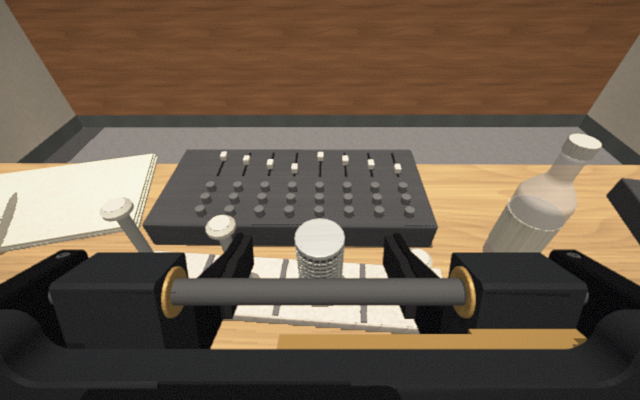

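Emit:
send_rows(steps=[[[0.12,-0.29,-0.15,0.03,0.03,-0.09],[0.34,-0.87,-0.42,0.08,0.08,-0.26],[0.55,-1.46,-0.64,0.14,0.12,-0.45],[0.74,-2.06,-0.74,0.19,0.12,-0.63],[0.92,-2.63,-0.69,0.24,0.07,-0.82],[0.96,-2.78,-0.42,0.26,-0.02,-0.87],[0.93,-2.69,-0.09,0.26,-0.13,-0.86],[0.9,-2.57,0.23,0.26,-0.23,-0.84]]], gripper=0)

```text
time: 13.2
position: [0.6306, 0.1365, 0.2528]
tool_rot: [0.934, 0.254, -0.212, -0.132]
ft_force: [0.7, -0.6, 0.4]
grip_width: 0.087
```

Emit:
send_rows(steps=[[[0.86,-2.41,0.53,0.27,-0.33,-0.8],[0.82,-2.21,0.8,0.27,-0.43,-0.75],[0.76,-1.99,1.05,0.28,-0.52,-0.68],[0.7,-1.74,1.27,0.28,-0.61,-0.61],[0.64,-1.47,1.45,0.29,-0.68,-0.53],[0.56,-1.18,1.6,0.3,-0.75,-0.43],[0.48,-0.87,1.72,0.31,-0.8,-0.33],[0.39,-0.56,1.79,0.33,-0.84,-0.22]]])

```text
time: 13.87
position: [0.5173, 0.2751, 0.2091]
tool_rot: [0.724, 0.477, -0.453, -0.209]
ft_force: [0.2, 0.4, -0.5]
grip_width: 0.0869
```

Run:
```python
from kin import *
o=log()
Rt=toolR(D(6.3),D(-25));g=np.array([.4484,.046,.032]);qh=ik(graspTCP(g,Rt)+[0.03,0,.13],Rt);print(qh.round(2))
qs=path(qh,20);show(rows(qs))
```

```text
t 13.87 p [0.5173 0.2751 0.2091] q [-0.283  0.618  1.946  1.198  1.245  0.008] x [ 0.136  0.88  -0.456] y [ 0.5   -0.458 -0.735] F [ 0.2  0.4 -0.5] w 0.0869
[-0.08  0.61  1.53 -0.08  1.43  1.41]
dq/row [0.012 0.001 0.025 0.075 0.011 0.082] marg 0.5
max shift 2.21 max turn 0.95 0.76
[[[0.04, -0.02, 0.24, 0.05, -0.12, -0.01], [0.09, -0.04, 0.72, 0.15, -0.35, -0.02], [0.10, 0.04, 1.20, 0.25, -0.58, 0.01], [0.05, 0.23, 1.43, 0.31, -0.70, 0.08], [-0.02, 0.42, 1.39, 0.33, -0.69, 0.15], [-0.09, 0.60, 1.34, 0.34, -0.67, 0.22], [-0.17, 0.78, 1.27, 0.35, -0.65, 0.30], [-0.24, 0.95, 1.19, 0.37, -0.62, 0.36]]]
[[[-0.32, 1.11, 1.09, 0.39, -0.59, 0.43], [-0.39, 1.26, 0.99, 0.40, -0.54, 0.49], [-0.47, 1.40, 0.87, 0.42, -0.50, 0.55], [-0.55, 1.53, 0.74, 0.44, -0.44, 0.60], [-0.62, 1.65, 0.60, 0.46, -0.38, 0.64], [-0.69, 1.76, 0.46, 0.48, -0.32, 0.68], [-0.77, 1.86, 0.30, 0.51, -0.26, 0.71], [-0.84, 1.94, 0.14, 0.53, -0.19, 0.74]]]
[[[-0.90, 2.02, -0.02, 0.55, -0.12, 0.76], [-0.79, 1.73, -0.15, 0.48, -0.05, 0.64], [-0.48, 1.06, -0.16, 0.30, -0.01, 0.39], [-0.16, 0.36, -0.07, 0.10, 0.00, 0.13]]]
```

Emit:
send_rows(steps=[[[0.04,-0.02,0.24,0.05,-0.12,0],[0.09,-0.04,0.72,0.15,-0.35,-0.02],[0.1,0.04,1.2,0.25,-0.58,0.01],[0.05,0.23,1.43,0.31,-0.7,0.08],[-0.02,0.42,1.39,0.33,-0.69,0.15],[-0.09,0.6,1.34,0.34,-0.67,0.22],[-0.17,0.78,1.27,0.35,-0.65,0.3],[-0.24,0.95,1.19,0.37,-0.62,0.36]]])

```text
time: 14.53
position: [0.4397, 0.2377, 0.1504]
tool_rot: [-0.585, -0.422, 0.677, 0.149]
ft_force: [-0.1, 0.4, 0.2]
grip_width: 0.0867
```

Emit:
send_rows(steps=[[[-0.32,1.11,1.09,0.39,-0.59,0.43],[-0.39,1.26,0.99,0.4,-0.54,0.49],[-0.47,1.4,0.87,0.42,-0.5,0.55],[-0.55,1.53,0.74,0.44,-0.44,0.6],[-0.62,1.65,0.6,0.46,-0.38,0.64],[-0.69,1.76,0.46,0.48,-0.32,0.68],[-0.77,1.86,0.3,0.51,-0.26,0.71],[-0.84,1.94,0.14,0.53,-0.19,0.74]]])

```text
time: 15.2
position: [0.4267, 0.0964, 0.1159]
tool_rot: [-0.497, -0.151, 0.855, -0.002]
ft_force: [0.4, 1.0, -0.3]
grip_width: 0.0872
```

Run:
```python
from kin import *
o=log();p,d=camera("wrist");cv2.imwrite("pics/d1.png",p[:,:,::-1])
P=cloud(pose("wrist",o),d);Z=P[...,2]
m=(Z>.03)&(Z<.12)&(d>.1)&(P[...,0]>.33)&(P[...,0]<.54)&(P[...,1]>-.15)&(P[...,1]<.42)
k,l,s,_=cv2.connectedComponentsWithStats(m.astype(np.uint8))
for i in range(1,k):
    if s[i,4]>200: q=P[l==i];print(s[i],q.min(0).round(3),q.max(0).round(3),cv2.minAreaRect(q[:,:2].astype(np.float32)))
Rt=toolR(D(6.3),D(-25));g=np.array([.4484,.046,.032]);plan(graspTCP(g,Rt)+[0.03,0,.11],Rt,6)
```

```text
t 15.2 p [0.4267 0.0964 0.1159] q [-0.108  0.657  1.603  0.092  1.43   1.198] x [-0.506  0.146 -0.85 ] y [ 0.154 -0.954 -0.256] F [ 0.4  1.  -0.3] w 0.0872
[  15    0  127  149 9579] [0.374 0.307 0.03 ] [0.504 0.356 0.062] ((0.4389117360115051, 0.33178046345710754), (0.13081198930740356, 0.04886643961071968), 0.06005097180604935)
[ 362  117   91  101 6276] [0.4   0.013 0.03 ] [0.48  0.076 0.062] ((0.4402834475040436, 0.045076627284288406), (0.07659011334180832, 0.056122150272130966), 6.326977252960205)
6 x [-0.51, 0.9, -0.38, 0.25, 0.1, 0.32] |shift| 11.0 mm rot 2.54
```

View pics/d1.png

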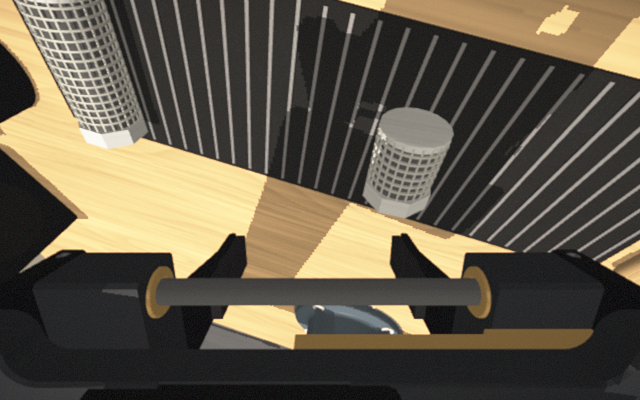

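Grille d, cap at (415,130), is unchanged at (0.440,0.045), yaw 6.3°. I'll move to a standoff pose.

Run:
```python
from kin import *
Rt=toolR(D(6.3),D(-25));g=np.array([.4473,.046,.030])
checkscrew(graspTCP(g-.08*Rt[:,0],Rt),Rt,6)
```

```text
6 x [0.06, 0.94, -0.72, 0.25, 0.1, 0.32] |shift| 11.9 mm rot 2.54
max dq/row [0.006 0.006 0.007 0.031 0.021 0.038] lim ~.163,.183; margin 0.85 end q [-0.08  0.69  1.56 -0.08  1.32  1.42]
```

Emit:
send_rows(steps=[[[0.06,0.94,-0.72,0.25,0.1,0.32],[0.06,0.94,-0.72,0.25,0.1,0.32],[0.06,0.94,-0.72,0.25,0.1,0.32],[0.06,0.94,-0.72,0.25,0.1,0.32],[0.06,0.94,-0.72,0.25,0.1,0.32],[0.06,0.94,-0.72,0.25,0.1,0.32],[0,0,0,0,0,0]]])

```text
time: 15.83
position: [0.4636, 0.054, 0.0762]
tool_rot: [-0.527, -0.042, 0.848, -0.041]
ft_force: [-0.7, -0.5, -0.4]
grip_width: 0.087
```

Run:
```python
from kin import *
log()
Rt=toolR(D(6.3),D(-25));g=np.array([.4473,.046,.030])
plan(graspTCP(g,Rt),Rt,5)
```

```text
t 15.83 p [0.4636 0.054  0.0762] q [-0.08   0.71   1.571 -0.062  1.316  1.401] x [-0.442 -0.025 -0.897] y [ 0.113 -0.993 -0.028] F [-0.7 -0.5 -0.4] w 0.087
5 x [1.36, 0.14, -0.1, 0.03, 0.04, 0.05] |shift| 13.7 mm rot 0.41
```

Emit:
send_rows(steps=[[[1.36,0.14,-0.1,0.03,0.04,0.05],[1.36,0.14,-0.1,0.03,0.04,0.05],[1.36,0.14,-0.1,0.03,0.04,0.05],[1.36,0.14,-0.1,0.03,0.04,0.05],[1.1,0.14,-0.1,0.03,0.04,0.05],[0,0,0,0,0,0],[0,0,0,0,0,0]]])

```text
time: 16.42
position: [0.4286, 0.0516, 0.0093]
tool_rot: [-0.527, -0.041, 0.848, -0.04]
ft_force: [0.0, -0.1, 0.5]
grip_width: 0.0868
```

Run:
```python
from kin import *
log()
Rt=toolR(D(6.3),D(-25));g=np.array([.4473,.046,.030])
plan(graspTCP(g,Rt),Rt,1)
```

```text
t 16.42 p [0.4286 0.0516 0.0093] q [-0.089  0.787  1.685 -0.071  1.125  1.409] x [-0.442 -0.025 -0.897] y [ 0.112 -0.993 -0.027] F [ 0.  -0.1  0.5] w 0.0868
1 x [-0.77, 0.75, -0.73, 0.13, 0.2, 0.23] |shift| 13.0 mm rot 1.99
```

Emit:
send_rows(steps=[[[-0.4,0.4,-0.4,0.1,0.15,0.15],[-0.4,0.4,-0.4,0.1,0.1,0.1],[0,0,0,0,0,0],[0,0,0,0,0,0]]])

```text
time: 16.75
position: [0.4417, 0.0448, 0.0141]
tool_rot: [-0.54, -0.026, 0.84, -0.045]
ft_force: [0.5, 0.5, -0.8]
grip_width: 0.0869
```

Run:
```python
from kin import *
log()
Rt=toolR(D(6.3),D(-25));g=np.array([.4473,.046,.030])
plan(graspTCP(g,Rt),Rt,1)
```

```text
t 16.75 p [0.4417 0.0448 0.0141] q [-0.087  0.774  1.674 -0.092  1.117  1.44 ] x [-0.413 -0.047 -0.909] y [ 0.103 -0.995  0.005] F [ 0.5  0.5 -0.8] w 0.0869
1 x [0.22, -0.06, 0.16, -0.08, -0.07, -0.01] |shift| 2.8 mm rot 0.63
```

Emit:
send_rows(steps=[[[0.2,0,0.15,0,0,0],[0,0,0,0,0,0],[0,0,0,0,0,0],[0,0,0,0,0,0],[0,0,0,0,0,0],[0,0,0,0,0,0],[0,0,0,0,0,0],[0,0,0,0,0,0]]], gripper=1)

```text
time: 17.42
position: [0.441, 0.0447, 0.0142]
tool_rot: [-0.541, -0.026, 0.839, -0.045]
ft_force: [-0.1, 1.0, 1.0]
grip_width: 0.0546
```

Run:
```python
from kin import *
log()
```

```text
t 17.42 p [0.441  0.0447 0.0142] q [-0.088  0.771  1.679 -0.092  1.11   1.439] x [-0.41  -0.047 -0.911] y [ 0.103 -0.995  0.005] F [-0.1  1.   1. ] w 0.0546
```

Emit:
send_rows(steps=[[[0,0,0,0,0,0],[-0.9,0,0.4,0,0,0],[-1.8,0,0.83,0,0,0],[-1.8,0,0.83,0,0,0],[-1.8,0,0.83,0,0,0],[-1.8,0,0.83,0,0,0],[-1.8,0,0.83,0,0,0],[-1.8,0,0.83,0,0,0]]])

```text
time: 18.08
position: [0.4364, 0.0456, 0.1473]
tool_rot: [-0.537, -0.027, 0.842, -0.044]
ft_force: [0.4, 0.4, -1.3]
grip_width: 0.0548
```

Run:
```python
from kin import *
o=log();p,d=camera("wrist");cv2.imwrite("pics/d2.png",p[:,:,::-1])
# prehang d: centre z .101+.0375+.02 ; grasp +7
Rt=toolR(0,D(65));gh=np.array([.6625,-.139,.101+.0375+.007+.045]);qh=ik(graspTCP(gh,Rt),Rt);print(qh.round(2))
qs=path(qh,32);show(rows(qs)[:16]);low(qs,.007,.075)
```

```text
t 18.08 p [0.4364 0.0456 0.1473] q [-0.087  0.565  1.616 -0.083  1.39   1.413] x [-0.42  -0.045 -0.906] y [ 0.103 -0.995  0.002] F [ 0.4  0.4 -1.3] w 0.0548
[-0.64  0.68  2.14  2.37  0.89 -1.33]
dq/row [0.02  0.004 0.02  0.09  0.019 0.101] marg 0.3
max shift 2.13 max turn 1.06 0.85
[[[0.10, -0.23, -0.01, -0.07, 0.01, -0.10], [0.26, -0.69, -0.05, -0.20, 0.03, -0.29], [0.41, -1.12, -0.14, -0.33, 0.08, -0.48], [0.50, -1.52, -0.30, -0.44, 0.16, -0.66], [0.54, -1.84, -0.56, -0.54, 0.28, -0.81], [0.46, -1.82, -0.82, -0.55, 0.40, -0.82], [0.35, -1.63, -1.03, -0.51, 0.49, -0.76], [0.24, -1.42, -1.23, -0.48, 0.57, -0.69]]]
[[[0.12, -1.19, -1.41, -0.46, 0.65, -0.61], [0.01, -0.95, -1.56, -0.43, 0.71, -0.52], [-0.10, -0.69, -1.69, -0.41, 0.76, -0.42], [-0.20, -0.42, -1.80, -0.38, 0.80, -0.32], [-0.30, -0.14, -1.87, -0.36, 0.83, -0.22], [-0.40, 0.16, -1.92, -0.34, 0.84, -0.11], [-0.48, 0.45, -1.93, -0.33, 0.85, -0.00], [-0.57, 0.75, -1.91, -0.31, 0.84, 0.10]]]
2 p [0.435 0.066 0.143] mouth [0.399 0.06  0.16 ] cap [0.473 0.069 0.161] w [0.57 0.05 0.45]
5 p [0.437 0.121 0.134] mouth [0.4   0.11  0
[... 247 characters left out ...]
[0.557 0.205 0.177] mouth [0.522 0.198 0.159] cap [0.576 0.184 0.208] w [ 0.5  -0.06  0.38]
17 p [0.614 0.176 0.196] mouth [0.583 0.176 0.17 ] cap [0.622 0.152 0.229] w [ 0.48 -0.08  0.36]
20 p [0.663 0.119 0.208] mouth [0.638 0.122 0.177] cap [0.66  0.096 0.243] w [ 0.45 -0.1   0.35]
23 p [0.694 0.039 0.21 ] mouth [0.675 0.043 0.175] cap [0.682 0.021 0.246] w [ 0.42 -0.12  0.34]
26 p [ 0.699 -0.055  0.2  ] mouth [ 0.683 -0.053  0.163] cap [ 0.682 -0.064  0.238] w [ 0.4  -0.13  0.33]
29 p [ 0.684 -0.126  0.186] mouth [ 0.667 -0.125  0.149] cap [ 0.667 -0.127  0.224] w [ 0.38 -0.14  0.33]
31 p [ 0.68  -0.139  0.182] mouth [ 0.662 -0.139  0.146] cap [ 0.662 -0.139  0.221] w [ 0.37 -0.14  0.32]
```

View pics/d2.png

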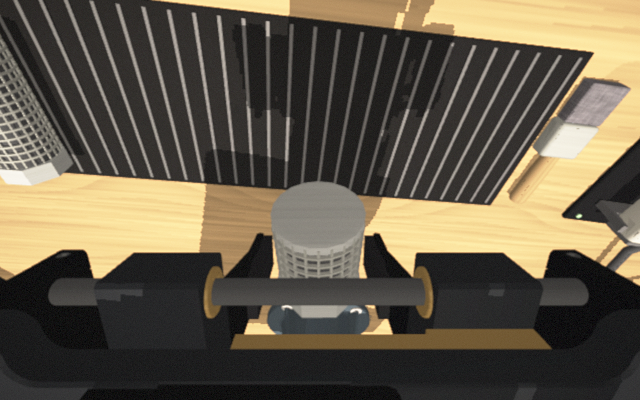

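Run:
```python
from kin import *
Rt=toolR(0,D(65));gh=np.array([.6625,-.139,.101+.0375+.007+.065]);qh=ik(graspTCP(gh,Rt),Rt)
qs=path(qh,32);show(rows(qs)[:16])
```

```text
dq/row [0.02  0.002 0.019 0.089 0.02  0.099] marg 0.3
max shift 2.12 max turn 1.04 0.83
[[[0.09, -0.22, -0.02, -0.07, 0.01, -0.09], [0.24, -0.67, -0.07, -0.20, 0.04, -0.28], [0.36, -1.09, -0.16, -0.32, 0.10, -0.47], [0.44, -1.48, -0.33, -0.43, 0.18, -0.64], [0.46, -1.79, -0.59, -0.52, 0.31, -0.79], [0.38, -1.76, -0.84, -0.53, 0.42, -0.79], [0.27, -1.58, -1.05, -0.50, 0.50, -0.73], [0.16, -1.38, -1.24, -0.47, 0.58, -0.66]]]
[[[0.06, -1.16, -1.41, -0.44, 0.65, -0.58], [-0.05, -0.92, -1.56, -0.42, 0.71, -0.50], [-0.15, -0.67, -1.68, -0.39, 0.76, -0.40], [-0.25, -0.40, -1.78, -0.37, 0.79, -0.30], [-0.34, -0.13, -1.86, -0.35, 0.82, -0.20], [-0.43, 0.15, -1.90, -0.33, 0.83, -0.10], [-0.52, 0.44, -1.91, -0.31, 0.83, 0.00], [-0.59, 0.73, -1.90, -0.30, 0.82, 0.11]]]
```

Emit:
send_rows(steps=[[[0.09,-0.22,-0.02,-0.07,0.01,-0.09],[0.24,-0.67,-0.07,-0.2,0.04,-0.28],[0.36,-1.09,-0.16,-0.32,0.1,-0.47],[0.44,-1.48,-0.33,-0.43,0.18,-0.64],[0.46,-1.79,-0.59,-0.52,0.31,-0.79],[0.38,-1.76,-0.84,-0.53,0.42,-0.79],[0.27,-1.58,-1.05,-0.5,0.5,-0.73],[0.16,-1.38,-1.24,-0.47,0.58,-0.66]]])

```text
time: 18.8
position: [0.4541, 0.1605, 0.1406]
tool_rot: [-0.597, -0.295, 0.741, 0.08]
ft_force: [-1.1, 0.7, -0.4]
grip_width: 0.0544
```

Emit:
send_rows(steps=[[[0.06,-1.16,-1.41,-0.44,0.65,-0.58],[-0.05,-0.92,-1.56,-0.42,0.71,-0.5],[-0.15,-0.67,-1.68,-0.39,0.76,-0.4],[-0.25,-0.4,-1.78,-0.37,0.79,-0.3],[-0.34,-0.13,-1.86,-0.35,0.82,-0.2],[-0.43,0.15,-1.9,-0.33,0.83,-0.1],[-0.52,0.44,-1.91,-0.31,0.83,0],[-0.59,0.73,-1.9,-0.3,0.82,0.11]]])

```text
time: 19.47
position: [0.5796, 0.1995, 0.1928]
tool_rot: [0.78, 0.411, -0.437, -0.178]
ft_force: [0.6, -1.1, 0.0]
grip_width: 0.0543
```

Run:
```python
from kin import *
log()
Rt=toolR(0,D(65));gh=np.array([.6625,-.139,.101+.0375+.007+.065]);qh=ik(graspTCP(gh,Rt),Rt)
qs=path(qh,20);show(rows(qs));low(qs,.007,.075)
```

```text
t 19.47 p [0.5796 0.1995 0.1928] q [-0.37   0.61   1.896  1.188  1.143 -0.004] x [ 0.279  0.797 -0.536] y [ 0.485 -0.599 -0.638] F [ 0.6 -1.1  0. ] w 0.0543
dq/row [0.016 0.001 0.014 0.068 0.017 0.075] marg 0.3
max shift 2.56 max turn 0.69 0.63
[[[-0.08, 0.15, -0.25, -0.04, 0.10, 0.03], [-0.27, 0.48, -0.76, -0.12, 0.31, 0.11], [-0.48, 0.89, -1.23, -0.19, 0.50, 0.22], [-0.62, 1.21, -1.41, -0.22, 0.58, 0.31], [-0.64, 1.37, -1.33, -0.22, 0.55, 0.36], [-0.66, 1.52, -1.23, -0.21, 0.51, 0.40], [-0.68, 1.67, -1.12, -0.20, 0.47, 0.44], [-0.70, 1.80, -1.00, -0.20, 0.43, 0.48]]]
[[[-0.71, 1.92, -0.87, -0.19, 0.38, 0.52], [-0.72, 2.04, -0.73, -0.18, 0.33, 0.55], [-0.72, 2.14, -0.58, -0.18, 0.28, 0.57], [-0.72, 2.22, -0.42, -0.17, 0.23, 0.59], [-0.72, 2.29, -0.25, -0.17, 0.18, 0.61], [-0.72, 2.35, -0.08, -0.16, 0.13, 0.62], [-0.71, 2.39, 0.09, -0.16, 0.08, 0.63], [-0.70, 2.41, 0.27, -0.16, 0.02, 0.63]]]
[[[-0.69, 2.42, 0.45, -0.15, -0.03, 0.63], [-0.55, 2.02, 0.52, -0.12, -0.06, 0.52], [-0.31, 1.21, 0.37, -0.07, -0.06, 0.31], [-0.10, 0.40, 0.14, -0.02, -0.02, 0.10]]]
2 p [0.603 0.185 0.2  ] mouth [0.571 0.184 0.175] cap [0.612 0.161 0.234] w [ 0.48 -0.08  0.37]
5 p [0.645 0.144 0.213] mouth [0.618 0.146 0.183] cap [0.645 0.12  0.248] w [ 0.46 -0.09  0.36]
8 p [0.677 0.088 0.221] mouth [0.654 0.091 0.187] cap [0.669 0.067 0.256] w [ 0.44 -0.11  0.36]
11 p [0.696 0.021 0.222] mouth [0.677 0.024 0.186] cap [0.682 0.005 0.259] w [ 0.42 -0.12  0.35]
14 p [ 0.698 -0.053  0.217] mouth [ 0.682 -0.05   0.18 ] cap [ 0.681 -0.061  0.254] w [ 0.4  -0.13  0.35]
17 p [ 0.685 -0.123  0.206] mouth [ 0.668 -0.122  0.169] cap [ 0.668 -0.124  0.244] w [ 0.38 -0.14  0.35]
19 p [ 0.68  -0.139  0.202] mouth [ 0.662 -0.139  0.166] cap [ 0.662 -0.139  0.241] w [ 0.37 -0.14  0.34]
```

Emit:
send_rows(steps=[[[-0.08,0.15,-0.25,-0.04,0.1,0.03],[-0.27,0.48,-0.76,-0.12,0.31,0.11],[-0.48,0.89,-1.23,-0.19,0.5,0.22],[-0.62,1.21,-1.41,-0.22,0.58,0.31],[-0.64,1.37,-1.33,-0.22,0.55,0.36],[-0.66,1.52,-1.23,-0.21,0.51,0.4],[-0.68,1.67,-1.12,-0.2,0.47,0.44],[-0.7,1.8,-1,-0.2,0.43,0.48]]])

```text
time: 20.13
position: [0.6656, 0.1062, 0.214]
tool_rot: [0.901, 0.299, -0.281, -0.141]
ft_force: [0.5, 0.4, -0.8]
grip_width: 0.0546
```

Emit:
send_rows(steps=[[[-0.71,1.92,-0.87,-0.19,0.38,0.52],[-0.72,2.04,-0.73,-0.18,0.33,0.55],[-0.72,2.14,-0.58,-0.18,0.28,0.57],[-0.72,2.22,-0.42,-0.17,0.23,0.59],[-0.72,2.29,-0.25,-0.17,0.18,0.61],[-0.72,2.35,-0.08,-0.16,0.13,0.62],[-0.71,2.39,0.09,-0.16,0.08,0.63],[-0.7,2.41,0.27,-0.16,0.02,0.63]]])

```text
time: 20.8
position: [0.6906, -0.0821, 0.2054]
tool_rot: [0.974, 0.068, -0.212, -0.032]
ft_force: [0.1, -0.1, -0.9]
grip_width: 0.0546
```

Run:
```python
from kin import *
o=log()
Rt=toolR(0,D(65));gh=np.array([.6625,-.139,.101+.0375+.007+.065]);plan(graspTCP(gh,Rt),Rt,4)
```

```text
t 20.8 p [ 0.6906 -0.0821  0.2054] q [-0.602  0.633  2.114  2.193  0.888 -1.12 ] x [ 0.901  0.146 -0.408] y [ 0.118 -0.989 -0.092] F [ 0.1 -0.1 -0.9] w 0.0546
4 x [-0.35, 1.4, 0.15, -0.08, -0.02, 0.35] |shift| 14.5 mm rot 2.16
```

Emit:
send_rows(steps=[[[-0.35,1.4,0.15,-0.08,-0.02,0.35],[-0.35,1.4,0.15,-0.08,-0.02,0.35],[-0.35,1.4,0.15,-0.08,-0.02,0.35],[-0.35,1.4,0.15,-0.08,-0.02,0.35],[0,0,0,0,0,0],[0,0,0,0,0,0]]])

```text
time: 21.3
position: [0.6772, -0.1391, 0.1985]
tool_rot: [0.975, -0.001, -0.221, -0.002]
ft_force: [-1.0, -0.2, -0.2]
grip_width: 0.0547
```

Run:
```python
from kin import *
o=log();cap(o);w2t([0,0,-.01])
p,d=camera("scene");cv2.imwrite("pics/d3.png",cv2.resize(p[130:290,230:430,::-1],None,fx=4,fy=3.7,interpolation=cv2.INTER_CUBIC))
```

```text
t 21.3 p [ 0.6772 -0.1391  0.1985] q [-0.639  0.628  2.14   2.337  0.841 -1.271] x [ 0.902 -0.001 -0.431] y [-0.003 -1.    -0.003] F [-1.  -0.2 -0.2] w 0.0547
cap [ 0.6623 -0.1388  0.2329] z 0.2359 size [0.05  0.054 0.01 ] slope [-0.018 -0.003]
tool cm [0.43 0.   0.9 ]
```

View pics/d3.png

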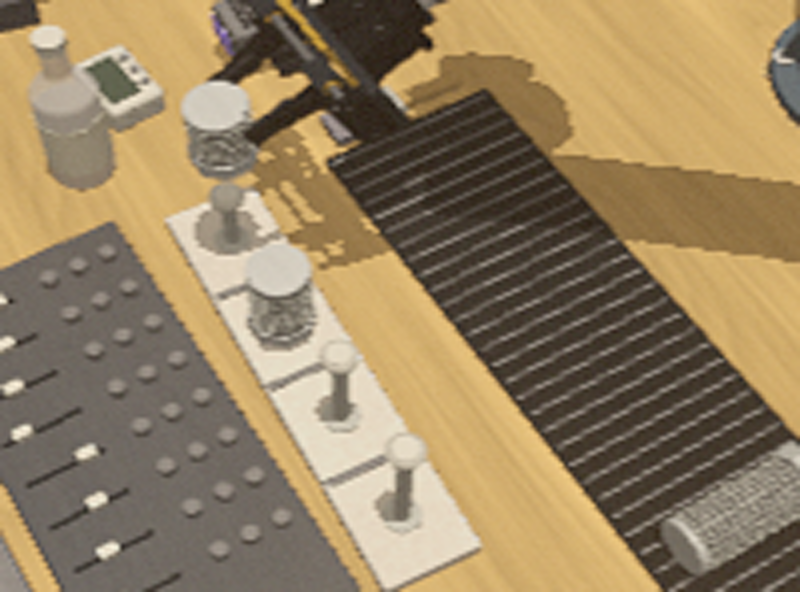

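Grille d is upright above peg d, with c hanging beside it. I'll lower d.

Emit:
send_rows(steps=[[[0.7,0,1.3,0,-0.05,0],[0.65,0,1.35,0,-0.05,0],[0.65,0,1.35,0,-0.05,0],[0.65,0,1.35,0,-0.05,0],[0.65,0,1.35,0,-0.05,0],[0.65,0,1.35,0,-0.05,0],[0,0,0,0,0,0]]])

```text
time: 21.98
position: [0.6805, -0.1344, 0.1079]
tool_rot: [0.972, 0.004, -0.234, -0.001]
ft_force: [-0.1, 0.3, -1.0]
grip_width: 0.0545
```

Run:
```python
from kin import *
o=log();cap(o);w2t([0,0,-.01])
```

```text
t 21.98 p [ 0.6805 -0.1344  0.1079] q [-0.625  0.841  2.139  2.448  0.972 -1.451] x [ 0.891  0.009 -0.454] y [ 0.008 -1.    -0.004] F [-0.1  0.3 -1. ] w 0.0545
cap [ 0.6667 -0.1342  0.1432] z 0.1458 size [0.049 0.054 0.011] slope [-0.045 -0.003]
tool cm [0.45 0.   0.89]
```

Emit:
send_rows(steps=[[[0.4,0.25,1.1,0,0.12,0],[0.4,0.25,1.1,0,0.12,0],[0.4,0.1,1.1,0,0.08,0],[0,0,0,0,0,0]]])

```text
time: 22.37
position: [0.6798, -0.1392, 0.079]
tool_rot: [0.977, 0.006, -0.211, 0.001]
ft_force: [0.4, 0.5, -0.5]
grip_width: 0.0546
```

Run:
```python
from kin import *
o=log();cap(o);w2t([0,0,-.01])
```

```text
t 22.37 p [ 0.6798 -0.1392  0.079 ] q [-0.648  0.954  2.142  2.467  1.11  -1.538] x [ 0.911  0.012 -0.412] y [ 0.012 -1.    -0.001] F [ 0.4  0.5 -0.5] w 0.0546
cap [ 0.664  -0.1391  0.113 ] z 0.1161 size [0.049 0.054 0.01 ] slope [ 0.002 -0.004]
tool cm [0.41 0.   0.91]
```

Emit:
send_rows(steps=[[[0.2,0,0.5,0,-0.03,0],[0.2,0,0.45,0,-0.03,0],[0,0,0,0,0,0]]])

```text
time: 22.67
position: [0.6811, -0.1388, 0.0733]
tool_rot: [0.977, 0.007, -0.211, 0.002]
ft_force: [-0.2, -0.3, -0.5]
grip_width: 0.0549
```

Run:
```python
from kin import *
o=log();cap(o);w2t([0,0,-.01])
```

```text
t 22.67 p [ 0.6811 -0.1388  0.0733] q [-0.646  0.967  2.137  2.471  1.116 -1.547] x [ 0.911  0.012 -0.412] y [ 0.014 -1.     0.001] F [-0.2 -0.3 -0.5] w 0.0549
cap [ 0.6655 -0.1388  0.1073] z 0.1103 size [0.05  0.054 0.01 ] slope [ 0.002 -0.007]
tool cm [ 0.41 -0.    0.91]
```

Emit:
send_rows(steps=[[[0.15,0,0.6,0,-0.03,0],[0,0,0,0,0,0],[0,0,0,0,0,0]]])

```text
time: 22.97
position: [0.6809, -0.1387, 0.0694]
tool_rot: [0.978, 0.007, -0.211, 0.003]
ft_force: [-0.5, -0.8, -0.4]
grip_width: 0.0546
```

Run:
```python
from kin import *
o=log();cap(o);w2t([0,0,-.01])
```

```text
t 22.97 p [ 0.6809 -0.1387  0.0694] q [-0.646  0.978  2.136  2.474  1.124 -1.556] x [ 0.911  0.012 -0.412] y [ 0.015 -1.     0.003] F [-0.5 -0.8 -0.4] w 0.0546
cap [ 0.6653 -0.1386  0.1033] z 0.1064 size [0.049 0.054 0.009] slope [ 0.002 -0.008]
tool cm [ 0.41 -0.    0.91]
```

Grille d is seated within about 1 mm, so I'll release and retreat.

Emit:
send_rows(steps=[[[0,0,0,0,0,0],[0,0,0,0,0,0],[0,0,0,0,0,0],[0,0,0,0,0,0],[0,0,0,0,0,0]]], gripper=0.1)

```text
time: 23.43
position: [0.6809, -0.1388, 0.0699]
tool_rot: [0.978, 0.007, -0.21, 0.003]
ft_force: [-0.7, -0.4, -0.8]
grip_width: 0.0759
```

Emit:
send_rows(steps=[[[-2,0,0,0,0,0],[-3,0,0,0,0,0],[-3,0,-1,0,0,0],[-1,0,-2.5,0,0,0],[0,0,-3,0,0,0],[0,0,-3,0,0,0],[0,0,-2,0,0,0]]])

```text
time: 24.02
position: [0.6419, -0.1394, 0.2087]
tool_rot: [0.976, 0.005, -0.216, -0.003]
ft_force: [-0.6, -0.3, 0.3]
grip_width: 0.0785
```

Run:
```python
from kin import *
o=log();p,d=camera("wrist");cv2.imwrite("pics/d5.png",p[:,:,::-1])
Rt=toolR(0,D(-25));g=np.array([.4524,.3362,.030]);qh=ik(graspTCP(g-.09*Rt[:,0],Rt)+[0,0,.05],Rt);print(qh.round(2))
qs=path(qh,32);show(rows(qs)[:16]);low(qs,.008,.04)
```

```text
t 24.02 p [ 0.6419 -0.1394  0.2087] q [-0.711  0.603  2.219  2.277  0.91  -1.295] x [ 0.907  0.012 -0.422] y [ 0.009 -1.    -0.007] F [-0.6 -0.3  0.3] w 0.0785
[0.34 0.73 1.27 0.14 1.56 1.88]
dq/row [0.038 0.005 0.035 0.079 0.024 0.117] marg 0.23
max shift 3.95 max turn 1.02 0.94
[[[0.16, -0.36, -0.16, 0.03, 0.03, -0.09], [0.47, -1.10, -0.46, 0.10, 0.08, -0.28], [0.78, -1.85, -0.69, 0.17, 0.10, -0.47], [1.09, -2.63, -0.80, 0.25, 0.09, -0.68], [1.39, -3.40, -0.72, 0.32, 0.03, -0.87], [1.53, -3.63, -0.38, 0.35, -0.08, -0.94], [1.57, -3.55, 0.01, 0.36, -0.20, -0.92], [1.61, -3.42, 0.37, 0.37, -0.31, -0.89]]]
[[[1.64, -3.24, 0.71, 0.38, -0.42, -0.84], [1.66, -3.02, 1.01, 0.39, -0.53, -0.78], [1.68, -2.77, 1.27, 0.39, -0.62, -0.70], [1.68, -2.48, 1.48, 0.40, -0.71, -0.61], [1.67, -2.18, 1.65, 0.41, -0.78, -0.51], [1.65, -1.86, 1.76, 0.42, -0.84, -0.40], [1.62, -1.54, 1.82, 0.43, -0.88, -0.29], [1.57, -1.22, 1.83, 0.44, -0.91, -0.16]]]
2 p [ 0.661 -0.106  0.22 ] mouth [ 0.645 -0.106  0.2  ] cap [ 0.644 -0.109  0.24 ] w [ 0.35 -0.14  0.35]
5 p [ 0.691 -0.005  0.235] mouth [ 0.675 -0.005  0.
[... 207 characters left out ...]
.659 0.187 0.253] w [ 0.5  -0.06  0.36]
14 p [0.616 0.284 0.221] mouth [0.592 0.277 0.212] cap [0.62  0.263 0.237] w [ 0.54 -0.01  0.37]
17 p [0.563 0.332 0.199] mouth [0.539 0.321 0.196] cap [0.574 0.314 0.214] w [0.58 0.05 0.38]
20 p [0.516 0.354 0.174] mouth [0.494 0.34  0.179] cap [0.532 0.34  0.19 ] w [0.6  0.11 0.39]
23 p [0.485 0.355 0.153] mouth [0.465 0.343 0.166] cap [0.505 0.347 0.169] w [0.62 0.19 0.41]
26 p [0.475 0.345 0.142] mouth [0.456 0.339 0.159] cap [0.495 0.342 0.158] w [0.63 0.27 0.43]
29 p [0.48  0.337 0.143] mouth [0.461 0.336 0.161] cap [0.5   0.337 0.16 ] w [0.63 0.32 0.45]
31 p [0.482 0.336 0.144] mouth [0.462 0.336 0.162] cap [0.502 0.336 0.162] w [0.62 0.34 0.45]
```

View pics/d5.png

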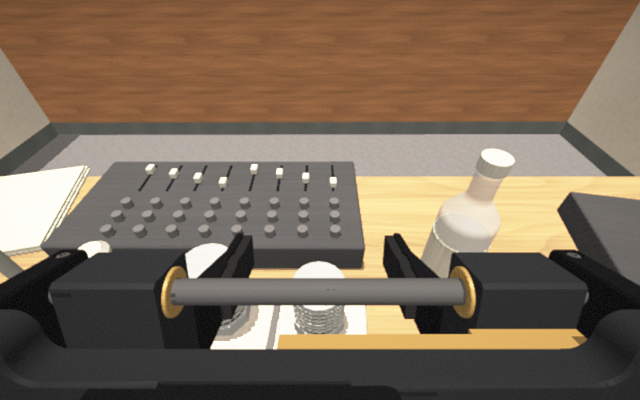

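Grilles c and d both hang. Next I'll swing toward grille a.

Emit:
send_rows(steps=[[[0.16,-0.36,-0.16,0.03,0.03,-0.09],[0.47,-1.1,-0.46,0.1,0.08,-0.28],[0.78,-1.85,-0.69,0.17,0.1,-0.47],[1.09,-2.63,-0.8,0.25,0.09,-0.68],[1.39,-3.4,-0.72,0.32,0.03,-0.87],[1.53,-3.63,-0.38,0.35,-0.08,-0.94],[1.57,-3.55,0.01,0.36,-0.2,-0.92],[1.61,-3.42,0.37,0.37,-0.31,-0.89]]], gripper=0)

```text
time: 24.73
position: [0.6918, 0.0782, 0.2391]
tool_rot: [0.928, 0.256, -0.221, -0.158]
ft_force: [1.0, 0.0, -0.1]
grip_width: 0.0874
```

Emit:
send_rows(steps=[[[1.64,-3.24,0.71,0.38,-0.42,-0.84],[1.66,-3.02,1.01,0.39,-0.53,-0.78],[1.68,-2.77,1.27,0.39,-0.62,-0.7],[1.68,-2.48,1.48,0.4,-0.71,-0.61],[1.67,-2.18,1.65,0.41,-0.78,-0.51],[1.65,-1.86,1.76,0.42,-0.84,-0.4],[1.62,-1.54,1.82,0.43,-0.88,-0.29],[1.57,-1.22,1.83,0.44,-0.91,-0.16]]])

```text
time: 25.4
position: [0.5753, 0.3194, 0.2095]
tool_rot: [0.681, 0.468, -0.5, -0.26]
ft_force: [0.1, 0.2, 0.6]
grip_width: 0.0867
```

Run:
```python
from kin import *
o=log()
Rt=toolR(0,D(-25));g=np.array([.4524,.3362,.030]);qh=ik(graspTCP(g-.09*Rt[:,0],Rt)+[0,0,.05],Rt)
qs=path(qh,20);show(rows(qs)[:16]);low(qs,.008,.04)
```

```text
t 25.4 p [0.5753 0.3194 0.2095] q [-0.171  0.688  1.741  1.193  1.294  0.323] x [ 0.063  0.897 -0.438] y [ 0.378 -0.428 -0.821] F [0.1 0.2 0.6] w 0.0867
dq/row [0.03  0.002 0.028 0.062 0.016 0.091] marg 0.7
max shift 1.68 max turn 0.88 0.71
[[[0.21, -0.09, 0.23, 0.06, -0.12, 0.00], [0.59, -0.25, 0.69, 0.18, -0.37, 0.02], [0.94, -0.33, 1.12, 0.31, -0.60, 0.07], [1.07, -0.25, 1.28, 0.38, -0.71, 0.16], [1.00, -0.11, 1.18, 0.39, -0.69, 0.24], [0.93, 0.01, 1.07, 0.39, -0.65, 0.31], [0.85, 0.12, 0.96, 0.40, -0.61, 0.38], [0.77, 0.21, 0.83, 0.41, -0.56, 0.45]]]
[[[0.67, 0.28, 0.70, 0.42, -0.51, 0.51], [0.58, 0.33, 0.57, 0.43, -0.44, 0.56], [0.47, 0.37, 0.44, 0.44, -0.37, 0.61], [0.36, 0.39, 0.31, 0.46, -0.30, 0.65], [0.24, 0.39, 0.19, 0.47, -0.22, 0.68], [0.12, 0.38, 0.07, 0.48, -0.14, 0.70], [-0.01, 0.36, -0.04, 0.50, -0.06, 0.71], [-0.14, 0.32, -0.14, 0.52, 0.02, 0.71]]]
2 p [0.554 0.335 0.2  ] mouth [0.531 0.324 0.197] cap [0.566 0.316 0.215] w [0.57 0.04 0.36]
5 p [0.517 0.354 0.181] mouth [0.494 0.34  0.184] cap [0.533 0.338 0.195] w [0.59 0.09 0.38]
8 p [0.488 0.359 0.162] mouth [0.467 0.345 0.171] cap [0.507 0.348 0.177] w [0.61 0.14 0.39]
11 p [0.472 0.355 0.148] mouth [0.453 0.343 0.162] cap [0.493 0.347 0.163] w [0.62 0.2  0.41]
14 p [0.469 0.346 0.141] mouth [0.451 0.339 0.158] cap [0.49  0.342 0.156] w [0.63 0.26 0.43]
17 p [0.479 0.338 0.143] mouth [0.459 0.336 0.16 ] cap [0.499 0.337 0.159] w [0.63 0.32 0.45]
19 p [0.482 0.336 0.144] mouth [0.462 0.336 0.162] cap [0.502 0.336 0.162] w [0.62 0.34 0.45]
```

Emit:
send_rows(steps=[[[0.21,-0.09,0.23,0.06,-0.12,0],[0.59,-0.25,0.69,0.18,-0.37,0.02],[0.94,-0.33,1.12,0.31,-0.6,0.07],[1.07,-0.25,1.28,0.38,-0.71,0.16],[1,-0.11,1.18,0.39,-0.69,0.24],[0.93,0.01,1.07,0.39,-0.65,0.31],[0.85,0.12,0.96,0.4,-0.61,0.38],[0.77,0.21,0.83,0.41,-0.56,0.45]]])

```text
time: 26.07
position: [0.4841, 0.3581, 0.157]
tool_rot: [-0.534, -0.385, 0.729, 0.188]
ft_force: [-0.4, 0.1, 0.3]
grip_width: 0.087
```

Emit:
send_rows(steps=[[[0.67,0.28,0.7,0.42,-0.51,0.51],[0.58,0.33,0.57,0.43,-0.44,0.56],[0.47,0.37,0.44,0.44,-0.37,0.61],[0.36,0.39,0.31,0.46,-0.3,0.65],[0.24,0.39,0.19,0.47,-0.22,0.68],[0.12,0.38,0.07,0.48,-0.14,0.7],[0,0.36,-0.04,0.5,-0.06,0.71],[-0.14,0.32,-0.14,0.52,0.02,0.71]]])

```text
time: 26.73
position: [0.4476, 0.3343, 0.1184]
tool_rot: [-0.48, -0.094, 0.872, 0.029]
ft_force: [0.3, -0.3, -0.1]
grip_width: 0.0869
```

Run:
```python
from kin import *
o=log();p,d=camera("wrist");cv2.imwrite("pics/a1.png",p[:,:,::-1])
P=cloud(pose("wrist",o),d);Z=P[...,2]
m=(Z>.03)&(Z<.12)&(d>.1)&(P[...,0]>.33)&(P[...,0]<.54)&(P[...,1]>-.15)&(P[...,1]<.42)
k,l,s,_=cv2.connectedComponentsWithStats(m.astype(np.uint8))
for i in range(1,k):
    if s[i,4]>200: q=P[l==i];print(s[i],q.min(0).round(3),q.max(0).round(3),cv2.minAreaRect(q[:,:2].astype(np.float32)))
Rt=toolR(0,D(-25));g=np.array([.4524,.3362,.030]);plan(graspTCP(g-.08*Rt[:,0],Rt),Rt,5)
```

```text
t 26.73 p [0.4476 0.3343 0.1184] q [0.267 0.763 1.353 0.281 1.551 1.659] x [-0.537  0.141 -0.832] y [ 0.04  -0.98  -0.192] F [ 0.3 -0.3 -0.1] w 0.0869
[ 301   78   77  146 8699] [0.373 0.308 0.03 ] [0.511 0.364 0.061] ((0.44196179509162903, 0.33670565485954285), (0.13737753033638, 0.05593223497271538), 0.2941625118255615)
5 x [0.28, 0.1, -0.85, 0.25, 0.24, 0.28] |shift| 9.1 mm rot 2.68
```

View pics/a1.png

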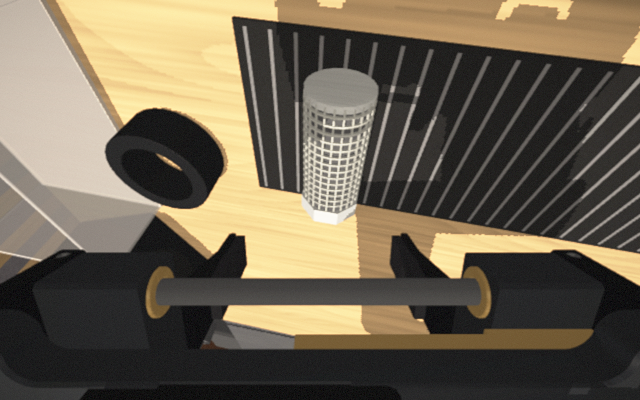

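Grille a, cap at (340,88), is unchanged at (0.442,0.3367), yaw 0.3°.

Emit:
send_rows(steps=[[[0.28,0.1,-0.85,0.25,0.24,0.28],[0.28,0.1,-0.85,0.25,0.24,0.28],[0.28,0.1,-0.85,0.25,0.24,0.28],[0.28,0.1,-0.85,0.25,0.24,0.28],[0.28,0.1,-0.85,0.25,0.24,0.28],[0,0,0,0,0,0],[0,0,0,0,0,0]]])

```text
time: 27.37
position: [0.471, 0.3331, 0.0762]
tool_rot: [-0.529, -0.004, 0.849, 0.001]
ft_force: [0.3, 0.2, 0.6]
grip_width: 0.087
```

Run:
```python
from kin import *
o=log()
Rt=toolR(0,D(-25));g=np.array([.4524,.3365,.030]);plan(graspTCP(g-.07*Rt[:,0],Rt),Rt,1);plan(graspTCP(g,Rt),Rt,5)
```

```text
t 27.37 p [0.471  0.3331 0.0762] q [0.332 0.802 1.329 0.151 1.446 1.848] x [-0.441  0.006 -0.897] y [ 0.002 -1.    -0.007] F [0.3 0.2 0.6] w 0.087
1 x [-0.13, -0.34, -0.27, 0.05, 0.2, 0.05] |shift| 4.5 mm rot 1.26
5 x [1.37, -0.06, -0.07, 0.01, 0.04, 0.01] |shift| 13.8 mm rot 0.25
```

Emit:
send_rows(steps=[[[1.2,-0.15,-0.25,0,0.1,0],[1.3,-0.15,-0.15,0,0.08,0],[1.3,-0.05,-0.15,0,0.05,0],[1.3,0,-0.1,0,0.05,0],[1,0,-0.1,0,0,0],[0,0,0,0,0,0],[0,0,0,0,0,0]]])

```text
time: 27.95
position: [0.4478, 0.3328, 0.0142]
tool_rot: [-0.535, -0.008, 0.845, 0.005]
ft_force: [1.0, 0.4, -0.3]
grip_width: 0.0873
```

Run:
```python
from kin import *
o=log()
Rt=toolR(0,D(-25));g=np.array([.4524,.3365,.030]);plan(graspTCP(g,Rt),Rt,1)
```

```text
t 27.95 p [0.4478 0.3328 0.0142] q [0.34  0.855 1.423 0.166 1.282 1.826] x [-0.427  0.016 -0.904] y [-0.    -1.    -0.018] F [ 1.   0.4 -0.3] w 0.0873
1 x [0.28, -0.36, 0.25, 0.07, 0.05, 0.16] |shift| 5.2 mm rot 1.07
```

Emit:
send_rows(steps=[[[0.15,-0.3,0.1,0.07,0,0.15],[0.05,-0.1,0,0,0,0],[0,0,0,0,0,0]]])

```text
time: 28.2
position: [0.4474, 0.3369, 0.0137]
tool_rot: [-0.535, 0.0, 0.845, 0.001]
ft_force: [-0.3, 0.7, 0.1]
grip_width: 0.0868
```

Run:
```python
from kin import *
o=log()
Rt=toolR(0,D(-25));g=np.array([.4524,.3365,.030]);plan(graspTCP(g,Rt),Rt,1)
```

```text
t 28.2 p [0.4474 0.3369 0.0137] q [0.353 0.859 1.412 0.156 1.29  1.85 ] x [-0.427  0.001 -0.904] y [-0.002 -1.    -0.001] F [-0.3  0.7  0.1] w 0.0868
1 x [0.21, 0.04, 0.23, -0.01, 0.05, 0.01] |shift| 3.2 mm rot 0.29
```

Emit:
send_rows(steps=[[[0.2,0,0,0,0,0],[0,0,0,0,0,0],[0,0,0,0,0,0],[0,0,0,0,0,0],[0,0,0,0,0,0],[0,0,0,0,0,0],[0,0,0,0,0,0],[0,0,0,0,0,0]]], gripper=1)

```text
time: 28.87
position: [0.4481, 0.3378, 0.0134]
tool_rot: [-0.537, -0.001, 0.844, 0.001]
ft_force: [-0.9, -0.3, -0.5]
grip_width: 0.0549
```

Emit:
send_rows(steps=[[[0,0,0,0,0,0],[-0.9,0,0.4,0,0,0],[-1.8,0,0.83,0,0,0],[-1.8,0,0.83,0,0,0],[-1.8,0,0.83,0,0,0],[-1.8,0,0.83,0,0,0],[-1.8,0,0.83,0,0,0],[-1.8,0,0.83,0,0,0]]])

```text
time: 29.53
position: [0.4456, 0.3359, 0.1453]
tool_rot: [-0.533, 0.001, 0.846, -0.0]
ft_force: [-0.6, -0.4, -1.5]
grip_width: 0.0551
```

Run:
```python
from kin import *
o=log();p,d=camera("wrist");cv2.imwrite("pics/a2.png",p[:,:,::-1])
# prehang a: mouth .03 above peg top .161 ; centre .161+.0675+.03, grasp +8
Rt=toolR(0,D(65));gh=np.array([.683,.189,.161+.0675+.008+.035]);qh=ik(graspTCP(gh,Rt),Rt);print(qh.round(2))
qs=path(qh,34);show(rows(qs)[:16]);low(qs,.008,.135)
```

```text
t 29.53 p [0.4456 0.3359 0.1453] q [0.353 0.689 1.352 0.149 1.525 1.887] x [-0.433 -0.002 -0.901] y [-0.001 -1.     0.002] F [-0.6 -0.4 -1.5] w 0.0551
[ 0.19  0.5   2.01  3.49  0.52 -1.8 ]
dq/row [0.006 0.006 0.023 0.116 0.035 0.127] marg 0.43
max shift 3.31 max turn 1.46 1.09
[[[0.05, -0.33, 0.09, -0.11, -0.02, -0.11], [0.11, -1.00, 0.27, -0.32, -0.04, -0.33], [0.15, -1.67, 0.37, -0.52, -0.04, -0.56], [0.16, -2.34, 0.35, -0.71, 0.01, -0.78], [0.13, -2.99, 0.15, -0.87, 0.12, -0.99], [0.05, -3.30, -0.26, -0.94, 0.28, -1.09], [-0.02, -3.16, -0.72, -0.89, 0.43, -1.03], [-0.10, -2.94, -1.16, -0.84, 0.57, -0.95]]]
[[[-0.18, -2.67, -1.57, -0.79, 0.69, -0.85], [-0.26, -2.34, -1.93, -0.75, 0.80, -0.73], [-0.34, -1.96, -2.24, -0.71, 0.89, -0.60], [-0.42, -1.54, -2.49, -0.67, 0.95, -0.45], [-0.50, -1.09, -2.68, -0.63, 1.00, -0.30], [-0.57, -0.61, -2.80, -0.60, 1.02, -0.15], [-0.65, -0.13, -2.85, -0.57, 1.02, 0.01], [-0.72, 0.35, -2.83, -0.54, 0.99, 0.16]]]
2 p [0.439 0.367 0.151] mouth [0.372 0.361 0.169] cap [0.507 0.368 0.167] w [0.59 0.33 0.45]
5 p [0.429 0.45  0.172] mouth [0.362 0.432 0.1
[... 285 characters left out ...]
cap [0.594 0.551 0.379] w [0.52 0.27 0.43]
17 p [0.627 0.559 0.376] mouth [0.589 0.581 0.322] cap [0.645 0.51  0.422] w [0.5  0.25 0.42]
20 p [0.692 0.494 0.392] mouth [0.671 0.523 0.332] cap [0.687 0.446 0.441] w [0.48 0.24 0.42]
23 p [0.734 0.407 0.38 ] mouth [0.726 0.432 0.316] cap [0.712 0.369 0.434] w [0.45 0.22 0.41]
26 p [0.745 0.312 0.344] mouth [0.74  0.327 0.277] cap [0.717 0.289 0.404] w [0.43 0.21 0.41]
29 p [0.724 0.228 0.294] mouth [0.713 0.232 0.226] cap [0.701 0.221 0.36 ] w [0.41 0.2  0.41]
32 p [0.702 0.191 0.265] mouth [0.685 0.191 0.198] cap [0.684 0.191 0.333] w [0.4  0.19 0.41]
33 p [0.7   0.189 0.263] mouth [0.683 0.189 0.196] cap [0.683 0.189 0.331] w [0.39 0.19 0.41]
```

View pics/a2.png

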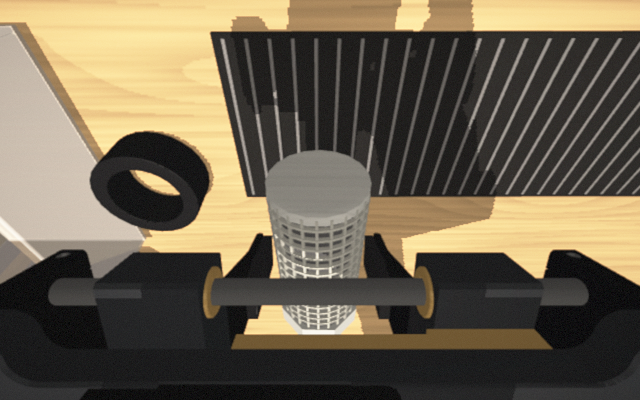

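The direct swing goes wide, near the desk lamp stand at the left. I'll go via y≈0 instead.

Run:
```python
from kin import *
Rv=toolR(0,D(-25));pv=np.array([.46,-.02,.19]);qv=ik(pv,Rv);print(qv.round(2))
checkscrew(pv,Rv,10)
Rt=toolR(0,D(65));gh=np.array([.683,.189,.161+.0675+.008+.035]);qh=ik(graspTCP(gh,Rt),Rt)
qs=path(qh,40,mid=[-.25,0,0,0,0,0],q0=qv);low(qs,.008,.135)
```

```text
[-0.22  0.54  1.52 -0.09  1.51  1.38]
10 x [-0.42, 3.57, 0.06, -0.0, 0.0, 0.0] |shift| 36.0 mm rot 0.03
max dq/row [0.06  0.025 0.042 0.025 0.011 0.053] lim ~.163,.183; margin 0.91 end q [-0.22  0.54  1.52 -0.09  1.51  1.38]
dq/row [0.035 0.001 0.014 0.105 0.029 0.093] marg 0.43
2 p [0.466 0.01  0.184] mouth [0.398 0.006 0.2  ] cap [0.532 0.01  0.204] w [ 0.6  -0.01  0.49]
5 p [0.486 0.09  0.179] mouth [0.418 0.078 0.184] cap [0.551 0.09  0.206] w [ 0.59 -0.01  0.48]
8 p [0.53  0.17  0.196] mouth [0.463 0.157 0.182] cap [0.587 0.163 0.234] w [ 0.58 -0.01  0.47]
11 p [0.591 0.215 0.232] mouth [0.53  0.209 0.2  ] cap [0.636 0.195 0.281] w [ 0.56 -0.03  0.47]
14 p [0.659 0.226 0.28 ] mouth [0.609 0.231 0.232] cap [0.687 0.195 0.335] w [ 0.55 -0.04  0.46]
17 p [0.72  0.216 0.327] mouth [0.685 0.231 0.269] cap [0.729 0.178 0.385] w [ 0.53 -0.04  0.45]
20 p [0.765 0.202 0.365] mouth [0.745 0.222 0.301] cap [0.756 0.163 0.423] w [ 0.52 -0.02  0.44]
23 p [0.789 0.195 0.386] mouth [0.781 0.216 0.32 ] cap [0.767 0.161 0.443] w [0.51 0.02 0.43]
26 p [0.794 0.199 0.387] mouth [0.792 0.216 0.32 ] cap [0.764 0.173 0.444] w [0.49 0.07 0.43]
29 p [0.781 0.207 0.367] mouth [0.78  0.219 0.299] cap [0.749 0.189 0.426] w [0.46 0.12 0.42]
32 p [0.754 0.209 0.33 ] mouth [0.748 0.215 0.261] cap [0.725 0.199 0.393] w [0.43 0.16 0.41]
35 p [0.72  0.198 0.287] mouth [0.707 0.2   0.218] cap [0.698 0.196 0.353] w [0.41 0.18 0.41]
38 p [0.701 0.19  0.265] mouth [0.685 0.19  0.197] cap [0.684 0.189 0.332] w [0.4  0.19 0.41]
39 p [0.7   0.189 0.263] mouth [0.683 0.189 0.196] cap [0.683 0.189 0.331] w [0.39 0.19 0.41]
```

Emit:
send_rows(steps=[[[-0.4,2,0.06,0,0,0],[-0.5,3.6,0.06,0,0,0],[-0.5,3.8,0.06,0,0,0],[-0.5,3.8,0.06,0,0,0],[-0.4,3.8,0.06,0,0,0],[-0.4,3.8,0.06,0,0,0],[-0.4,3.8,0.06,0,0,0],[-0.4,3.8,0.06,0,0,0]]])

```text
time: 30.25
position: [0.4605, 0.051, 0.187]
tool_rot: [-0.541, -0.007, 0.841, -0.004]
ft_force: [0.5, 0.7, 0.1]
grip_width: 0.055
```

Emit:
send_rows(steps=[[[-0.4,3.8,0.06,0,0,0],[-0.4,2.5,0.06,0,0,0]]])

```text
time: 30.42
position: [0.4632, -0.0171, 0.1951]
tool_rot: [-0.542, -0.006, 0.841, -0.003]
ft_force: [0.3, 0.8, -0.5]
grip_width: 0.0549
```

Run:
```python
from kin import *
log()
Rt=toolR(0,D(65));gh=np.array([.683,.189,.161+.0675+.008+.035]);qh=ik(graspTCP(gh,Rt),Rt)
qs=path(qh,40,mid=[-.25,0,0,0,0,0]);show(rows(qs)[:24])
```

```text
t 30.42 p [ 0.4632 -0.0171  0.1951] q [-0.214  0.528  1.517 -0.087  1.515  1.366] x [-0.414  0.001 -0.911] y [ 0.012 -1.    -0.007] F [ 0.3  0.8 -0.5] w 0.0549
dq/row [0.035 0.001 0.014 0.105 0.029 0.093] marg 0.43
max shift 3.29 max turn 1.21 0.97
[[[0.05, -0.33, -0.09, -0.08, 0.03, -0.08], [0.12, -0.99, -0.27, -0.23, 0.09, -0.23], [0.19, -1.60, -0.47, -0.38, 0.16, -0.37], [0.26, -2.14, -0.73, -0.50, 0.25, -0.52], [0.31, -2.58, -1.06, -0.61, 0.36, -0.65], [0.32, -2.85, -1.47, -0.68, 0.51, -0.76], [0.26, -2.73, -1.83, -0.68, 0.64, -0.78], [0.16, -2.32, -2.04, -0.61, 0.72, -0.71]]]
[[[0.04, -1.91, -2.24, -0.55, 0.80, -0.62], [-0.09, -1.52, -2.40, -0.50, 0.86, -0.53], [-0.20, -1.14, -2.54, -0.45, 0.92, -0.42], [-0.29, -0.79, -2.65, -0.42, 0.95, -0.31], [-0.35, -0.47, -2.73, -0.39, 0.97, -0.21], [-0.36, -0.18, -2.76, -0.37, 0.97, -0.10], [-0.34, 0.07, -2.75, -0.35, 0.96, -0.00], [-0.28, 0.28, -2.68, -0.34, 0.93, 0.09]]]
[[[-0.18, 0.44, -2.56, -0.33, 0.88, 0.17], [-0.07, 0.54, -2.39, -0.32, 0.83, 0.24], [0.05, 0.60, -2.17, -0.30, 0.77, 0.29], [0.17, 0.60, -1.91, -0.29, 0.69, 0.34], [0.26, 0.55, -1.61, -0.27, 0.62, 0.38], [0.33, 0.47, -1.29, -0.25, 0.54, 0.40], [0.36, 0.35, -0.97, -0.24, 0.45, 0.42], [0.34, 0.21, -0.64, -0.22, 0.37, 0.44]]]
```

Emit:
send_rows(steps=[[[0.05,-0.33,-0.09,-0.08,0.03,-0.08],[0.12,-0.99,-0.27,-0.23,0.09,-0.23],[0.19,-1.6,-0.47,-0.38,0.16,-0.37],[0.26,-2.14,-0.73,-0.5,0.25,-0.52],[0.31,-2.58,-1.06,-0.61,0.36,-0.65],[0.32,-2.85,-1.47,-0.68,0.51,-0.76],[0.26,-2.73,-1.83,-0.68,0.64,-0.78],[0.16,-2.32,-2.04,-0.61,0.72,-0.71]]])

```text
time: 31.08
position: [0.5188, 0.1575, 0.1963]
tool_rot: [-0.632, -0.289, 0.714, 0.081]
ft_force: [-0.1, -0.2, -0.6]
grip_width: 0.0549
```

Emit:
send_rows(steps=[[[0.04,-1.91,-2.24,-0.55,0.8,-0.62],[-0.09,-1.52,-2.4,-0.5,0.86,-0.53],[-0.2,-1.14,-2.54,-0.45,0.92,-0.42],[-0.29,-0.79,-2.65,-0.42,0.95,-0.31],[-0.35,-0.47,-2.73,-0.39,0.97,-0.21],[-0.36,-0.18,-2.76,-0.37,0.97,-0.1],[-0.34,0.07,-2.75,-0.35,0.96,0],[-0.28,0.28,-2.68,-0.34,0.93,0.09]]])

```text
time: 31.75
position: [0.6819, 0.2516, 0.3163]
tool_rot: [0.824, 0.42, -0.336, -0.177]
ft_force: [0.7, 1.5, -0.6]
grip_width: 0.0551
```

Run:
```python
from kin import *
log()
Rt=toolR(0,D(65));gh=np.array([.683,.189,.161+.0675+.008+.035]);qh=ik(graspTCP(gh,Rt),Rt)
qs=path(qh,24,mid=[-.12,0,0,0,0,0]);show(rows(qs)[:24]);low(qs,.008,.135)
```

```text
t 31.75 p [0.6819 0.2516 0.3163] q [-0.248  0.519  1.717  1.36   1.144  0.109] x [ 0.42   0.812 -0.405] y [ 0.573 -0.584 -0.575] F [ 0.7  1.5 -0.6] w 0.0551
dq/row [0.04  0.001 0.014 0.105 0.031 0.093] marg 0.43
max shift 2.32 max turn 0.86 0.72
[[[0.14, -0.10, -0.30, -0.06, 0.11, 0.00], [0.35, -0.23, -0.90, -0.18, 0.32, 0.03], [0.44, -0.17, -1.49, -0.28, 0.53, 0.09], [0.34, 0.20, -2.00, -0.34, 0.71, 0.23], [0.10, 0.71, -2.02, -0.31, 0.72, 0.35], [-0.10, 1.16, -1.88, -0.28, 0.68, 0.45], [-0.22, 1.49, -1.70, -0.26, 0.61, 0.53], [-0.26, 1.68, -1.45, -0.23, 0.54, 0.59]]]
[[[-0.26, 1.72, -1.15, -0.22, 0.45, 0.62], [-0.22, 1.62, -0.80, -0.20, 0.36, 0.63], [-0.18, 1.38, -0.43, -0.19, 0.26, 0.62], [-0.16, 1.04, -0.04, -0.18, 0.16, 0.59], [-0.18, 0.64, 0.33, -0.17, 0.06, 0.55], [-0.25, 0.22, 0.68, -0.17, -0.03, 0.49], [-0.36, -0.16, 1.00, -0.17, -0.11, 0.44], [-0.49, -0.45, 1.28, -0.17, -0.19, 0.39]]]
[[[-0.64, -0.64, 1.52, -0.17, -0.26, 0.34], [-0.77, -0.71, 1.73, -0.18, -0.33, 0.31], [-0.88, -0.67, 1.91, -0.18, -0.38, 0.28], [-0.94, -0.52, 2.06, -0.17, -0.43, 0.27], [-0.89, -0.29, 2.08, -0
[... 195 characters left out ...]
ap [0.713 0.223 0.392] w [ 0.53 -0.01  0.45]
5 p [0.749 0.245 0.372] mouth [0.728 0.266 0.309] cap [0.743 0.205 0.429] w [0.52 0.01 0.44]
8 p [0.787 0.197 0.394] mouth [0.78  0.218 0.328] cap [0.765 0.162 0.449] w [0.51 0.02 0.43]
11 p [0.803 0.157 0.394] mouth [0.803 0.175 0.327] cap [0.772 0.131 0.45 ] w [0.49 0.04 0.43]
14 p [0.795 0.152 0.373] mouth [0.796 0.165 0.305] cap [0.761 0.135 0.432] w [0.47 0.08 0.42]
17 p [0.765 0.172 0.335] mouth [0.761 0.179 0.266] cap [0.735 0.163 0.398] w [0.44 0.14 0.41]
20 p [0.721 0.188 0.286] mouth [0.709 0.19  0.218] cap [0.7   0.186 0.352] w [0.41 0.18 0.41]
23 p [0.7   0.189 0.263] mouth [0.683 0.189 0.196] cap [0.683 0.189 0.331] w [0.39 0.19 0.41]
```

Emit:
send_rows(steps=[[[0.14,-0.1,-0.3,-0.06,0.11,0],[0.35,-0.23,-0.9,-0.18,0.32,0.03],[0.44,-0.17,-1.49,-0.28,0.53,0.09],[0.34,0.2,-2,-0.34,0.71,0.23],[0.1,0.71,-2.02,-0.31,0.72,0.35],[-0.1,1.16,-1.88,-0.28,0.68,0.45],[-0.22,1.49,-1.7,-0.26,0.61,0.53],[-0.26,1.68,-1.45,-0.23,0.54,0.59]]])

```text
time: 32.42
position: [0.7726, 0.2271, 0.3885]
tool_rot: [0.933, 0.304, -0.121, -0.15]
ft_force: [-0.2, 0.4, -0.6]
grip_width: 0.0548
```

Emit:
send_rows(steps=[[[-0.26,1.72,-1.15,-0.22,0.45,0.62],[-0.22,1.62,-0.8,-0.2,0.36,0.63],[-0.18,1.38,-0.43,-0.19,0.26,0.62],[-0.16,1.04,-0.04,-0.18,0.16,0.59],[-0.18,0.64,0.33,-0.17,0.06,0.55],[-0.25,0.22,0.68,-0.17,-0.03,0.49],[-0.36,-0.16,1,-0.17,-0.11,0.44],[-0.49,-0.45,1.28,-0.17,-0.19,0.39]]])

```text
time: 33.08
position: [0.7798, 0.1781, 0.3585]
tool_rot: [0.99, 0.079, -0.089, -0.071]
ft_force: [-0.6, -0.0, 0.3]
grip_width: 0.055
```

Run:
```python
from kin import *
log()
Rt=toolR(0,D(65));gh=np.array([.683,.189,.161+.0675+.008+.035]);
checkscrew(graspTCP(gh,Rt),Rt,8)
```

```text
t 33.08 p [0.7798 0.1781 0.3585] q [ 0.023  0.513  1.925  2.915  0.712 -1.266] x [ 0.972  0.169 -0.165] y [ 0.144 -0.978 -0.154] F [-0.6 -0.   0.3] w 0.055
8 x [-0.6, -0.1, 1.44, -0.13, -0.31, 0.22] |shift| 15.6 mm rot 2.39
max dq/row [0.023 0.002 0.013 0.095 0.029 0.084] lim ~.163,.183; margin 0.43 end q [ 0.19  0.5   2.01  3.49  0.52 -1.8 ]
```

Emit:
send_rows(steps=[[[-0.6,-0.1,1.44,-0.13,-0.31,0.22],[-0.6,-0.1,1.44,-0.13,-0.31,0.22],[-0.6,-0.1,1.44,-0.13,-0.31,0.22],[-0.6,-0.1,1.44,-0.13,-0.31,0.22],[-0.6,-0.1,1.44,-0.13,-0.31,0.22],[-0.6,-0.1,1.44,-0.13,-0.31,0.22],[-0.6,-0.1,1.3,-0.13,-0.31,0.22],[-0.4,0,0.8,-0.08,-0.2,0.15]]])

```text
time: 33.75
position: [0.6916, 0.2058, 0.261]
tool_rot: [0.974, 0.013, -0.224, 0.002]
ft_force: [0.4, -0.2, -1.5]
grip_width: 0.0552
```

Run:
```python
from kin import *
o=log();cap(o);w2t([0,0,-.01])
Rt=toolR(0,D(65));gh=np.array([.683,.189,.161+.0675+.008+.03]);plan(graspTCP(gh,Rt),Rt,3)
p,d=camera("scene");cv2.imwrite("pics/a3.png",cv2.resize(p[130:290,230:430,::-1],None,fx=4,fy=3.7,interpolation=cv2.INTER_CUBIC))
```

```text
t 33.75 p [0.6916 0.2058 0.261 ] q [ 0.213  0.497  2.008  3.494  0.501 -1.798] x [ 0.899  0.025 -0.437] y [ 0.026 -1.    -0.003] F [ 0.4 -0.2 -1.5] w 0.0552
cap [0.6725 0.2051 0.32  ] z 0.3229 size [0.056 0.054 0.01 ] slope [ 0.041 -0.002]
tool cm [0.44 0.   0.9 ]
3 x [0.31, 0.59, -0.08, 0.03, 0.06, 0.08] |shift| 6.7 mm rot 0.64
```

View pics/a3.png

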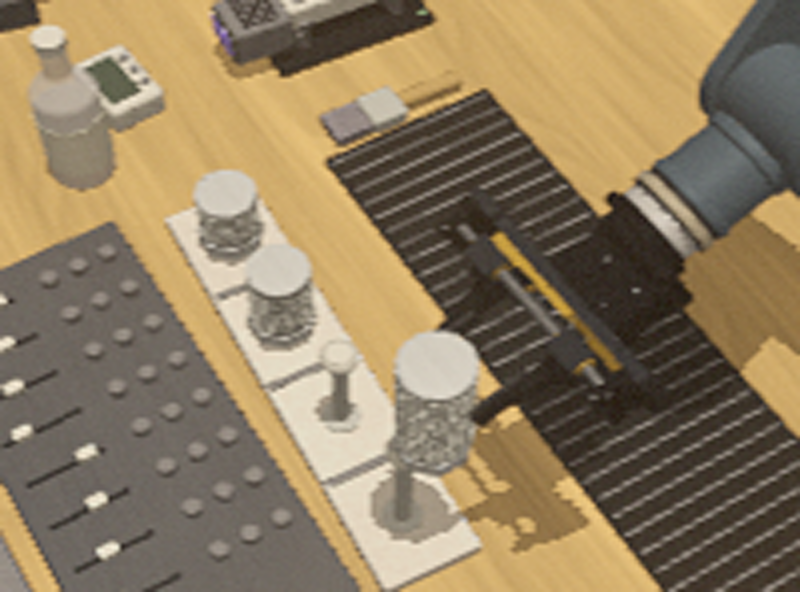

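Grille a is near peg a, about 16 mm too far left. I'll align it.

Emit:
send_rows(steps=[[[0.27,0.53,-0.15,0,-0.13,0],[0.27,0.53,-0.15,0,-0.13,0],[0.27,0.53,-0.15,0,-0.13,0],[0,0,0,0,0,0],[0,0,0,0,0,0]]])

```text
time: 34.27
position: [0.7017, 0.1953, 0.2632]
tool_rot: [0.97, 0.018, -0.242, 0.0]
ft_force: [-1.0, 0.5, -0.6]
grip_width: 0.0547
```

Run:
```python
from kin import *
o=log();cap(o);w2t([0,0,-.01])
```

```text
t 34.27 p [0.7017 0.1953 0.2632] q [ 0.174  0.477  1.978  3.444  0.409 -1.777] x [ 0.882  0.035 -0.469] y [ 0.035 -0.999 -0.008] F [-1.   0.5 -0.6] w 0.0547
cap [0.6852 0.1942 0.3231] z 0.3257 size [0.057 0.054 0.011] slope [0.022 0.002]
tool cm [0.47 0.01 0.88]
```

Emit:
send_rows(steps=[[[0.0,0.3,0.5,0,-0.08,0],[0.05,0.25,0.5,0,-0.08,0],[0,0,0,0,0,0],[0,0,0,0,0,0]]])

```text
time: 34.65
position: [0.6964, 0.1901, 0.2524]
tool_rot: [0.968, 0.019, -0.251, 0.001]
ft_force: [-0.4, 0.5, -1.2]
grip_width: 0.055
```

Run:
```python
from kin import *
o=log();cap(o);w2t([0,0,-.01])
```

```text
t 34.65 p [0.6964 0.1901 0.2524] q [ 0.162  0.484  1.993  3.41   0.408 -1.75 ] x [ 0.873  0.036 -0.486] y [ 0.036 -0.999 -0.008] F [-0.4  0.5 -1.2] w 0.055
cap [0.6806 0.1892 0.3127] z 0.3151 size [0.057 0.054 0.011] slope [0.017 0.001]
tool cm [0.49 0.01 0.87]
```

Emit:
send_rows(steps=[[[0.73,0,1.31,0,0,0],[0.73,0,1.31,0,-0.02,0],[0.73,0.03,1.31,0,-0.03,0],[0.73,0.03,1.31,0,-0.03,0],[0.73,0.03,1.31,0,-0.03,0],[0,0,0,0,0,0]]])

```text
time: 35.2
position: [0.698, 0.1908, 0.1776]
tool_rot: [0.967, 0.019, -0.254, 0.0]
ft_force: [-0.1, -0.7, -1.1]
grip_width: 0.0543
```

Run:
```python
from kin import *
o=log();cap(o);w2t([0,0,-.01])
```

```text
t 35.2 p [0.698  0.1908 0.1776] q [ 0.161  0.645  2.03   3.326  0.596 -1.655] x [ 0.871  0.037 -0.491] y [ 0.037 -0.999 -0.01 ] F [-0.1 -0.7 -1.1] w 0.0543
cap [0.6825 0.1897 0.2381] z 0.2404 size [0.057 0.054 0.011] slope [0.018 0.003]
tool cm [0.49 0.01 0.87]
```

Emit:
send_rows(steps=[[[0.7,0,1.31,0,0,0],[0.7,0,1.31,0,-0.02,0],[0.7,0.03,1.31,0,-0.03,0],[0.6,0.03,1.1,0,-0.03,0],[0.4,0,0.75,0,0,0],[0,0,0,0,0,0]]])

```text
time: 35.75
position: [0.7025, 0.1922, 0.121]
tool_rot: [0.969, 0.02, -0.248, -0.001]
ft_force: [-0.4, -0.8, -0.7]
grip_width: 0.055
```

Run:
```python
from kin import *
o=log();cap(o);w2t([0,0,-.01])
```

```text
t 35.75 p [0.7025 0.1922 0.121 ] q [ 0.162  0.784  2.036  3.293  0.751 -1.613] x [ 0.876  0.039 -0.48 ] y [ 0.038 -0.999 -0.011] F [-0.4 -0.8 -0.7] w 0.055
cap [0.6867 0.1911 0.1812] z 0.1836 size [0.057 0.054 0.011] slope [0.019 0.004]
tool cm [0.48 0.01 0.88]
```

Emit:
send_rows(steps=[[[0.1,0.06,0.65,0,-0.05,0],[0.15,0.06,0.6,0,-0.05,0],[0.2,0.03,0.55,0,-0.05,0],[0,0,0,0,0,0]]])

```text
time: 36.13
position: [0.6994, 0.1912, 0.1072]
tool_rot: [0.968, 0.02, -0.252, -0.001]
ft_force: [0.4, -0.4, -0.9]
grip_width: 0.055
```

Run:
```python
from kin import *
o=log();cap(o);w2t([0,0,-.01])
```

```text
t 36.13 p [0.6994 0.1912 0.1072] q [ 0.16   0.81   2.042  3.285  0.774 -1.604] x [ 0.872  0.039 -0.488] y [ 0.039 -0.999 -0.012] F [ 0.4 -0.4 -0.9] w 0.055
cap [0.6837 0.19   0.1677] z 0.1699 size [0.057 0.054 0.012] slope [0.016 0.005]
tool cm [0.49 0.01 0.87]
```

Emit:
send_rows(steps=[[[0.2,0,0.45,0,-0.03,0],[0,0,0,0,0,0],[0,0,0,0,0,0]]])

```text
time: 36.43
position: [0.6998, 0.1913, 0.1035]
tool_rot: [0.968, 0.02, -0.252, -0.001]
ft_force: [0.0, 0.5, -0.4]
grip_width: 0.0551
```

Emit:
send_rows(steps=[[[0,0,0,0,0,0],[0,0,0,0,0,0],[0,0,0,0,0,0],[0,0,0,0,0,0],[0,0,0,0,0,0]]], gripper=0.1)

```text
time: 36.85
position: [0.7006, 0.1914, 0.1051]
tool_rot: [0.968, 0.02, -0.25, -0.001]
ft_force: [0.1, 0.3, -0.2]
grip_width: 0.0758
```

Run:
```python
from kin import *
o=log();cap(o);w2t([0,0,-.01])
```

```text
t 36.85 p [0.7006 0.1914 0.1051] q [ 0.16   0.818  2.04   3.284  0.783 -1.602] x [ 0.874  0.04  -0.484] y [ 0.039 -0.999 -0.012] F [ 0.1  0.3 -0.2] w 0.0758
cap [0.6843 0.1901 0.1627] z 0.1656 size [0.056 0.054 0.01 ] slope [ 0.025 -0.007]
tool cm [0.48 0.01 0.87]
```

Grille a is hung. I'll retreat and plan the swing to the lamp.

Emit:
send_rows(steps=[[[-2,0,0,0,0,0],[-3,0,0,0,0,0],[-3,0,-1,0,0,0],[-1,0,-2.5,0,0,0],[0,0,-3,0,0,0],[0,0,-3,0,0,0],[0,0,-2.5,0,0,0]]])

```text
time: 37.48
position: [0.6725, 0.1882, 0.2477]
tool_rot: [0.965, 0.021, -0.261, 0.0]
ft_force: [0.3, -1.4, 0.2]
grip_width: 0.0783
```

Run:
```python
from kin import *
o=log();p,d=camera("wrist");cv2.imwrite("pics/a5.png",p[:,:,::-1])
p,d=camera("scene");cv2.imwrite("pics/a6.png",cv2.resize(p[130:290,230:430,::-1],None,fx=4,fy=3.7,interpolation=cv2.INTER_CUBIC))
Rt=toolR(D(-3.6),0);qh=ik([.4332,-.3493,.2],Rt);print(qh.round(2))
for mid in (0,.3): 
  qs=path(qh,34,mid=[mid,0,0,0,0,0]);rr=rows(qs);show(rr[:8]);low(qs,.008,.04)
```

```text
t 37.48 p [0.6725 0.1882 0.2477] q [ 0.162  0.464  2.04   3.394  0.415 -1.732] x [ 0.863  0.039 -0.503] y [ 0.04  -0.999 -0.01 ] F [ 0.3 -1.4  0.2] w 0.0783
[-0.88  0.42  1.6   0.    1.12  0.75]
dq/row [0.036 0.001 0.015 0.117 0.024 0.086] marg 0.41
max shift 2.13 max turn 0.42 0.35
[[[0.09, 0.09, -0.24, -0.00, 0.05, -0.01], [0.24, 0.26, -0.71, -0.01, 0.13, -0.04], [0.39, 0.41, -1.15, -0.01, 0.22, -0.07], [0.53, 0.55, -1.53, -0.02, 0.29, -0.12], [0.64, 0.67, -1.84, -0.03, 0.34, -0.18], [0.67, 0.72, -1.89, -0.04, 0.35, -0.23], [0.59, 0.68, -1.67, -0.05, 0.30, -0.26], [0.50, 0.65, -1.43, -0.06, 0.24, -0.29]]]
2 p [0.693 0.181 0.268] mouth [0.675 0.181 0.249] cap [0.677 0.18  0.288] w [0.39 0.16 0.42]
5 p [0.733 0.164 0.307] mouth [0.717 0.163 0.286] cap [0.715 0.161 0.326] w [0.42 0.13 0.43]
8 p [0.764 0.147 0.342] mouth [0.75  0.145 0.32 ] cap [0.745 0.142 0.359] w [0.45 0.08 0.44]
11 p [0.778 0.129 0.358] mouth [0.765 0.126 0.335] cap [0.759 0.122 0.375] w [0.47 0.03 0.45]
14 p [0.776 0.105 0.353] mouth [0.761 0.1   0.331] cap [0.758 0.096 0.371] w [ 0.48 -0.03  0.46]
17 p [0.757 0.0
[... 1617 characters left out ...]
 0.284 0.328] mouth [0.69  0.273 0.308] cap [0.694 0.271 0.348] w [0.5  0.06 0.47]
20 p [0.697 0.183 0.288] mouth [0.68  0.171 0.272] cap [0.69  0.171 0.311] w [ 0.51 -0.02  0.49]
23 p [0.668 0.03  0.245] mouth [0.646 0.019 0.235] cap [0.665 0.022 0.27 ] w [ 0.51 -0.13  0.5 ]
26 p [ 0.597 -0.138  0.21 ] mouth [ 0.572 -0.146  0.207] cap [ 0.599 -0.143  0.236] w [ 0.49 -0.23  0.51]
29 p [ 0.495 -0.283  0.196] mouth [ 0.469 -0.285  0.2  ] cap [ 0.503 -0.285  0.221] w [ 0.45 -0.32  0.53]
32 p [ 0.437 -0.345  0.199] mouth [ 0.412 -0.344  0.206] cap [ 0.448 -0.346  0.224] w [ 0.43 -0.35  0.54]
33 p [ 0.433 -0.349  0.2  ] mouth [ 0.408 -0.348  0.207] cap [ 0.444 -0.35   0.224] w [ 0.43 -0.35  0.54]
```

View pics/a6.png

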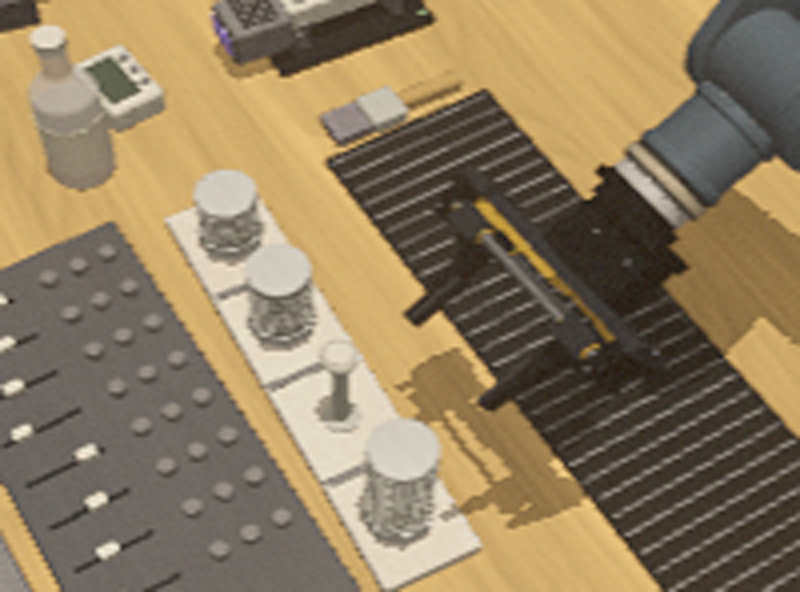

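All three grilles hang, on the outer peg a and pegs c and d. Peg b is empty, as it should be. Now the swing to the lamp.

Run:
```python
from kin import *
Rt=toolR(D(-3.6),0);qh=ik([.44,-.34,.25],Rt);print(qh.round(2))
qs=path(qh,36);rr=rows(qs);show(rr[:24]);print(np.linalg.norm(rr[:,:3],axis=1).max(),np.linalg.norm(rr[:,3:],axis=1).max());low(qs[20:],.008,.04)
```

```text
[-0.86  0.37  1.53  0.    1.24  0.77]
dq/row [0.033 0.003 0.016 0.111 0.027 0.082] marg 0.41
max shift 3.34 max turn 0.77 0.73
[[[0.08, 0.07, -0.25, -0.00, 0.05, -0.01], [0.21, 0.22, -0.73, -0.00, 0.14, -0.04], [0.34, 0.35, -1.20, -0.01, 0.23, -0.07], [0.47, 0.46, -1.62, -0.01, 0.31, -0.11], [0.57, 0.55, -1.98, -0.02, 0.37, -0.16], [0.63, 0.59, -2.18, -0.04, 0.41, -0.22], [0.58, 0.55, -2.01, -0.05, 0.37, -0.26], [0.51, 0.51, -1.79, -0.05, 0.32, -0.29]]]
[[[0.43, 0.47, -1.55, -0.06, 0.26, -0.32], [0.32, 0.45, -1.31, -0.06, 0.19, -0.34], [0.21, 0.44, -1.05, -0.07, 0.13, -0.35], [0.08, 0.44, -0.78, -0.07, 0.06, -0.36], [-0.05, 0.46, -0.51, -0.06, -0.02, -0.37], [-0.20, 0.48, -0.22, -0.05, -0.09, -0.36], [-0.35, 0.52, 0.06, -0.04, -0.17, -0.35], [-0.50, 0.58, 0.35, -0.02, -0.25, -0.33]]]
[[[-0.66, 0.65, 0.64, -0.00, -0.32, -0.30], [-0.81, 0.73, 0.93, 0.02, -0.40, -0.27], [-0.95, 0.83, 1.22, 0.05, -0.46, -0.23], [-1.09, 0.94, 1.50, 0.08, -0.53, -0.18], [-1.22, 1.07, 1.78, 0.12, -0.59, -0.13], [-1.33, 1.21, 2.04, 0.16, -0.64, -0.07], [-1.43, 1.37, 2.30, 0.20, -0.69, -0.01], [-1.50, 1.55, 2.55, 0.25, -0.73, 0.06]]]
4.931711318833988 1.1157632197605973
2 p [0.715 0.012 0.322] mouth [0.696 0.004 0.306] cap [0.706 0.002 0.345] w [ 0.5  -0.15  0.52]
5 p [ 0.659 -0.072  0.281] mouth [ 0.636 -0.08   0.271] cap [ 0.655 -0.079  0.306] w [ 0.49 -0.21  0.54]
8 p [ 0.584 -0.175  0.251] mouth [ 0.558 -0.182  0.248] cap [ 0.586 -0.18   0.277] w [ 0.47 -0.26  0.56]
11 p [ 0.494 -0.283  0.244] mouth [ 0.468 -0.285  0.247] cap [ 0.502 -0.285  0.269] w [ 0.45 -0.31  0.58]
14 p [ 0.443 -0.336  0.249] mouth [ 0.418 -0.335  0.256] cap [ 0.454 -0.337  0.274] w [ 0.44 -0.34  0.59]
15 p [ 0.44 -0.34  0.25] mouth [ 0.415 -0.338  0.257] cap [ 0.451 -0.341  0.274] w [ 0.44 -0.34  0.59]
```

Emit:
send_rows(steps=[[[0.08,0.07,-0.25,0,0.05,-0.01],[0.21,0.22,-0.73,0,0.14,-0.04],[0.34,0.35,-1.2,-0.01,0.23,-0.07],[0.47,0.46,-1.62,-0.01,0.31,-0.11],[0.57,0.55,-1.98,-0.02,0.37,-0.16],[0.63,0.59,-2.18,-0.04,0.41,-0.22],[0.58,0.55,-2.01,-0.05,0.37,-0.26],[0.51,0.51,-1.79,-0.05,0.32,-0.29]]], gripper=0)

```text
time: 38.25
position: [0.75, 0.1629, 0.3325]
tool_rot: [0.985, 0.088, -0.15, -0.008]
ft_force: [0.9, -0.4, 0.3]
grip_width: 0.0866
```

Emit:
send_rows(steps=[[[0.43,0.47,-1.55,-0.06,0.26,-0.32],[0.32,0.45,-1.31,-0.06,0.19,-0.34],[0.21,0.44,-1.05,-0.07,0.13,-0.35],[0.08,0.44,-0.78,-0.07,0.06,-0.36],[-0.05,0.46,-0.51,-0.06,-0.02,-0.37],[-0.2,0.48,-0.22,-0.05,-0.09,-0.36],[-0.35,0.52,0.06,-0.04,-0.17,-0.35],[-0.5,0.58,0.35,-0.02,-0.25,-0.33]]])

```text
time: 38.92
position: [0.7688, 0.1273, 0.3576]
tool_rot: [0.957, 0.246, -0.156, -0.011]
ft_force: [1.0, 0.0, -0.7]
grip_width: 0.0871
```

Run:
```python
from kin import *
log()
Rt=toolR(D(-3.6),0);qh=ik([.44,-.34,.25],Rt)
qs=path(qh,24);rr=rows(qs);show(rr[:24]);low(qs,.008,.04)
```

```text
t 38.92 p [0.7688 0.1273 0.3576] q [-0.295  0.458  1.839  1.874  0.815 -0.627] x [ 0.831  0.474 -0.293] y [ 0.467 -0.879 -0.097] F [ 1.   0.  -0.7] w 0.0871
dq/row [0.028 0.004 0.015 0.092 0.021 0.069] marg 0.6
max shift 4.24 max turn 0.96 0.65
[[[-0.08, 0.07, 0.05, 0.00, -0.03, -0.04], [-0.26, 0.21, 0.17, 0.00, -0.11, -0.10], [-0.47, 0.38, 0.36, 0.01, -0.20, -0.16], [-0.73, 0.58, 0.65, 0.03, -0.32, -0.20], [-0.87, 0.68, 0.87, 0.05, -0.38, -0.18], [-0.97, 0.76, 1.07, 0.07, -0.42, -0.15], [-1.06, 0.85, 1.26, 0.09, -0.46, -0.11], [-1.15, 0.96, 1.45, 0.12, -0.50, -0.07]]]
[[[-1.22, 1.07, 1.64, 0.15, -0.54, -0.02], [-1.29, 1.19, 1.82, 0.18, -0.57, 0.02], [-1.34, 1.32, 1.99, 0.21, -0.59, 0.07], [-1.38, 1.46, 2.15, 0.24, -0.61, 0.12], [-1.41, 1.60, 2.30, 0.28, -0.63, 0.17], [-1.42, 1.76, 2.44, 0.31, -0.64, 0.21], [-1.42, 1.92, 2.56, 0.35, -0.65, 0.26], [-1.41, 2.09, 2.67, 0.39, -0.65, 0.31]]]
[[[-1.37, 2.27, 2.76, 0.43, -0.65, 0.35], [-1.33, 2.45, 2.84, 0.46, -0.65, 0.39], [-1.27, 2.63, 2.90, 0.50, -0.65, 0.44], [-1.19, 2.82, 2.93, 0.54, -0.64, 0.47], [-1.04, 2.86, 2.80, 0.55, -0.59, 0.49]
[... 237 characters left out ...]
.337] mouth [0.728 0.078 0.317] cap [0.731 0.073 0.357] w [ 0.5  -0.1   0.48]
8 p [0.715 0.036 0.31 ] mouth [0.696 0.028 0.294] cap [0.705 0.025 0.333] w [ 0.5  -0.14  0.5 ]
11 p [ 0.674 -0.029  0.281] mouth [ 0.653 -0.038  0.269] cap [ 0.669 -0.038  0.305] w [ 0.49 -0.19  0.52]
14 p [ 0.622 -0.109  0.255] mouth [ 0.598 -0.118  0.248] cap [ 0.621 -0.116  0.281] w [ 0.48 -0.23  0.54]
17 p [ 0.556 -0.202  0.241] mouth [ 0.53  -0.207  0.24 ] cap [ 0.56  -0.206  0.266] w [ 0.47 -0.28  0.56]
20 p [ 0.477 -0.299  0.243] mouth [ 0.451 -0.3    0.248] cap [ 0.486 -0.3    0.268] w [ 0.45 -0.32  0.58]
23 p [ 0.44 -0.34  0.25] mouth [ 0.415 -0.338  0.257] cap [ 0.451 -0.341  0.274] w [ 0.44 -0.34  0.59]
```

Emit:
send_rows(steps=[[[-0.08,0.07,0.05,0,-0.03,-0.04],[-0.26,0.21,0.17,0,-0.11,-0.1],[-0.47,0.38,0.36,0.01,-0.2,-0.16],[-0.73,0.58,0.65,0.03,-0.32,-0.2],[-0.87,0.68,0.87,0.05,-0.38,-0.18],[-0.97,0.76,1.07,0.07,-0.42,-0.15],[-1.06,0.85,1.26,0.09,-0.46,-0.11],[-1.15,0.96,1.45,0.12,-0.5,-0.07]]])

```text
time: 39.58
position: [0.7147, 0.0596, 0.3013]
tool_rot: [0.907, 0.3, -0.295, -0.014]
ft_force: [0.2, -1.3, 0.3]
grip_width: 0.0874
```

Emit:
send_rows(steps=[[[-1.22,1.07,1.64,0.15,-0.54,-0.02],[-1.29,1.19,1.82,0.18,-0.57,0.02],[-1.34,1.32,1.99,0.21,-0.59,0.07],[-1.38,1.46,2.15,0.24,-0.61,0.12],[-1.41,1.6,2.3,0.28,-0.63,0.17],[-1.42,1.76,2.44,0.31,-0.64,0.21],[-1.42,1.92,2.56,0.35,-0.65,0.26],[-1.41,2.09,2.67,0.39,-0.65,0.31]]])

```text
time: 40.25
position: [0.5735, -0.1271, 0.2171]
tool_rot: [0.797, 0.214, -0.564, -0.022]
ft_force: [0.2, -0.0, 1.0]
grip_width: 0.0867
```

Run:
```python
from kin import *
log()
Rt=toolR(D(-3.6),0);checkscrew([.433,-.345,.20],Rt,10)
```

```text
t 40.25 p [ 0.5735 -0.1271  0.2171] q [-0.685  0.431  1.651  0.525  1.14   0.363] x [ 0.272  0.366 -0.89 ] y [ 0.316 -0.908 -0.276] F [ 0.2 -0.   1. ] w 0.0867
10 x [-0.5, 1.99, 1.66, 0.32, -0.31, 0.33] |shift| 26.3 mm rot 3.34
max dq/row [0.019 0.004 0.006 0.053 0.011 0.04 ] lim ~.163,.183; margin 0.79 end q [-0.87  0.42  1.6   0.    1.12  0.76]
```

Emit:
send_rows(steps=[[[-0.5,1.99,1.66,0.32,-0.31,0.33],[-0.5,1.99,1.66,0.32,-0.31,0.33],[-0.5,1.99,1.66,0.32,-0.31,0.33],[-0.5,1.99,1.66,0.32,-0.31,0.33],[-0.5,1.99,1.66,0.32,-0.31,0.33],[-0.5,1.99,1.66,0.32,-0.31,0.33],[-0.5,1.99,1.66,0.32,-0.31,0.33],[-0.5,1.99,1.66,0.32,-0.31,0.33]]])

```text
time: 40.92
position: [0.4534, -0.2966, 0.1799]
tool_rot: [0.717, 0.034, -0.696, -0.032]
ft_force: [-0.0, -0.2, -0.0]
grip_width: 0.0872
```

Run:
```python
from kin import *
log()
Rt=toolR(D(-3.6),0);plan([.413,-.347,.20],Rt,3)
```

```text
t 40.92 p [ 0.4534 -0.2966  0.1799] q [-0.839  0.444  1.633  0.094  1.115  0.685] x [ 0.03   0.093 -0.995] y [ 0.005 -0.996 -0.093] F [-0.  -0.2 -0. ] w 0.0872
3 x [-0.8, 1.66, 1.3, 0.21, -0.09, 0.3] |shift| 22.6 mm rot 2.25
```

Emit:
send_rows(steps=[[[-0.8,1.66,1.3,0.21,-0.09,0.3],[-0.8,1.66,1.3,0.21,-0.09,0.3],[-0.8,1.66,1.3,0.21,-0.09,0.3],[0,0,0,0,0,0]]])

```text
time: 41.25
position: [0.4074, -0.3416, 0.1934]
tool_rot: [-0.702, 0.017, 0.712, 0.027]
ft_force: [0.8, -0.1, 0.5]
grip_width: 0.0868
```

Run:
```python
from kin import *
o=log();p,d=camera("wrist");cv2.imwrite("pics/l1.png",p[:,:,::-1]);np.savez("pics/l1.npz",d=d,T=pose("wrist",o)[1])
P=cloud(pose("wrist",o),d);Z=P[...,2]
for lo,hi in ((.058,.068),(.066,.09)):
    m=(Z>lo)&(Z<hi)&(d>.1)&(P[...,0]>.3)&(P[...,0]<.6)&(P[...,1]>-.42)&(P[...,1]<-.28)
    k,l,s,_=cv2.connectedComponentsWithStats(m.astype(np.uint8))
    for i in range(1,k):
        if s[i,4]>300: q=P[l==i];print(lo,s[i],q.min(0).round(3),q.max(0).round(3),cv2.minAreaRect(q[:,:2].astype(np.float32)))
```

```text
t 41.25 p [ 0.4074 -0.3416  0.1934] q [-0.906  0.408  1.647 -0.003  1.106  0.728] x [-0.014  0.014 -1.   ] y [-0.062 -0.998 -0.013] F [ 0.8 -0.1  0.5] w 0.0868
0.058 [ 303  104   38  123 3211] [ 0.351 -0.368  0.058] [ 0.489 -0.33   0.068] ((0.4202582836151123, -0.3488416075706482), (0.03802448511123657, 0.13755734264850616), 89.98885345458984)
0.066 [ 297   34   62   72 4258] [ 0.486 -0.387  0.066] [ 0.553 -0.325  0.075] ((0.519622802734375, -0.35626184940338135), (0.05994495004415512, 0.06468896567821503), 86.40876770019531)
```

View pics/l1.png

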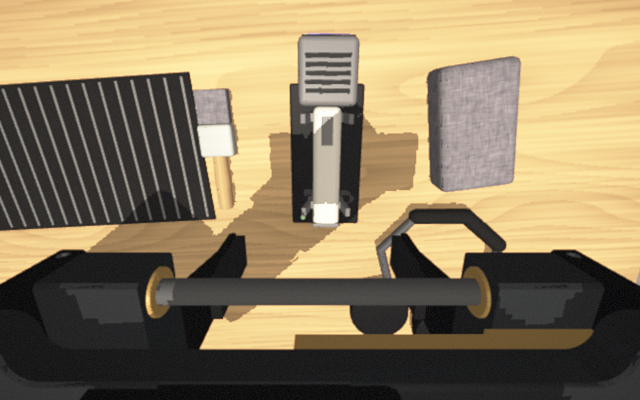

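The lamp sits in its cradle: head at (328,70), handle centre at (327,165). Its origin is about (0.4328,-0.3497), yaw about -3.6°. Before descending I'll check the clearance to the headphones.

Run:
```python
from kin import *
f=np.load("pics/l1.npz");K=camera_params("wrist")['intrinsics'];P=cloud((K,f['T']),f['d'])
for u,v in [(440,213),(490,235),(392,240),(412,217)]: print(P[v,u].round(3))
Rt=toolR(D(-3.6),0);plan([.4328,-.3497,.09],Rt,6);plan([.4328,-.3497,.028],Rt,1)
```

```text
[ 0.347 -0.491  0.03 ]
[ 0.313 -0.557  0.031]
[ 0.413 -0.386  0.228]
[ 0.344 -0.456  0.031]
6 x [1.71, 0.15, -0.44, 0.0, 0.02, 0.03] |shift| 17.7 mm rot 0.21
1 x [16.41, 1.09, -2.81, 0.01, 0.15, 0.16] |shift| 166.8 mm rot 1.29
```

Emit:
send_rows(steps=[[[1,0.2,-0.6,0,0.03,0.03],[1.7,0.2,-0.6,0,0.03,0.03],[1.7,0.2,-0.6,0,0.03,0.03],[1.7,0.15,-0.5,0,0.03,0.03],[1.7,0.15,-0.4,0,0.03,0.03],[1.7,0.1,-0.3,0,0,0.03],[0,0,0,0,0,0]]], gripper=0.25)

```text
time: 41.88
position: [0.4409, -0.3382, 0.0837]
tool_rot: [-0.706, 0.013, 0.707, 0.025]
ft_force: [0.4, 1.2, 0.4]
grip_width: 0.0656
```

Run:
```python
from kin import *
log()
Rt=toolR(D(-3.6),0);plan([.4328,-.3497,.09],Rt,1);plan([.4328,-.3497,.029],Rt,4)
```

```text
t 41.88 p [ 0.4409 -0.3382  0.0837] q [-0.861  0.589  1.695  0.013  0.871  0.755] x [-0.001  0.016 -1.   ] y [-0.053 -0.998 -0.016] F [0.4 1.2 0.4] w 0.0656
1 x [-0.64, 1.18, 0.75, 0.09, 0.02, 0.15] |shift| 15.4 mm rot 1.08
4 x [1.37, 0.31, 0.18, 0.02, 0.01, 0.04] |shift| 14.1 mm rot 0.27
```

Emit:
send_rows(steps=[[[0,0.6,0.35,0.06,0,0.08],[0,0.55,0.35,0.03,0,0.07],[0,0,0,0,0,0],[0,0,0,0,0,0]]])

```text
time: 42.22
position: [0.433, -0.3464, 0.0812]
tool_rot: [-0.705, 0.019, 0.709, 0.023]
ft_force: [0.1, 0.6, 1.0]
grip_width: 0.065
```

Run:
```python
from kin import *
log()
Rt=toolR(D(-3.6),0);plan([.4328,-.3497,.09],Rt,1);plan([.4328,-.3497,.029],Rt,4)
```

```text
t 42.22 p [ 0.433  -0.3464  0.0812] q [-8.760e-01  5.900e-01  1.702e+00 -1.000e-03  8.570e-01  7.550e-01] x [-0.005  0.006 -1.   ] y [-0.06  -0.998 -0.005] F [0.1 0.6 1. ] w 0.065
1 x [-0.88, 0.33, 0.0, 0.03, 0.05, 0.05] |shift| 9.4 mm rot 0.47
4 x [1.3, 0.09, -0.01, 0.01, 0.01, 0.01] |shift| 13.1 mm rot 0.12
```

Emit:
send_rows(steps=[[[1.2,0.25,0,0,0.03,0.04],[1.3,0.1,0,0,0.02,0],[1.3,0.05,0,0,0,0],[1.0,0,0,0,0,0],[0,0,0,0,0,0],[0,0,0,0,0,0]]])

```text
time: 42.72
position: [0.4356, -0.3552, 0.0379]
tool_rot: [0.71, -0.025, -0.703, -0.019]
ft_force: [0.5, 0.0, 0.4]
grip_width: 0.0655
```

Run:
```python
from kin import *
log()
Rt=toolR(D(-3.6),0);plan([.4328,-.3497,.029],Rt,1)
```

```text
t 42.72 p [ 0.4356 -0.3552  0.0379] q [-0.884  0.661  1.726  0.002  0.742  0.748] x [ 0.01  -0.009 -1.   ] y [-0.062 -0.998  0.009] F [0.5 0.  0.4] w 0.0655
1 x [0.89, -0.53, 0.32, 0.01, -0.1, -0.08] |shift| 10.8 mm rot 0.77
```

Emit:
send_rows(steps=[[[0.45,-0.27,0.15,0,-0.06,-0.05],[0.4,-0.25,0.15,0,-0.04,-0.03],[0,0,0,0,0,0],[0,0,0,0,0,0]]])

```text
time: 43.05
position: [0.4337, -0.3505, 0.0309]
tool_rot: [0.707, -0.023, -0.706, -0.021]
ft_force: [-0.0, -0.3, 0.2]
grip_width: 0.0655
```

Run:
```python
from kin import *
log()
Rt=toolR(D(-3.6),0);plan([.4328,-.3497,.029],Rt,1)
```

```text
t 43.05 p [ 0.4337 -0.3505  0.0309] q [-8.80e-01  6.72e-01  1.73e+00 -1.00e-03  7.36e-01  7.54e-01] x [ 0.001 -0.003 -1.   ] y [-0.062 -0.998  0.003] F [-0.  -0.3  0.2] w 0.0655
1 x [0.19, -0.07, 0.1, 0.0, -0.01, -0.02] |shift| 2.3 mm rot 0.17
```

Emit:
send_rows(steps=[[[0.2,-0.05,0.1,0,0,0],[0,0,0,0,0,0],[0,0,0,0,0,0],[0,0,0,0,0,0],[0,0,0,0,0,0],[0,0,0,0,0,0],[0,0,0,0,0,0],[0,0,0,0,0,0]]], gripper=1, force=45)

```text
time: 43.72
position: [0.4332, -0.3504, 0.0296]
tool_rot: [0.708, -0.023, -0.706, -0.02]
ft_force: [-0.0, 0.1, -0.9]
grip_width: 0.0284
```

Run:
```python
from kin import *
o=log();np.save('lampgrip.npy',np.r_[o['position'],o['tool_rot']])
```

```text
t 43.72 p [ 0.4332 -0.3504  0.0296] q [-8.800e-01  6.730e-01  1.734e+00 -1.000e-03  7.290e-01  7.540e-01] x [ 0.002 -0.004 -1.   ] y [-0.062 -0.998  0.004] F [-0.   0.1 -0.9] w 0.0284
```

Emit:
send_rows(steps=[[[-0.8,0,0,0,0,0],[-1.6,0,0,0,0,0],[-2,0,0,0,0,0],[-2.4,0,0,0,0,0],[-2.4,0,0,0,0,0],[-2.4,0,0,0,0,0],[-1.5,0,0,0,0,0]]])

```text
time: 44.3
position: [0.428, -0.3438, 0.1604]
tool_rot: [-0.703, 0.018, 0.711, 0.027]
ft_force: [0.5, -0.7, -3.2]
grip_width: 0.0287
```

Run:
```python
from kin import *
o=log();p,d=camera("wrist");cv2.imwrite("pics/l2.png",p[:,:,::-1]);np.savez("pics/l2.npz",d=d,T=pose("wrist",o)[1])
Rt=toolR(D(-3.6),0);checkscrew([.47,.195,.15],Rt,16)
```

```text
t 44.3 p [ 0.428  -0.3438  0.1604] q [-0.88   0.472  1.643 -0.     1.044  0.753] x [-0.011  0.013 -1.   ] y [-0.062 -0.998 -0.012] F [ 0.5 -0.7 -3.2] w 0.0287
16 x [0.1, -3.39, -0.04, 0.0, 0.01, 0.01] |shift| 33.9 mm rot 0.04
max dq/row [0.076 0.023 0.046 0.001 0.025 0.076] lim ~.163,.183; margin 0.56 end q [0.17 0.43 1.76 0.   0.95 1.81]
```

View pics/l2.png

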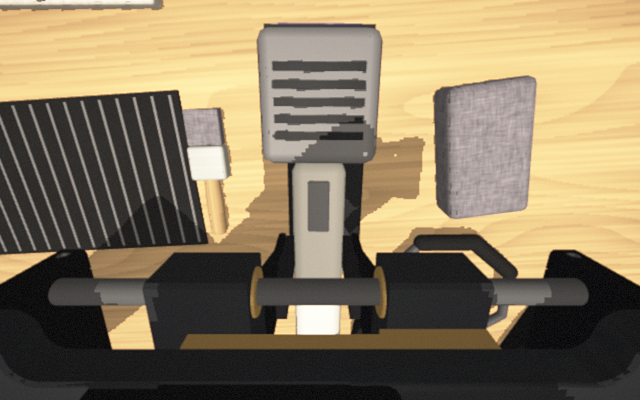

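The lamp is lifted level and in line with the hand, head at (320,95). I'll carry it to grille a.

Emit:
send_rows(steps=[[[0,-1.5,0,0,0,0],[0,-3,0,0,0,0],[0,-3.6,0,0,0,0],[0,-3.6,0,0,0.01,0.01],[0,-3.6,0,0,0.01,0.01],[0,-3.6,0,0,0.01,0.01],[0,-3.6,0,0,0.01,0.01],[0,-3.6,0,0,0.01,0.01]]])

```text
time: 45.02
position: [0.4413, -0.0761, 0.1593]
tool_rot: [-0.704, 0.026, 0.71, 0.028]
ft_force: [0.9, 0.4, -3.1]
grip_width: 0.0283
```

Emit:
send_rows(steps=[[[0.1,-3.6,0,0,0.01,0.01],[0.1,-3.6,0,0,0.01,0.01],[0.1,-3.6,0,0,0.01,0.01],[0.1,-3.6,0,0,0.01,0.01],[0.1,-3.6,0,0,0.01,0.01],[0.1,-3.4,0,0,0.01,0.01],[0.1,-2,0,0,0,0],[0,-0.7,0,0,0,0]]])

```text
time: 45.68
position: [0.4414, 0.1871, 0.1446]
tool_rot: [-0.697, 0.024, 0.716, 0.026]
ft_force: [-0.7, -0.3, -3.1]
grip_width: 0.0286
```

Run:
```python
from kin import *
o=log()
Rt=toolR(D(-3.6),0);plan([.4834,.201,.080],Rt,5)
```

```text
t 45.68 p [0.4414 0.1871 0.1446] q [0.162 0.413 1.821 0.009 0.933 1.798] x [-0.026  0.003 -1.   ] y [-0.071 -0.997 -0.001] F [-0.7 -0.3 -3.1] w 0.0286
5 x [1.28, -0.33, -0.84, -0.02, 0.05, 0.0] |shift| 15.7 mm rot 0.32
```

Emit:
send_rows(steps=[[[1.28,-0.33,-0.84,-0.02,0.05,0],[1.28,-0.33,-0.84,-0.02,0.05,0],[1.28,-0.33,-0.84,-0.02,0.05,0],[1.28,-0.33,-0.84,-0.02,0.05,0],[1.0,-0.2,-0.5,0,0.05,0],[0,0,0,0,0,0]]])

```text
time: 46.18
position: [0.4707, 0.2027, 0.0759]
tool_rot: [-0.702, 0.02, 0.711, 0.019]
ft_force: [-1.0, -0.0, -4.1]
grip_width: 0.0286
```

```bash
cat >> kin.py <<'E'
def lampcheck(o,goal):
    "lamp pose from the grip, goal = grille middle; prints the grille in the window frame"
    M=R.from_quat(o['tool_rot']).as_matrix();L=np.stack([-M[:,2],-M[:,1],-M[:,0]],1) # lamp x=-z, y=-y, z=-x
    org=o['position']-.0174*M[:,0]; win=org+.12*L[:,0]
    print('lamp x',L[:,0].round(3),'org',org.round(4),'grille in window frame mm',(L.T@(np.array(goal)-win)*1000).round(1))
G=dict(a=[.683,.189,.0975],c=[.670,-.029,.0775],d=[.6635,-.139,.0675])
E
python3 - <<'E'
from kin import *
o=log();lampcheck(o,G['a']);p,d=camera("wrist");cv2.imwrite("pics/l3.png",p[:,:,::-1]);np.savez("pics/l3.npz",d=d,T=pose("wrist",o)[1])
p,d=camera("scene");cv2.imwrite("pics/l3s.png",cv2.resize(p[170:330,260:460,::-1],None,fx=4,fy=3.7,interpolation=cv2.INTER_CUBIC))
Rt=toolR(D(-3.6),0);plan([.4834,.201,.080],Rt,1)
E
```

```text
t 46.18 p [0.4707 0.2027 0.0759] q [1.880e-01 5.590e-01 1.807e+00 1.000e-03 7.880e-01 1.812e+00] x [-0.013 -0.001 -1.   ] y [-0.055 -0.999  0.002] F [-1.  -0.  -4.1] w 0.0286
lamp x [ 0.998 -0.055 -0.013] org [0.4709 0.2027 0.0933] grille in window frame mm [92.4 -2.2  6.9]
1 x [-0.28, 0.09, -1.28, 0.08, 0.12, -0.02] |shift| 13.2 mm rot 0.85
```

View pics/l3.png

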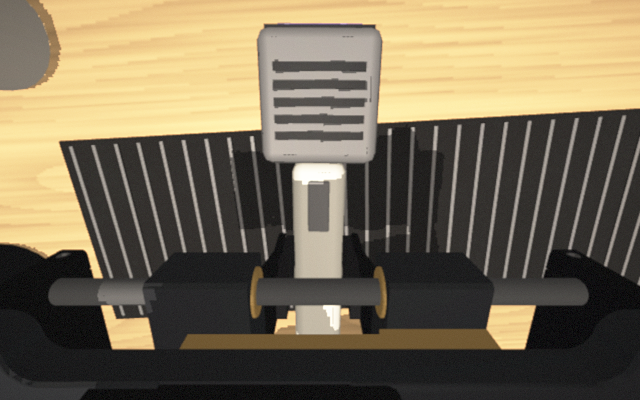

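View pics/l3s.png

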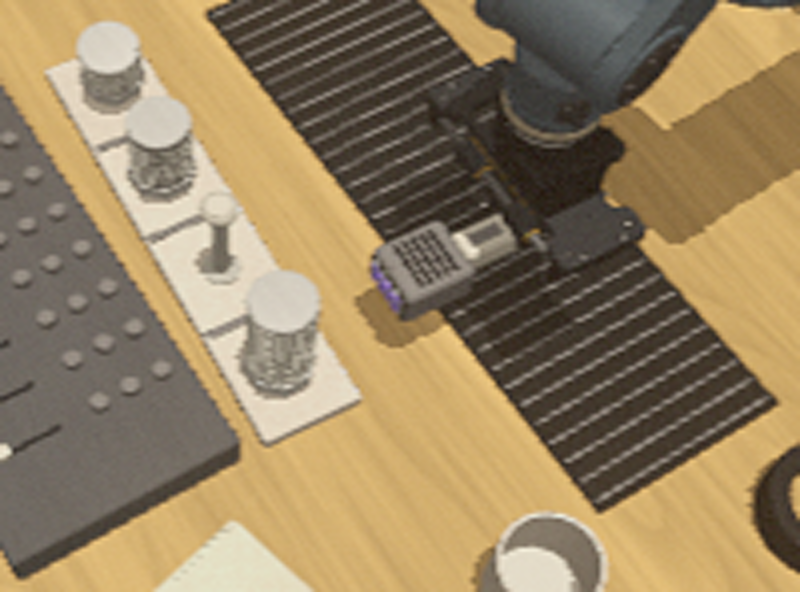

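Run:
```python
from kin import *
f=np.load("pics/l3.npz");K=camera_params("wrist")['intrinsics'];P=cloud((K,f['T']),f['d'])
q=P[40:155,268:372].reshape(-1,3);z=np.median(q[:,2]);t=q[abs(q[:,2]-z)<.008];A=np.c_[t[:,:2],np.ones(len(t))]
c=cv2.minAreaRect(t[:,:2].astype(np.float32));print('head z',z,c,'slope',np.linalg.lstsq(A,t[:,2],rcond=None)[0])
```

```text
head z 0.11690109566464692 ((0.556265115737915, 0.19701890647411346), (0.05321109667420387, 0.053032319992780685), 86.82193756103516) slope [-0.01448712 -0.00698509  0.12636316]
```

Emit:
send_rows(steps=[[[-0.25,0.1,-0.6,0.05,0.06,0],[-0.25,0.1,-0.6,0.03,0.06,0],[0,0,0,0,0,0],[0,0,0,0,0,0]]])

```text
time: 46.62
position: [0.483, 0.1987, 0.0846]
tool_rot: [0.708, -0.024, -0.706, -0.022]
ft_force: [-0.6, -0.2, -3.0]
grip_width: 0.0282
```

Run:
```python
from kin import *
o=log();lampcheck(o,G['a'])
```

```text
t 46.62 p [0.483  0.1987 0.0846] q [ 0.178  0.549  1.789 -0.004  0.801  1.816] x [ 0.003 -0.002 -1.   ] y [-0.065 -0.998  0.002] F [-0.6 -0.2 -3. ] w 0.0282
lamp x [ 0.998 -0.065  0.003] org [0.483  0.1987 0.102 ] grille in window frame mm [80.2  3.3 -5. ]
```

Emit:
send_rows(steps=[[[0.35,-0.25,0,0,0,0],[0,0,0,0,0,0],[0,0,0,0,0,0],[0,0,0,0,0,0],[0,0,0,0,0,0],[0,0,0,0,0,0],[0,0,0,0,0,0],[0,0,0,0,0,0]]])

```text
time: 47.28
position: [0.4834, 0.2015, 0.0821]
tool_rot: [0.708, -0.024, -0.705, -0.022]
ft_force: [0.2, -0.0, -3.0]
grip_width: 0.0285
```

Run:
```python
from kin import *
o=log();lampcheck(o,G['a'])
```

```text
t 47.28 p [0.4834 0.2015 0.0821] q [ 0.183  0.554  1.788 -0.003  0.795  1.821] x [ 0.004 -0.002 -1.   ] y [-0.065 -0.998  0.001] F [ 0.2 -0.  -3. ] w 0.0285
lamp x [ 0.998 -0.065  0.004] org [0.4833 0.2015 0.0995] grille in window frame mm [80.1  0.5 -2.9]
```

Emit:
send_rows(steps=[[[0,0,0,0,0,0],[0,0,0,0,0,0],[0,0,0,0,0,0],[0,0,0,0,0,0],[0,0,0,0,0,0],[0,0,0,0,0,0],[0,0,0,0,0,0],[0,0,0,0,0,0]]])

```text
time: 47.95
position: [0.4833, 0.2014, 0.082]
tool_rot: [0.708, -0.024, -0.705, -0.022]
ft_force: [-1.0, 0.1, -3.1]
grip_width: 0.0283
```

Emit:
send_rows(steps=[[[0,0,0,0,0,0],[0,0,0,0,0,0],[0,0,0,0,0,0],[0,0,0,0,0,0],[0,0,0,0,0,0],[0,0,0,0,0,0],[0,0,0,0,0,0],[0,0,0,0,0,0]]])

```text
time: 48.62
position: [0.4833, 0.2014, 0.082]
tool_rot: [0.708, -0.024, -0.705, -0.022]
ft_force: [-0.4, -0.2, -3.3]
grip_width: 0.0282
```

Emit:
send_rows(steps=[[[0,0,0,0,0,0],[0,0,0,0,0,0],[0,0,0,0,0,0],[0,0,0,0,0,0],[0,0,0,0,0,0],[0,0,0,0,0,0],[0,0,0,0,0,0],[0,0,0,0,0,0]]])

```text
time: 49.28
position: [0.4833, 0.2014, 0.082]
tool_rot: [0.708, -0.024, -0.705, -0.022]
ft_force: [0.1, 0.7, -2.8]
grip_width: 0.0286
```

Emit:
send_rows(steps=[[[0,0,0,0,0,0],[0,0,0,0,0,0],[0,0,0,0,0,0],[0,0,0,0,0,0],[0,0,0,0,0,0],[0,0,0,0,0,0],[0,0,0,0,0,0],[0,0,0,0,0,0]]])

```text
time: 49.95
position: [0.4833, 0.2014, 0.082]
tool_rot: [0.708, -0.024, -0.705, -0.022]
ft_force: [-0.5, -0.1, -3.6]
grip_width: 0.0286
```

Run:
```python
from kin import *
o=log();lampcheck(o,G['a'])
p,d=camera("scene");cv2.imwrite("pics/l4s.png",cv2.resize(p[170:330,260:460,::-1],None,fx=4,fy=3.7,interpolation=cv2.INTER_CUBIC))
Rt=toolR(D(-3.6),0);plan([.4704,-.0165,.060],Rt,7)
S=cloud(pose("scene"),d)
# caps of grilles in the scene view
for n in 'acd':
    g=np.array(G[n]);L={'a':.135,'c':.095,'d':.075}[n];zc=g[2]+L/2
    m=(abs(S[...,2]-zc)<.006)&(np.hypot(S[...,0]-g[0],S[...,1]-g[1])<.045);q=S[m];print(n,len(q),((q.min(0)+q.max(0))/2).round(4),(q.max(0)-q.min(0)).round(3))
```

```text
t 49.95 p [0.4833 0.2014 0.082 ] q [ 0.183  0.555  1.788 -0.004  0.795  1.821] x [ 0.004 -0.002 -1.   ] y [-0.065 -0.998  0.002] F [-0.5 -0.1 -3.6] w 0.0286
lamp x [ 0.998 -0.065  0.004] org [0.4832 0.2014 0.0994] grille in window frame mm [80.1  0.6 -2.7]
7 x [0.32, 3.12, -0.01, -0.0, -0.01, -0.0] |shift| 31.3 mm rot 0.04
a 250 [0.6867 0.1912 0.1642] [0.055 0.054 0.009]
c 185 [ 0.6726 -0.0273  0.1246] [0.052 0.055 0.011]
d 156 [ 0.6639 -0.1329  0.1045] [0.052 0.053 0.011]
```

View pics/l4s.png

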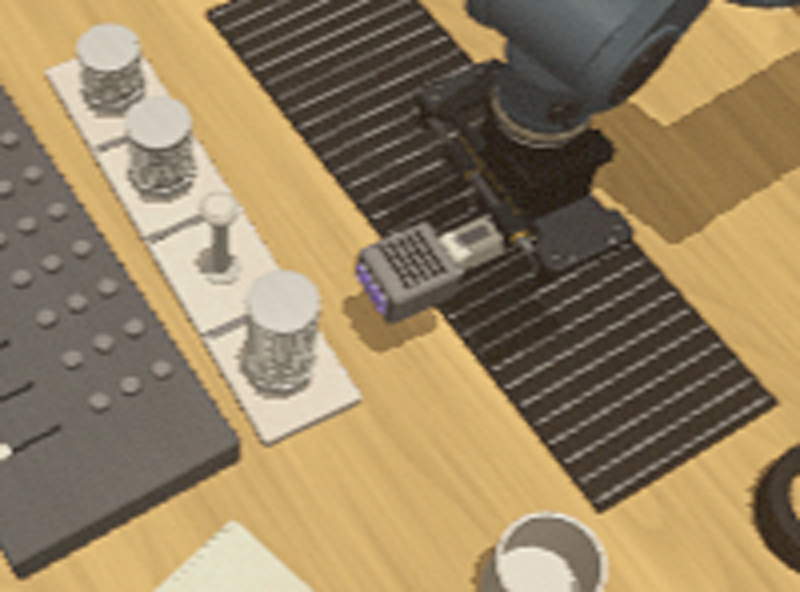

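Held on a for about 3.3 s, with the grille at (80, 0.6, -2.7) mm in the window frame. Moving on to c.

Emit:
send_rows(steps=[[[0.1,1.5,0,0,0,0],[0.3,3,0,0,0,0],[0.3,3.6,0,0,0,0],[0.3,3.6,0,0,0,0],[0.3,3.6,0,0,0,0],[0.3,3.2,0,0,0,0],[0.2,2,0,0,0,0],[0,0,0,0,0,0]]])

```text
time: 50.67
position: [0.4752, -0.0091, 0.0646]
tool_rot: [0.712, -0.02, -0.701, -0.02]
ft_force: [1.0, 0.6, -2.9]
grip_width: 0.0281
```

Run:
```python
from kin import *
o=log();lampcheck(o,G['c'])
Rt=toolR(D(-3.6),0);plan([.4704,-.0165,.060],Rt,2)
```

```text
t 50.67 p [ 0.4752 -0.0091  0.0646] q [-0.257  0.539  1.929  0.004  0.659  1.368] x [ 0.015 -0.001 -1.   ] y [-0.057 -0.998  0.   ] F [ 1.   0.6 -2.9] w 0.0281
lamp x [ 0.998 -0.057  0.015] org [ 0.4749 -0.0091  0.082 ] grille in window frame mm [75.8 -8.8 -7.5]
2 x [0.23, 0.38, 0.22, 0.03, -0.07, -0.0] |shift| 5.0 mm rot 0.47
```

Emit:
send_rows(steps=[[[0.23,0.38,0.22,0.03,-0.07,0],[0.23,0.38,0.22,0.03,-0.07,0],[0,0,0,0,0,0],[0,0,0,0,0,0]]])

```text
time: 51.0
position: [0.4703, -0.0168, 0.0597]
tool_rot: [-0.707, 0.023, 0.707, 0.023]
ft_force: [0.8, 0.9, -2.4]
grip_width: 0.0285
```

Run:
```python
from kin import *
o=log();lampcheck(o,G['c'])
```

```text
t 51.0 p [ 0.4703 -0.0168  0.0597] q [-0.274  0.549  1.931  0.     0.663  1.363] x [-0.  0. -1.] y [-0.066 -0.998 -0.   ] F [ 0.8  0.9 -2.4] w 0.0285
lamp x [ 0.998 -0.066 -0.   ] org [ 0.4703 -0.0168  0.0771] grille in window frame mm [80.   1.   0.5]
```

On target at c; I'll hold for 3 s or more.

Emit:
send_rows(steps=[[[0,0,0,0,0,0],[0,0,0,0,0,0],[0,0,0,0,0,0],[0,0,0,0,0,0],[0,0,0,0,0,0],[0,0,0,0,0,0],[0,0,0,0,0,0],[0,0,0,0,0,0]]])

```text
time: 51.67
position: [0.4703, -0.0129, 0.06]
tool_rot: [-0.707, 0.021, 0.707, 0.021]
ft_force: [0.8, -0.6, -3.1]
grip_width: 0.0286
```

Emit:
send_rows(steps=[[[0,0,0,0,0,0],[0,0,0,0,0,0],[0,0,0,0,0,0],[0,0,0,0,0,0],[0,0,0,0,0,0],[0,0,0,0,0,0],[0,0,0,0,0,0],[0,0,0,0,0,0]]])

```text
time: 52.33
position: [0.4704, -0.0132, 0.0601]
tool_rot: [-0.707, 0.021, 0.707, 0.021]
ft_force: [0.1, 0.2, -2.2]
grip_width: 0.0284
```

Emit:
send_rows(steps=[[[0,0,0,0,0,0],[0,0,0,0,0,0],[0,0,0,0,0,0],[0,0,0,0,0,0],[0,0,0,0,0,0],[0,0,0,0,0,0],[0,0,0,0,0,0],[0,0,0,0,0,0]]])

```text
time: 53.0
position: [0.4704, -0.0132, 0.06]
tool_rot: [-0.707, 0.021, 0.707, 0.021]
ft_force: [0.6, -1.1, -3.2]
grip_width: 0.0287
```

Emit:
send_rows(steps=[[[0,0,0,0,0,0],[0,0,0,0,0,0],[0,0,0,0,0,0],[0,0,0,0,0,0],[0,0,0,0,0,0],[0,0,0,0,0,0],[0,0,0,0,0,0],[0,0,0,0,0,0]]])

```text
time: 53.67
position: [0.4704, -0.0132, 0.0601]
tool_rot: [-0.707, 0.021, 0.707, 0.021]
ft_force: [-0.1, -1.1, -3.1]
grip_width: 0.0282
```

Emit:
send_rows(steps=[[[0,0,0,0,0,0],[0,0,0,0,0,0],[0,0,0,0,0,0],[0,0,0,0,0,0],[0,0,0,0,0,0],[0,0,0,0,0,0]]])

```text
time: 54.17
position: [0.4703, -0.0131, 0.06]
tool_rot: [-0.707, 0.021, 0.707, 0.021]
ft_force: [1.0, 0.4, -2.5]
grip_width: 0.0288
```

Run:
```python
from kin import *
o=log();lampcheck(o,G['c']);G['d'][1]=-.137
p,d=camera("scene");cv2.imwrite("pics/l5s.png",cv2.resize(p[130:290,230:430,::-1],None,fx=4,fy=3.7,interpolation=cv2.INTER_CUBIC))
Rt=toolR(D(-3.6),0);plan([.464,-.1245,.050],Rt,4)
```

```text
t 54.17 p [ 0.4703 -0.0131  0.06  ] q [-2.660e-01  5.480e-01  1.931e+00  1.000e-03  6.630e-01  1.363e+00] x [-0.     0.001 -1.   ] y [-0.06  -0.998 -0.001] F [ 1.   0.4 -2.5] w 0.0288
lamp x [ 0.998 -0.06  -0.   ] org [ 0.4703 -0.0132  0.0774] grille in window frame mm [80.3 -3.9  0.1]
4 x [0.25, 2.79, -0.01, 0.01, 0.0, 0.0] |shift| 28.0 mm rot 0.04
```

View pics/l5s.png

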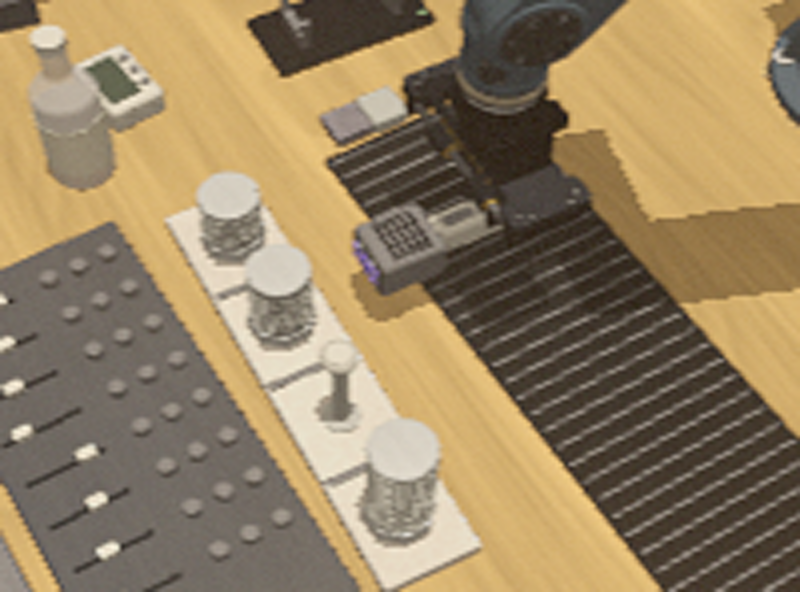

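Held on c for over 3 s. Moving to d.

Emit:
send_rows(steps=[[[0.2,1.5,0,0,0,0],[0.25,2.8,0,0,0,0],[0.25,3,0,0,0,0],[0.2,2.4,0,0,0,0],[0.1,1,0,0,0,0],[0,0,0,0,0,0],[0,0,0,0,0,0]]])

```text
time: 54.8
position: [0.4646, -0.1231, 0.0497]
tool_rot: [0.707, -0.02, -0.706, -0.02]
ft_force: [0.3, -0.3, -2.9]
grip_width: 0.0284
```

```bash
sed -i 's/-.139,.0675/-.135,.0675/' kin.py
python3 - <<'E'
from kin import *
o=log();lampcheck(o,G['d'])
E
```

```text
t 54.8 p [ 0.4646 -0.1231  0.0497] q [-0.493  0.576  1.914  0.002  0.651  1.134] x [ 0.001  0.    -1.   ] y [-0.057 -0.998 -0.001] F [ 0.3 -0.3 -2.9] w 0.0284
lamp x [ 0.998 -0.057  0.001] org [ 0.4646 -0.1231  0.0671] grille in window frame mm [79.2 -0.5  0.1]
```

On target at d; holding.

Emit:
send_rows(steps=[[[0,0,0,0,0,0],[0,0,0,0,0,0],[0,0,0,0,0,0],[0,0,0,0,0,0],[0,0,0,0,0,0],[0,0,0,0,0,0],[0,0,0,0,0,0],[0,0,0,0,0,0]]])

```text
time: 55.47
position: [0.4635, -0.1167, 0.05]
tool_rot: [-0.707, 0.017, 0.707, 0.019]
ft_force: [-0.4, 0.3, -2.7]
grip_width: 0.0283
```

Emit:
send_rows(steps=[[[0,0,0,0,0,0],[0,0,0,0,0,0],[0,0,0,0,0,0],[0,0,0,0,0,0],[0,0,0,0,0,0],[0,0,0,0,0,0],[0,0,0,0,0,0],[0,0,0,0,0,0]]])

```text
time: 56.13
position: [0.4635, -0.1169, 0.05]
tool_rot: [-0.707, 0.017, 0.707, 0.019]
ft_force: [0.7, 0.6, -3.9]
grip_width: 0.0285
```

Emit:
send_rows(steps=[[[0,0,0,0,0,0],[0,0,0,0,0,0],[0,0,0,0,0,0],[0,0,0,0,0,0],[0,0,0,0,0,0],[0,0,0,0,0,0],[0,0,0,0,0,0],[0,0,0,0,0,0]]])

```text
time: 56.8
position: [0.4635, -0.117, 0.05]
tool_rot: [-0.707, 0.017, 0.707, 0.019]
ft_force: [0.4, 0.4, -2.7]
grip_width: 0.0283
```

Emit:
send_rows(steps=[[[0,0,0,0,0,0],[0,0,0,0,0,0],[0,0,0,0,0,0],[0,0,0,0,0,0],[0,0,0,0,0,0],[0,0,0,0,0,0],[0,0,0,0,0,0],[0,0,0,0,0,0]]])

```text
time: 57.47
position: [0.4635, -0.1169, 0.05]
tool_rot: [-0.707, 0.017, 0.707, 0.019]
ft_force: [0.2, 0.4, -3.5]
grip_width: 0.0287
```

Emit:
send_rows(steps=[[[0,0,0,0,0,0],[0,0,0,0,0,0],[0,0,0,0,0,0],[0,0,0,0,0,0],[0,0,0,0,0,0],[0,0,0,0,0,0],[0,0,0,0,0,0],[0,0,0,0,0,0]]])

```text
time: 58.13
position: [0.4635, -0.1169, 0.05]
tool_rot: [-0.707, 0.017, 0.707, 0.019]
ft_force: [0.7, 0.5, -2.9]
grip_width: 0.0282
```

Run:
```python
from kin import *
o=log();lampcheck(o,G['d'])
p,d=camera("scene");S=cloud(pose("scene"),d)
for n in 'acd':
    g=np.array(G[n]);L={'a':.135,'c':.095,'d':.075}[n];zc=g[2]+L/2
    m=(abs(S[...,2]-zc)<.006)&(np.hypot(S[...,0]-g[0],S[...,1]-g[1])<.045);q=S[m];print(n,len(q),((q.min(0)+q.max(0))/2).round(4),(q.max(0)-q.min(0)).round(3))
h0=np.load('lampgrip.npy');M=R.from_quat(h0[3:]).as_matrix()
plan([.46,-.13,.17],toolR(D(-3.6),0),5)
plan(h0[:3]+[0,0,.14],M,8,src=(np.array([.46,-.13,.17]),toolR(D(-3.6),0)))
```

```text
t 58.13 p [ 0.4635 -0.1169  0.05  ] q [-0.483  0.574  1.917  0.004  0.652  1.136] x [-0.001  0.003 -1.   ] y [-0.051 -0.999 -0.003] F [ 0.7  0.5 -2.9] w 0.0282
lamp x [ 0.999 -0.051 -0.001] org [ 0.4636 -0.117   0.0674] grille in window frame mm [80.6 -7.8  0.3]
a 247 [0.6857 0.1901 0.1643] [0.055 0.055 0.01 ]
c 184 [ 0.6731 -0.0275  0.1248] [0.052 0.055 0.012]
d 157 [ 0.6634 -0.1332  0.1043] [0.052 0.056 0.01 ]
5 x [-2.4, 0.26, 0.06, 0.02, 0.0, 0.01] |shift| 24.1 mm rot 0.14
8 x [0.01, 2.77, 0.16, -0.0, 0.0, 0.0] |shift| 27.8 mm rot 0.04
```

The lamp settled about 8 mm off at d, which is within tolerance. There's time, so I'll centre it and hold again.

Emit:
send_rows(steps=[[[0,0.6,0,0.05,0,0],[0,0,0,0,0,0],[0,0,0,0,0,0],[0,0,0,0,0,0],[0,0,0,0,0,0],[0,0,0,0,0,0],[0,0,0,0,0,0],[0,0,0,0,0,0]]])

```text
time: 58.85
position: [0.4632, -0.1238, 0.05]
tool_rot: [-0.707, 0.019, 0.707, 0.021]
ft_force: [-0.1, 0.1, -2.8]
grip_width: 0.0284
```

Run:
```python
from kin import *
o=log();lampcheck(o,G['d'])
```

```text
t 58.85 p [ 0.4632 -0.1238  0.05  ] q [-0.496  0.575  1.914  0.003  0.654  1.129] x [-0.001  0.003 -1.   ] y [-0.057 -0.998 -0.003] F [-0.1  0.1 -2.8] w 0.0284
lamp x [ 0.998 -0.057 -0.001] org [ 0.4633 -0.1239  0.0674] grille in window frame mm [80.6  0.3  0.3]
```

Emit:
send_rows(steps=[[[0,0,0,0,0,0],[0,0,0,0,0,0],[0,0,0,0,0,0],[0,0,0,0,0,0],[0,0,0,0,0,0],[0,0,0,0,0,0],[0,0,0,0,0,0],[0,0,0,0,0,0]]])

```text
time: 59.52
position: [0.4632, -0.1236, 0.05]
tool_rot: [-0.706, 0.019, 0.707, 0.021]
ft_force: [-0.7, -0.0, -3.5]
grip_width: 0.0287
```

Emit:
send_rows(steps=[[[0,0,0,0,0,0],[0,0,0,0,0,0],[0,0,0,0,0,0],[0,0,0,0,0,0],[0,0,0,0,0,0],[0,0,0,0,0,0],[0,0,0,0,0,0],[0,0,0,0,0,0]]])

```text
time: 60.18
position: [0.4632, -0.1236, 0.05]
tool_rot: [-0.706, 0.019, 0.707, 0.021]
ft_force: [-0.5, -0.0, -3.6]
grip_width: 0.0286
```

Emit:
send_rows(steps=[[[0,0,0,0,0,0],[0,0,0,0,0,0],[0,0,0,0,0,0],[0,0,0,0,0,0],[0,0,0,0,0,0],[0,0,0,0,0,0],[0,0,0,0,0,0],[0,0,0,0,0,0]]])

```text
time: 60.85
position: [0.4632, -0.1236, 0.05]
tool_rot: [-0.706, 0.019, 0.707, 0.021]
ft_force: [-0.4, -0.1, -3.1]
grip_width: 0.0286
```

Emit:
send_rows(steps=[[[0,0,0,0,0,0],[0,0,0,0,0,0],[0,0,0,0,0,0],[0,0,0,0,0,0],[0,0,0,0,0,0],[0,0,0,0,0,0],[0,0,0,0,0,0],[0,0,0,0,0,0]]])

```text
time: 61.52
position: [0.4632, -0.1236, 0.05]
tool_rot: [-0.706, 0.019, 0.707, 0.021]
ft_force: [0.8, -0.3, -3.5]
grip_width: 0.0284
```

Run:
```python
from kin import *
o=log();lampcheck(o,G['d'])
plan([.455,-.13,.17],toolR(D(-3.6),0),5)
```

```text
t 61.52 p [ 0.4632 -0.1236  0.05  ] q [-0.496  0.575  1.914  0.003  0.654  1.129] x [-0.001  0.003 -1.   ] y [-0.057 -0.998 -0.003] F [ 0.8 -0.3 -3.5] w 0.0284
lamp x [ 0.998 -0.057 -0.001] org [ 0.4632 -0.1237  0.0674] grille in window frame mm [80.6 -0.   0.4]
5 x [-2.4, 0.13, 0.16, 0.01, 0.0, 0.01] |shift| 24.1 mm rot 0.08
```

Done at d. I'll lift and carry the lamp back to the cradle.

Emit:
send_rows(steps=[[[-1.5,0,0.1,0,0,0],[-2.4,0,0.2,0,0,0],[-2.6,0.5,0.2,0,0,0],[-2.6,1.5,0.2,0,0,0],[-2,3,0.2,0,0,0],[-0.5,3.6,0.1,0,0,0],[0,3.6,0.1,0,0,0],[0,3.6,0.1,0,0,0]]])

```text
time: 62.18
position: [0.4384, -0.2767, 0.169]
tool_rot: [-0.703, 0.013, 0.71, 0.019]
ft_force: [1.1, -0.4, -3.5]
grip_width: 0.0285
```

Run:
```python
from kin import *
o=log();h0=np.load('lampgrip.npy');M=R.from_quat(h0[3:]).as_matrix()
plan(h0[:3]+[0,0,.12],M,4)
```

```text
t 62.18 p [ 0.4384 -0.2767  0.169 ] q [-0.779  0.42   1.711 -0.     1.024  0.837] x [-0.01   0.009 -1.   ] y [-0.045 -0.999 -0.009] F [ 1.1 -0.4 -3.5] w 0.0285
4 x [0.48, 1.85, 0.03, 0.04, 0.03, 0.03] |shift| 19.1 mm rot 0.36
```

Emit:
send_rows(steps=[[[0.48,1.85,0.03,0.05,0.03,0.03],[0.48,1.85,0.03,0.05,0.03,0.03],[0.48,1.7,0.03,0.04,0.03,0.03],[0.48,1,0.03,0.04,0.03,0.03],[0,0,0,0,0,0],[0,0,0,0,0,0]]])

```text
time: 62.68
position: [0.4323, -0.3528, 0.1495]
tool_rot: [0.709, -0.03, -0.704, -0.022]
ft_force: [-0.3, 0.4, -2.7]
grip_width: 0.0286
```

Run:
```python
from kin import *
o=log();h0=np.load('lampgrip.npy');M=R.from_quat(h0[3:]).as_matrix()
plan(h0[:3]+[0,0,.1],M,2)
```

```text
t 62.68 p [ 0.4323 -0.3528  0.1495] q [-0.883  0.486  1.655 -0.003  0.988  0.763] x [ 0.006 -0.011 -1.   ] y [-0.074 -0.997  0.01 ] F [-0.3  0.4 -2.7] w 0.0286
2 x [0.99, -0.13, -0.03, -0.06, -0.02, -0.03] |shift| 10.0 mm rot 0.4
```

Emit:
send_rows(steps=[[[1.2,-0.1,0,-0.06,0,-0.03],[1.5,-0.1,0,-0.05,0,-0.03],[1.5,0,0,0,0,0],[1.2,0,0,0,0,0],[0.6,0,0,0,0,0],[0,0,0,0,0,0],[0,0,0,0,0,0]]])

```text
time: 63.27
position: [0.4331, -0.3412, 0.0848]
tool_rot: [0.708, -0.018, -0.706, -0.02]
ft_force: [0.3, -0.6, -2.9]
grip_width: 0.0283
```

Run:
```python
from kin import *
o=log();h0=np.load('lampgrip.npy');M=R.from_quat(h0[3:]).as_matrix()
plan(h0[:3]+[0,0,.05],M,1)
```

```text
t 63.27 p [ 0.4331 -0.3412  0.0848] q [-0.873  0.578  1.715  0.006  0.848  0.746] x [ 0.004  0.003 -1.   ] y [-0.053 -0.999 -0.003] F [ 0.3 -0.6 -2.9] w 0.0283
1 x [0.52, 0.92, -0.05, 0.09, -0.01, 0.07] |shift| 10.6 mm rot 0.67
```

Emit:
send_rows(steps=[[[0,0.45,0,0.06,0,0.05],[0,0.4,0,0.05,0,0.03],[0,0,0,0,0,0],[0,0,0,0,0,0],[0,0,0,0,0,0],[0,0,0,0,0,0]]])

```text
time: 63.77
position: [0.4344, -0.3514, 0.0876]
tool_rot: [0.709, -0.026, -0.704, -0.019]
ft_force: [-0.3, -0.2, -3.4]
grip_width: 0.0287
```

Run:
```python
from kin import *
o=log();h0=np.load('lampgrip.npy');M=R.from_quat(h0[3:]).as_matrix()
plan(h0[:3]+[0,0,.05],M,1)
```

```text
t 63.77 p [ 0.4344 -0.3514  0.0876] q [-0.879  0.578  1.704 -0.002  0.847  0.757] x [ 0.007 -0.01  -1.   ] y [-0.064 -0.998  0.01 ] F [-0.3 -0.2 -3.4] w 0.0287
1 x [0.8, -0.1, 0.13, -0.02, -0.05, -0.06] |shift| 8.2 mm rot 0.46
```

Emit:
send_rows(steps=[[[0.7,-0.05,0.1,0,-0.05,-0.05],[0.8,-0.05,0,0,0,0],[0.8,0,0,0,0,0],[0.6,0,0,0,0,0],[0,0,0,0,0,0],[0,0,0,0,0,0]]])

```text
time: 64.27
position: [0.4332, -0.3505, 0.0552]
tool_rot: [0.707, -0.024, -0.706, -0.021]
ft_force: [-0.1, 0.2, -1.6]
grip_width: 0.0287
```

Run:
```python
from kin import *
o=log();h0=np.load('lampgrip.npy');M=R.from_quat(h0[3:]).as_matrix()
plan(h0[:3],M,1)
```

```text
t 64.27 p [ 0.4332 -0.3505  0.0552] q [-0.88   0.631  1.72  -0.002  0.786  0.757] x [ 0.001 -0.004 -1.   ] y [-0.065 -0.998  0.004] F [-0.1  0.2 -1.6] w 0.0287
1 x [2.56, -0.02, 0.01, -0.03, 0.01, 0.0] |shift| 25.6 mm rot 0.17
```

Emit:
send_rows(steps=[[[0.7,0,0,0,0,0],[0.8,0,0,0,0,0],[0.6,0,0,0,0,0],[0.2,0,0,0,0,0],[0,0,0,0,0,0],[0,0,0,0,0,0]]])

```text
time: 64.77
position: [0.4334, -0.3508, 0.0295]
tool_rot: [0.707, -0.024, -0.706, -0.022]
ft_force: [0.4, 0.3, -0.1]
grip_width: 0.0283
```

Run:
```python
from kin import *
o=log();h0=np.load('lampgrip.npy');M=R.from_quat(h0[3:]).as_matrix()
plan(h0[:3],M,1)
```

```text
t 64.77 p [ 0.4334 -0.3508  0.0295] q [-0.88   0.674  1.732 -0.002  0.732  0.757] x [ 0.001 -0.004 -1.   ] y [-0.065 -0.998  0.004] F [ 0.4  0.3 -0.1] w 0.0283
1 x [-0.0, -0.04, 0.02, -0.03, 0.01, 0.0] |shift| 0.5 mm rot 0.17
```

Home, and the lamp's weight is off the wrist (0 N). I'll open and withdraw upward.

Emit:
send_rows(steps=[[[0,0,0,0,0,0],[0,0,0,0,0,0],[0,0,0,0,0,0],[0,0,0,0,0,0],[0,0,0,0,0,0],[0,0,0,0,0,0],[0,0,0,0,0,0],[0,0,0,0,0,0]]], gripper=0.25)

```text
time: 65.43
position: [0.4355, -0.3532, 0.0325]
tool_rot: [0.709, -0.026, -0.704, -0.019]
ft_force: [-0.1, -0.6, 0.3]
grip_width: 0.0639
```

Emit:
send_rows(steps=[[[-0.8,0,0,0,0,0],[-1.5,0,0,0,0,0],[-2.5,0,0,0,0,0],[-3,0,0,0,0,0],[-3.5,0,0,0,0,0],[-3.5,0,0,0,0,0],[-2.5,0,0.5,0,0,0],[-1,0,0.5,0,0,0]]])

```text
time: 66.1
position: [0.4228, -0.3484, 0.2226]
tool_rot: [0.707, -0.023, -0.707, -0.022]
ft_force: [1.6, 0.6, 0.8]
grip_width: 0.0649
```

Run:
```python
from kin import *
o=log();p,d=camera("wrist");cv2.imwrite("pics/e1.png",p[:,:,::-1])
P=cloud(pose("wrist",o),d);Z=P[...,2]
for lo,hi in ((.058,.068),(.066,.09)):
    m=(Z>lo)&(Z<hi)&(d>.1)&(P[...,0]>.3)&(P[...,0]<.6)&(P[...,1]>-.42)&(P[...,1]<-.28)
    k,l,s,_=cv2.connectedComponentsWithStats(m.astype(np.uint8))
    for i in range(1,k):
        if s[i,4]>300: q=P[l==i];print(lo,q.min(0).round(3),q.max(0).round(3),cv2.minAreaRect(q[:,:2].astype(np.float32)))
p,d=camera("scene");cv2.imwrite("pics/e2.png",p[:,:,::-1]);S=cloud(pose("scene"),d)
for n in 'acd':
    g=np.array(G[n]);L={'a':.135,'c':.095,'d':.075}[n];zc=g[2]+L/2
    m=(abs(S[...,2]-zc)<.006)&(np.hypot(S[...,0]-g[0],S[...,1]-g[1])<.045);q=S[m];print(n,len(q),((q.min(0)+q.max(0))/2).round(4))
```

```text
t 66.1 p [ 0.4228 -0.3484  0.2226] q [-8.930e-01  3.860e-01  1.591e+00 -1.000e-03  1.164e+00  7.430e-01] x [ 0.    -0.002 -1.   ] y [-0.064 -0.998  0.002] F [1.6 0.6 0.8] w 0.0649
0.058 [ 0.352 -0.379  0.058] [ 0.489 -0.33   0.068] ((0.4198223054409027, -0.3505502939224243), (0.048859838396310806, 0.13608486950397491), 86.32241821289062)
0.066 [ 0.486 -0.388  0.066] [ 0.553 -0.325  0.075] ((0.5198058485984802, -0.3567723333835602), (0.05967123061418533, 0.06446482986211777), 86.32540130615234)
a 251 [0.6865 0.1908 0.165 ]
c 185 [ 0.6721 -0.0269  0.1242]
d 162 [ 0.6643 -0.133   0.1041]
```

View pics/e1.png

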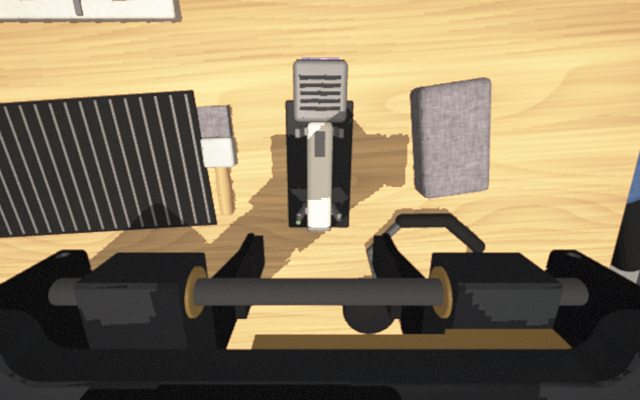

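View pics/e2.png

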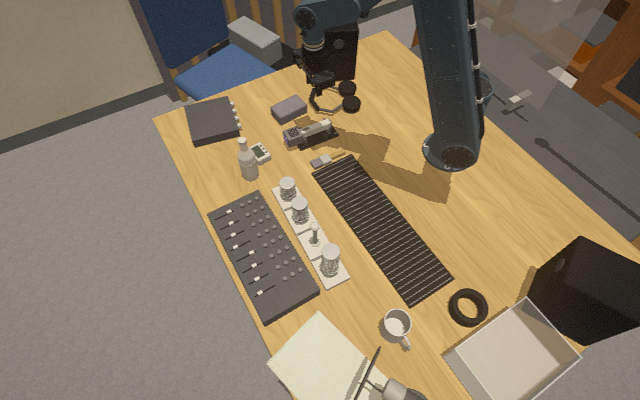

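The wrist view shows the lamp back in its cradle, its head within 1 mm of where it started. The scene view shows all three grilles hanging upright and everything else in place. Handing in.

Run:
```python
from rig import *
print(hand_in()); print(get_obs()['time'])
```

```text
the job is handed in; nothing more can be done
None
the job is handed in; nothing more can be done
```

The job is done and handed in at about 66 s of the 210 s limit; the interface gives no verdict. Grilles a, c and d were on the mat and b was absent. Each hangs closed end up on its own peg.

- **Lamp:** I held it at each grille from tallest to shortest for at least 2.7 s, and over 3 s in total at each. By the arm's pose it was about 80 mm away and within about 10 mm of centre. At d it first settled about 8 mm to the side, so I centred it and held for another 3 s or so. The lamp is back in its cradle within about 1 mm of where it started.
- **First grip on c:** it slid off the upper half of the cup, so I opened the fingers and regripped lower. The cup stayed in place.
- **Last checks:** all three caps were at their hung heights, within about 6 mm of the peg centres (the limit is 16 mm). Grille d's cap sat about 5 mm further sideways than right after I let it go. The other objects look unmoved and the gripper was clear of everything.

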